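# Clear and walk-test the under-sink leak strip

## Task

Test the leak-alarm strip under the sink: first clear it by hanging every washing-up tool that lies on it by its loop on one of the slanted pegs. Then walk the bridging bar along the strip end over end, from the first two contacts to the last two: each time tip it up until it stands on its leading end on that contact, then lay it down so that both ends rest centred on the next pair. Never lift the whole bar clear of the strip, and do not disturb the other things.

Things in the scene. Friction and masses are not known exactly. Their poses are not given: they have to be found in the camera images.
- bar: bridging bar: square wooden bar 160 mm long, 28 x 28 mm section, steel cap on each end, about 160 g. Origin at its centre; x runs along it from end A to end B. Lying, its centre is 14 mm up; it stands by itself on an end.
- bar_end_a (a point): on the bar's axis, 66 mm from its centre (14 mm inside the end face), end A; at the start over the first contact
- bar_end_b (a point): the same at the other end, B; at the start over the second contact
- strip: flat leak-alarm strip stuck on the shelf board, 60 x 620 mm, level with the board (nothing to bump into). Origin at its middle, its long side along its y. Five round steel contacts 42 mm across in a row, 132 mm apart, as far as the bar's end points are from one another; contact 1 lies at y = +264 mm, contact 5 at y = -264 mm.
- contact1 (a point): centre of contact 2 of 5 on the strip; the row is counted from the robot's left (+y) to its right
- contact2 (a point): centre of contact 3 of 5 on the strip; the row is counted from the robot's left (+y) to its right
- contact3 (a point): centre of contact 4 of 5 on the strip; the row is counted from the robot's left (+y) to its right
- contact4 (a point): centre of contact 5 of 5 on the strip; the row is counted from the robot's left (+y) to its right
- dish_brush: dish brush with round head 50 mm across and 24 mm high; handle 110 mm long, 18 mm wide, 16 mm high, about 90 g, 186 to 190 mm over all with its steel wire hanging loop. Origin on the underside at mid-handle; x points along the handle to the loop, z up when it lies flat. Lies flat across the strip, loop away from the robot. May be absent.
- dish_brush_loop (a point): centre of its hanging loop, 73 mm from the origin along x and 8 mm up; loop opening 30 mm, wire 6 mm thick, the loop lies in the tool's flat plane
- scrub_brush: scrubbing brush with square head 46 mm wide and 24 mm high; handle 110 mm long, 18 mm wide, 16 mm high, about 90 g, 186 to 190 mm over all with its steel wire hanging loop. Origin on the underside at mid-handle; x points along the handle to the loop, z up when it lies flat. Lies flat across the strip, loop away from the robot. May be absent.
- scrub_brush_loop (a point): centre of its hanging loop, 73 mm from the origin along x and 8 mm up; loop opening 30 mm, wire 6 mm thick, the loop lies in the tool's flat plane
- scraper: scraper with a steel and rubber blade 52 mm wide and 16 mm high; handle 110 mm long, 18 mm wide, 16 mm high, about 90 g, 186 to 190 mm over all with its steel wire hanging loop. Origin on the underside at mid-handle; x points along the handle to the loop, z up when it lies flat. Lies flat across the strip, loop away from the robot. May be absent.
- scraper_loop (a point): centre of its hanging loop, 73 mm from the origin along x and 8 mm up; loop opening 30 mm, wire 6 mm thick, the loop lies in the tool's flat plane
- rack: fixed peg rail standing beyond the strip: wooden bar 400 mm long, 22 mm high, its middle at 200 mm height on two thin posts at its ends. Origin on the table under the bar's front face; x points away from the robot, y along the bar. Three steel pegs stick out of the front face, 130 mm apart, towards the robot and upward at 60 degrees above level, 60 mm long, 10 mm thick.
- peg0_mid (a point): middle of peg 1 of 3 (from the robot's left), on its axis, 30 mm out from the bar and 30 mm short of the tip
- peg1_mid (a point): middle of peg 2 of 3 (from the robot's left), on its axis, 30 mm out from the bar and 30 mm short of the tip
- peg2_mid (a point): middle of peg 3 of 3 (from the robot's left), on its axis, 30 mm out from the bar and 30 mm short of the tip
- caddy: bystander, not to be disturbed: lime plastic open caddy, 160 x 120 x 90 mm; origin under its centre
- spray_bottle: bystander, not to be disturbed: empty clear trigger spray bottle, 72 mm across, 195 mm tall; origin under its centre
- scouring_tin: bystander, not to be disturbed: stainless tin with twist cap, 75 mm across, 116 mm tall; origin under its centre
- mug: bystander, not to be disturbed: white mug, 80 mm across, 85 mm tall; origin under its centre
- soap_block: bystander, not to be disturbed: pale soap block 85 x 55 x 28 mm; origin under its centre
- sponge_block: bystander, not to be disturbed: stiff yellow scouring block 100 x 65 x 30 mm; origin under its centre
Things that resemble listed ones, but are neither listed nor needed, are in the scene too. Several things look just like the scrub_brush: the one meant starts farthest from the robot's base.

How it is judged:
By the outcome, as a careful person would: the job done as asked, in the order asked, and still so for the second after the job is handed in, with the robot touching nothing.
Of dish_brush, scrub_brush, scraper only 1 to 3 are there at a start; the rules pass over those that are not, and their reading is None.
At some moment in a run one of dish_brush, scrub_brush, scraper, bar may be knocked a few centimetres aside while the robot is not near it.
It also fails if it takes over 210 s, if anything falls off the work surface, if the arm or the gripper's body presses on something with over 40 N, if the wrist force passes 120 N, or if a joint passes its speed limit or range.

## Robot

A 6-joint arm with a two-finger parallel gripper is mounted at the origin on the work surface. World frame = base frame: x ahead of the robot, y to its left, z up, the work surface at z = 0. Lengths are in m, angles in rad, forces in N, time in s.
With the tool pointing down it reaches from about 0.25 to 0.725 m from the base axis. Payload 4 kg.
Tool frame: the origin (TCP) lies on the centre line of the jaws, within the pads' length; the fingertips stand 17 mm ahead of it and the grasp point (between the pads) lies 2 mm behind it; z points along the fingers, y is the line along which they close (so a half turn about z gives the same grasp; the last joint's range is limited). The gripper opens to 85 mm and grips with 20 to 120 N. Pads are 22 mm wide; open, the fingers measure 114 mm over their backs; the gripper's body (76 mm by 85 mm) begins 54 mm behind the grasp point. The pads swing forward as they close: fully open they stand 13 mm farther back than shut.
Start: joints at [-1.255, 0.241, 0.005, 1.335, 0, 1.571], TCP at [0.155, -0.475, 0.248] pointing down, gripper open.
Joint ranges: [-2.72, 2.72], [-1.05, 1.87], [-1.09, 1.28], [-1.99, 2.15], [-1.42, 1.44], [-3.14, 3.14]. Speed limits (rad/s): [2.79, 2.79, 3.14, 3.14, 3.14, 3.14].

## Interface

Orientations are given as a unit quaternion [x, y, z, w].
In Python, from workcell import bot, camera, get_calibration gives the robot as it stands.
- The arm moves only by the tool apply_moves, never from a script. Its argument "steps" is a list of rows, each a list of 3 entries, a list of its own where there are three numbers: the shift along the tool's x, y, z as a fraction of full scale, then the turn, a rotation vector about the tool's x, y, z as a fraction of full scale, then the opening, from 0 (shut) to 1 (fully open). A call has exactly 8 rows; each row shifts and turns the commanded pose from where the row before left it, along the tool's axes as they then stand; what a row does not reach is not made up. Full scale, the value 1, is 20 cm for a shift and pi rad for a turn. A row lasts 1/12 s, in which the tool goes at most 41.7 mm and 7.16 degrees, less where a joint would pass 70% of its speed; a pose out of reach is approached as far as the arm can. A call with a number of a shift or a turn outside -1 to 1 is refused whole. A call with a gripper value outside its range is refused whole. The fingers move at their own pace and stop on an object; the grip force is fixed at half the most. Time passes only in rows, so rows that do not move let the fingers close, or fill a call up. It gives the time, the measured TCP pose, the force, the opening and the grip force at its end, in the units of the state.
- bot.get_obs(): the state, without advancing time (a new reading comes with each control period).
- camera(name): name is "scene" or "top" or "wrist"; returns (picture, depth): 400x640x3 uint8, red, green, blue; 400x640 float32, m along the optical axis (not along the pixel's ray), 0 where there is no reading.
- get_calibration(name): a dict with "fov_y" (degrees; the focal length in pixels is half the picture's height over the tangent of half this angle, whatever the lens; pixels are square), "cx", "cy" (the principal point, pixels), "rvec" (rotation vector, rad) and "tvec" (3), from world to camera coordinates, as OpenCV has them. Camera axes: x right, y down, z forward; pixel columns grow to the right and rows downward; lengths in m; the calibration is good to about 2 mm. A picture is of the moment at which its call begins: read the wrist's pose just before it. get_calibration takes no time and is no camera call; for the wrist camera it gives the pose at the moment of the call.
- bot.job_done(): hands the job in; it is judged then, once.
The state is a dict: "clock": time; "joint_pos": joint angles; "joint_vel": joint speeds; "tau": joint torques, N m; "eef_pos": TCP position; "tool_rot": TCP orientation; "ft_force": force on the tool from outside, world axes, zero at the start; "ft_torque": the same for the moment, N m; "grip_width": finger opening in m; "grasp_force": force on a finger pad.
Only numpy, scipy, OpenCV 4.12 (cv2) and the standard library are available. Lean on these libraries where they do the work, as an engineer would, in place of code of your own. Each camera call takes 0.05 s, during which the arm holds its last target. There are 200 camera calls.

## Working session

There is one attempt and no reset: what is moved stays moved. The work goes in short steps, Python scripts to look and compute and a tool call to move; the robot and the scene stay as the last step left them, time stands still between calls to the robot, and variables do not carry over. Pictures are saved under pics/ and viewed, at most 14 in all, crops included, and the job is handed in when it is done.

Besides the shell and the picture viewer there is one more tool, called after "Emit:" by a JSON object that holds its "fn" and its "kwargs". apply_moves: Moves the arm, as the interface text tells. Its arguments: {"type":"object","properties":{"steps":{"type":"array"}},"required":["steps"]}

```bash
ls; mkdir -p pics; cat > h.py <<'E'
import numpy as np, cv2
from workcell import bot, camera, get_calibration
from scipy.spatial.transform import Rotation as R
def K(c):
    f=200/np.tan(np.radians(c["fov_y"])/2); return f,c["cx"],c["cy"]
def world(c,depth):
    f,cx,cy=K(c); v,u=np.mgrid[0:400,0:640]
    P=np.stack([(u-cx)/f*depth,(v-cy)/f*depth,depth],-1)
    M=cv2.Rodrigues(np.array(c["rvec"],float))[0]
    W=(P-np.array(c["tvec"]).reshape(3))@M
    W[depth==0]=np.nan; return W
def ray(c,uv,z):
    f,cx,cy=K(c); M=cv2.Rodrigues(np.array(c["rvec"],float))[0]; t=np.array(c["tvec"]).reshape(3)
    uv=np.atleast_2d(np.array(uv,float)); d=np.c_[(uv[:,0]-cx)/f,(uv[:,1]-cy)/f,np.ones(len(uv))]@M
    o=-t@M; return o+d*((z-o[2])/d[:,2])[:,None]
def snap(n,fn=None):
    c=get_calibration(n); im,d=camera(n)
    if fn: cv2.imwrite("pics/"+fn,im[:,:,::-1])
    return c,im,d
E
python3 - <<'E'
from h import *
for n in ("top","scene"):
    c,im,d=snap(n,n+"0.png"); np.savez(n+"0.npz",im=im,d=d); print(n,c)
    np.save(n+"W.npy",world(c,d))
print(bot.get_obs())
E
```

```text
pics
top {'fov_y': 57.46721886846756, 'cx': 323.0740824871169, 'cy': 200.0148680883888, 'rvec': array([ 2.20630092, -2.15965311,  0.0926909 ]), 'tvec': array([-0.02890955,  0.49199886,  1.3366247 ])}
scene {'fov_y': 54.76771407957341, 'cx': 315.9175944688188, 'cy': 196.10429873076396, 'rvec': array([ 1.38823568,  2.15043376, -0.90911212]), 'tvec': array([ 0.19726885, -0.19802963,  1.72006732])}
{'clock': 0.1, 'joint_pos': array([-1.25498275e+00,  2.41337266e-01,  3.83401587e-03,  1.33520427e+00,
       -2.41452981e-05,  1.57079992e+00]), 'joint_vel': array([-0.00058276, -0.00217606,  0.00415575,  0.00134532, -0.00093472,
       -0.0004427 ]), 'tau': array([-8.24193903e-04, -3.73138332e+01,  2.53010005e+01,  1.08584072e-02,
       -1.95867318e-05,  5.03790460e-06]), 'eef_pos': array([ 0.15511844, -0.47475404,  0.24749262]), 'tool_rot': array([ 9.87558436e-01,  1.57249551e-01, -1.62193246e-04, -9.41810319e-04]), 'ft_force': array([-0.36075966,  0.39104557,  0.36830153]), 'ft_torque': array([0.02440544, 0.00450172, 0.00168343]), 'grasp_force': 0.0, 'grip_width': 0.08561328933567863}
```

View pics/top0.png

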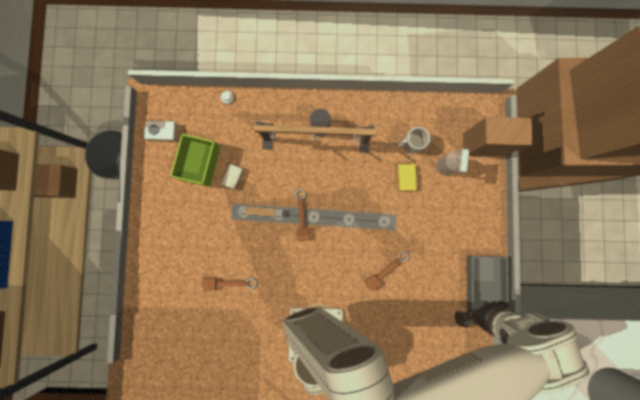

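View pics/scene0.png

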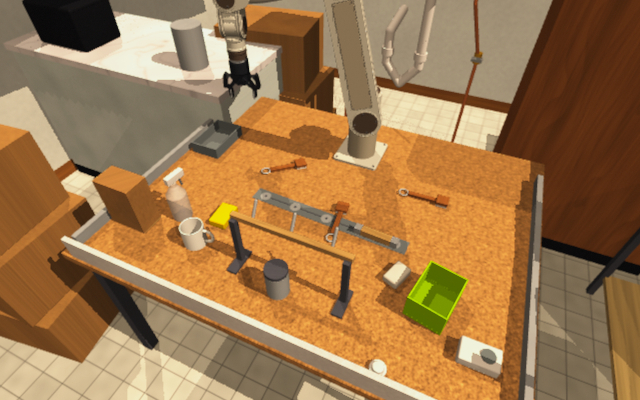

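The top view shows three square-headed brushes: one across the strip at (303,215), with its loop at (300,194), one at (230,283) and one at (390,270). The first is farthest from the base at about (320,335) and is the only one lying on the strip, so it fits the scrub_brush. No dish brush or scraper is visible. The bar lies at (263,212) and the rack at (315,130). I'll confirm the brush in a crop and measure.

```bash
python3 - <<'E'
from h import *
z=np.load("top0.npz"); im,d=z["im"],z["d"]; W=np.load("topW.npy"); c=get_calibration("top")
s=np.load("scene0.npz")["im"]; cs=get_calibration("scene")
a=cv2.resize(im[110:300,195:425],None,fx=3.4,fy=3.4,interpolation=cv2.INTER_CUBIC)
cv2.imwrite("pics/crop1.png",a[:600,:,::-1])
pts={"brushloop":(300,194),"brushhead":(305,232),"brA":(212,283),"brB":(375,282),"c3":(314,217),"c4":(349,219),"c5":(384,221),"c1":(243,212),"bar":(263,212),"c2?":(290,213)}
for k,p in pts.items(): print(k,np.round(ray(c,p,0.008)[0],3),np.round(W[p[1],p[0]],3))
for p in [(257,128),(315,130),(374,131),(265,138),(365,142)]: print("rack",p,np.round(W[p[1],p[0]],3))
E
```

```text
brushloop [0.514 0.069 0.008] [0.515 0.069 0.004]
brushhead [0.373 0.046 0.008] [0.373 0.045 0.027]
brA [0.179 0.383 0.008] [0.181 0.378 0.027]
brB [ 0.194 -0.216  0.008] [ 0.196 -0.214  0.023]
c3 [0.429 0.014 0.008] [ 0.429  0.014 -0.002]
c4 [ 0.424 -0.117  0.008] [ 0.424 -0.117  0.006]
c5 [ 0.42  -0.248  0.008] [ 0.42  -0.249  0.001]
c1 [0.442 0.28  0.008] [0.441 0.275 0.03 ]
bar [0.444 0.205 0.008] [0.443 0.201 0.031]
c2? [0.442 0.104 0.008] [0.442 0.105 0.001]
rack (257, 128) [0.705 0.2   0.216]
rack (315, 130) [0.704 0.013 0.213]
rack (374, 131) [ 0.705 -0.178  0.213]
rack (265, 138) [0.713 0.199 0.056]
rack (365, 142) [ 0.707 -0.168  0.054]
```

View pics/crop1.png

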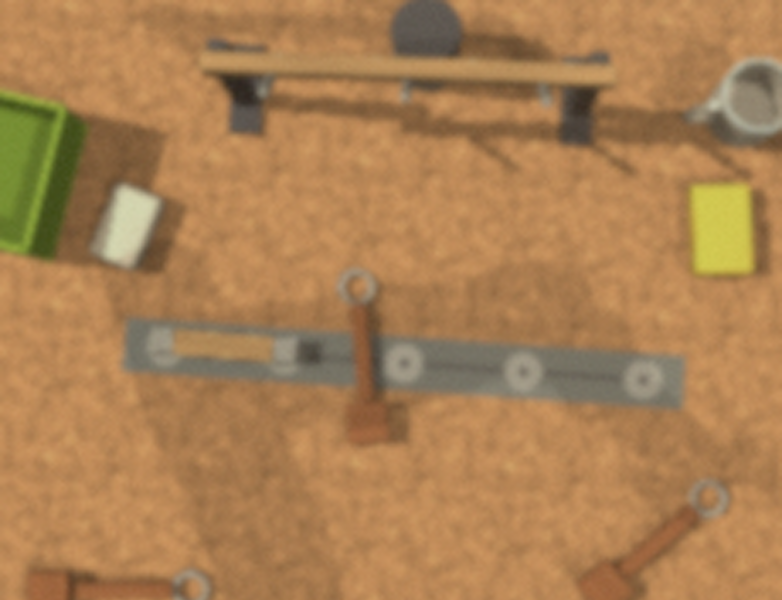

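The crop shows the brush across the strip with its loop at crop (357,286) and its square head at (370,420). The bar's end B is at about (285,352), with a dark patch beside it at (309,352). The pegs are at about (263,88), (408,90) and (543,92). This is the scrub brush meant, so I move above it.

Emit:
{"fn": "apply_moves", "kwargs": {"steps": [[[0.136,-0.13,-0.015],[0,0,0],1],[[0.136,-0.13,-0.015],[0,0,0],1],[[0.136,-0.13,-0.015],[0,0,0],1],[[0.136,-0.13,-0.015],[0,0,0],1],[[0.136,-0.13,-0.015],[0,0,0],1],[[0.136,-0.13,-0.015],[0,0,0],1],[[0.136,-0.13,-0.015],[0,0,0],1],[[0.136,-0.13,-0.015],[0,0,0],1]]}}

```text
clock: 0.77
eef_pos: [0.2976, -0.2082, 0.2722]
tool_rot: [0.988, 0.157, -0.0, -0.0]
ft_force: [1.6, -0.4, 0.5]
grip_width: 0.0853
grasp_force: 0.0
```

Emit:
{"fn": "apply_moves", "kwargs": {"steps": [[[0.136,-0.13,-0.015],[0,0,0],1],[[0.136,-0.13,-0.015],[0,0,0],1],[[0.136,-0.13,-0.015],[0,0,0],1],[[0.136,-0.13,-0.015],[0,0,0],1],[[0.136,-0.13,-0.015],[0,0,0],1],[[0.136,-0.13,-0.015],[0,0,0],1],[[0.136,-0.13,-0.015],[0,0,0],1],[[0.136,-0.13,-0.015],[0,0,0],1]]}}

```text
clock: 1.43
eef_pos: [0.44, 0.0573, 0.2962]
tool_rot: [0.988, 0.158, -0.0, 0.0]
ft_force: [0.6, -1.2, 0.3]
grip_width: 0.0855
grasp_force: 0.0
```

Emit:
{"fn": "apply_moves", "kwargs": {"steps": [[[0,0,0],[0,0,0.025],1],[[0,0,0],[0,0,0.025],1],[[0,0,0],[0,0,0],1],[[0,0,0],[0,0,0],1],[[0,0,0],[0,0,0],1],[[0,0,0],[0,0,0],1],[[0,0,0],[0,0,0],1],[[0,0,0],[0,0,0],1]]}}

```text
clock: 2.1
eef_pos: [0.4397, 0.0549, 0.2964]
tool_rot: [0.997, 0.079, 0.0, -0.0]
ft_force: [0.5, -0.5, -0.1]
grip_width: 0.0852
grasp_force: 0.0
```

```bash
python3 - <<'E'
from h import *
o=bot.get_obs(); c,im,d=snap("wrist","w1.png"); np.savez("w1.npz",im=im,d=d,W=world(c,d))
M=cv2.Rodrigues(np.array(c["rvec"]))[0]; print(-M.T@np.array(c["tvec"]),M[2],c["fov_y"],o["clock"],o["eef_pos"],o["tool_rot"],o["joint_pos"])
E
```

```text
[0.51022185 0.06654932 0.42139986] [-0.281458   -0.04543112 -0.95849747] 58.06392583161846 2.1 [0.43969322 0.0549185  0.29641718] [ 9.96869484e-01  7.90646241e-02  1.22156424e-04 -4.13908469e-05] [ 1.24212002e-01  1.10349625e-01 -2.96168285e-02  1.43058208e+00
  7.16914736e-05  3.10751020e+00]
```

View pics/w1.png

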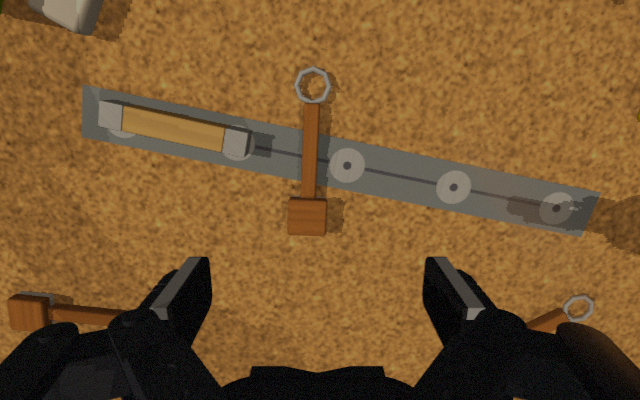

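The wrist view shows the brush with its loop at (313,86), its handle along column 311 and its head at (307,217). Three contacts are visible at (347,165), (454,187) and (556,208). The bar runs from its cap at (110,114) to the one at (236,142). The dark patch was only a shadow.

```bash
cat >> h.py <<'E'
def plan(p0,q0,wps,n=None):
    """rows to go from pose through waypoints (pos, Rotation, rows); shift in the tool frame before the turn"""
    p=np.array(p0,float); r=q0 if isinstance(q0,R) else R.from_quat(q0)
    for pt,rt,k in wps:
        rt=rt if rt is not None else r
        P0,R0=p.copy(),r; rv=(R0.inv()*rt).as_rotvec()
        print("--",np.round(pt,4))
        for i in range(k):
            t=(i+1)/k; tp=P0+(np.array(pt)-P0)*t; tr=R0*R.from_rotvec(rv*t)
            s=r.inv().apply(tp-p)/.2; w=(r.inv()*tr).as_rotvec()/np.pi
            s,w=np.round(s,4),np.round(w,4); 
            if i in(0,k-1) : print(i+1,"/",k,(s+0).tolist(),(w+0).tolist())
            p=p+r.apply(s*.2); r=r*R.from_rotvec(w*np.pi)
E
python3 - <<'E'
from h import *
z=np.load("w1.npz"); im=z["im"]; c=get_calibration("wrist"); W=z["W"]
hsv=cv2.cvtColor(im,cv2.COLOR_RGB2HSV); print(hsv[150,311],hsv[217,307],hsv[280,480],hsv[135,180])
P=lambda uv,zz:np.round(ray(c,uv,zz),4)
print("loop",P([(313,86)],.008)); print("handle far/near",P([(312,103),(309.5,197)],.016)); print("head corners",P([(291,198),(326,199),(327,236),(288,234)],.024))
print("contacts",P([(347,165),(454,187),(556,208)],0))
m=cv2.inRange(hsv,(14,90,120),(24,200,255)); 
print("bar top corners",P([(102,100),(252,130),(247,158),(99,126)],.028), "depth",np.round(W[135,180],3),np.round(W[150,311],3))
E
```

```text
[ 14 192 137] [ 14 199 136] [ 15 159 157] [ 18 155 158]
loop [[0.5118 0.0709 0.008 ]]
handle far/near [[0.4941 0.0692 0.016 ]
 [0.3878 0.0556 0.016 ]]
head corners [[0.3857 0.0767 0.024 ]
 [0.3908 0.0366 0.024 ]
 [0.3456 0.0278 0.024 ]
 [0.3408 0.074  0.024 ]]
contacts [[ 0.4294  0.0171  0.    ]
 [ 0.4231 -0.1159  0.    ]
 [ 0.4169 -0.2473  0.    ]]
bar top corners [[0.4627 0.2885 0.028 ]
 [0.4564 0.1288 0.028 ]
 [0.4251 0.1309 0.028 ]
 [0.4347 0.2919 0.028 ]] depth [0.439 0.205 0.028] [0.443 0.062 0.015]
```

```bash
python3 - <<'E'
from h import *
im=np.load("w1.npz")["im"]
a=cv2.resize(im[60:250,70:350],None,fx=2.85,fy=2.85,interpolation=cv2.INTER_CUBIC)
cv2.imwrite("pics/w1c.png",a[:,:,::-1])
E
```

```text
(no output)
```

View pics/w1c.png

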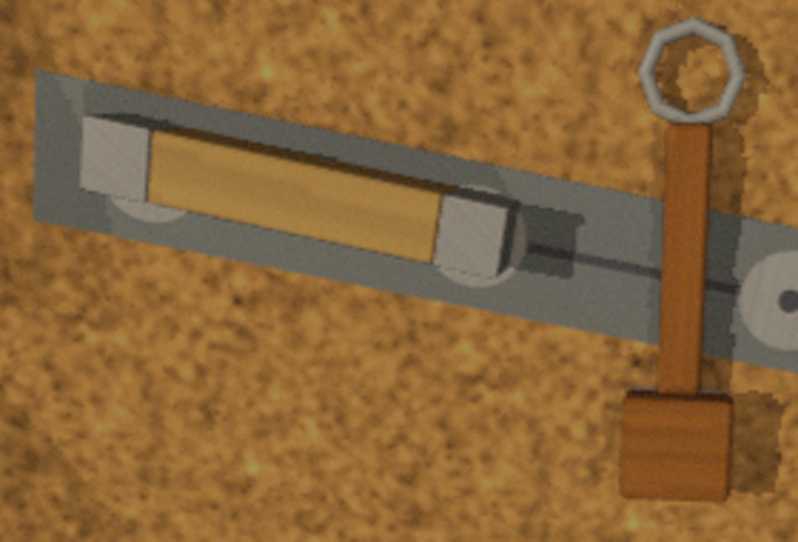

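The crop confirms the pose: the brush handle is yawed about 7° and the bar lies on contacts 1 and 2. Now I give the tool a half turn to stay clear of joint 6's limit, then descend and grip.

Emit:
{"fn": "apply_moves", "kwargs": {"steps": [[[0,0,0],[0,0,-0.0396],0.6],[[0,0,0],[0,0,-0.0396],0.6],[[0,0,0],[0,0,-0.0396],0.6],[[0,0,0],[0,0,-0.0396],0.6],[[0,0,0],[0,0,-0.0396],0.6],[[0,0,0],[0,0,-0.0396],0.6],[[0,0,0],[0,0,-0.0396],0.6],[[0,0,0],[0,0,-0.0396],0.6]]}}

```text
clock: 2.82
eef_pos: [0.4398, 0.0551, 0.2964]
tool_rot: [0.836, 0.548, 0.0, 0.0]
ft_force: [-1.4, 0.6, 0.1]
grip_width: 0.0511
grasp_force: 0.0
```

Emit:
{"fn": "apply_moves", "kwargs": {"steps": [[[0,0,0],[0,0,-0.0396],0.6],[[0,0,0],[0,0,-0.0396],0.6],[[0,0,0],[0,0,-0.0396],0.6],[[0,0,0],[0,0,-0.0396],0.6],[[0,0,0],[0,0,-0.0396],0.6],[[0,0,0],[0,0,-0.0396],0.6],[[0,0,0],[0,0,-0.0396],0.6],[[0,0,0],[0,0,-0.0396],0.6]]}}

```text
clock: 3.48
eef_pos: [0.4398, 0.0551, 0.2964]
tool_rot: [0.473, 0.881, 0.0, 0.0]
ft_force: [0.5, -0.1, 0.2]
grip_width: 0.0513
grasp_force: 0.0
```

Emit:
{"fn": "apply_moves", "kwargs": {"steps": [[[0,0,0],[0,0,-0.0396],0.6],[[0,0,0],[0,0,-0.0396],0.6],[[0,0,0],[0,0,-0.0396],0.6],[[0,0,0],[0,0,-0.0396],0.6],[[0,0,0],[0,0,-0.0396],0.6],[[0,0,0],[0,0,-0.0396],0.6],[[0,0,0],[0,0,-0.0396],0.6],[[0,0,0],[0,0,-0.0396],0.6]]}}

```text
clock: 4.15
eef_pos: [0.4398, 0.0551, 0.2964]
tool_rot: [-0.004, 1.0, 0.0, 0.0]
ft_force: [0.4, 0.6, 0.2]
grip_width: 0.0513
grasp_force: 0.0
```

Emit:
{"fn": "apply_moves", "kwargs": {"steps": [[[0,0,0],[0,0,-0.02],0.6],[[0,0,0],[0,0,-0.02],0.6],[[0,0.033,0.1],[0,0,0],0.6],[[0,0,0.15],[0,0,0],0.6],[[0,0,0.15],[0,0,0],0.6],[[0,0,0.15],[0,0,0],0.6],[[0,0,0.15],[0,0,0],0.6],[[0,0,0],[0,0,0],0.6]]}}

```text
clock: 4.82
eef_pos: [0.4346, 0.0611, 0.1512]
tool_rot: [-0.064, 0.998, -0.0, -0.005]
ft_force: [-0.9, 0.6, 0.2]
grip_width: 0.0513
grasp_force: 0.0
```

```bash
python3 - <<'E'
from h import *
o=bot.get_obs(); c,im,d=snap("wrist","w2.png"); W=world(c,d)
print(o["eef_pos"],R.from_quat(o["tool_rot"]).as_matrix()[:,0],o["joint_pos"].round(3),o["clock"])
E
```

```text
[0.43456195 0.06111206 0.15120506] [-0.99170536 -0.12807263  0.01085747] [ 0.14   0.2   -0.313  1.069  0.     0.011] 4.8167
```

View pics/w2.png

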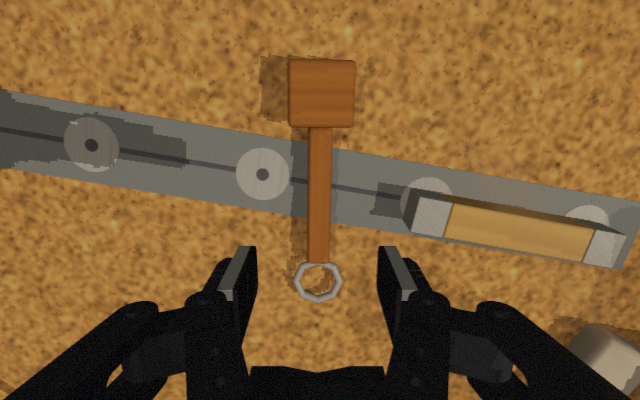

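The brush is centred between the fingers, with its handle on column 319, and nothing has been knocked. I descend more slowly.

Emit:
{"fn": "apply_moves", "kwargs": {"steps": [[[0,0,0],[0,0,0],0.6],[[0,0,0.1],[0,0,0],0.6],[[0,0,0.1],[0,0,0],0.6],[[0,0,0.1],[0,0,0],0.6],[[0,0,0.1],[0,0,0],0.6],[[0,0,0.05],[0,0,0],0.6],[[0,0,0],[0,0,0],0.6],[[0,0,0],[0,0,0],0.6]]}}

```text
clock: 5.53
eef_pos: [0.4406, 0.062, 0.068]
tool_rot: [-0.064, 0.998, 0.0, 0.001]
ft_force: [0.5, 0.6, -0.1]
grip_width: 0.0513
grasp_force: 0.0
```

Emit:
{"fn": "apply_moves", "kwargs": {"steps": [[[0,0,0.06],[0,0,0],0.6],[[0,0,0.06],[0,0,0],0.6],[[0,0,0.06],[0,0,0],0.6],[[0,0,0.055],[0,0,0],0.6],[[0,0,0],[0,0,0],0.6],[[0,0,0],[0,0,0],0],[[0,0,0],[0,0,0],0],[[0,0,0],[0,0,0],0]]}}

```text
clock: 6.2
eef_pos: [0.4405, 0.0622, 0.021]
tool_rot: [-0.064, 0.998, 0.0, 0.002]
ft_force: [-7.1, -0.8, 19.3]
grip_width: 0.0164
grasp_force: 60.7
```

Emit:
{"fn": "apply_moves", "kwargs": {"steps": [[[0,0,0],[0,0,0],0],[[0,0,0],[0,0,0],0],[[0,0,0],[0,0,0],0],[[0,0,0],[0,0,0],0],[[0,0,-0.05],[0,0,0],0],[[0,0,-0.1],[0,0,0],0],[[0,0,-0.1],[0,0,0],0],[[0,0,-0.1],[0,0,0],0]]}}

```text
clock: 6.87
eef_pos: [0.439, 0.0619, 0.0908]
tool_rot: [-0.064, 0.998, 0.0, 0.0]
ft_force: [0.6, 0.3, -0.9]
grip_width: 0.0161
grasp_force: 59.2
```

The brush is gripped and lifted. Now I work out the peg positions, check where the tin stands, and plan the approach.

```bash
python3 - <<'E'
from h import *
c=get_calibration("top"); W=np.load("topW.npy"); Ws=np.load("sceneW.npy")
for u in (272.4,315,354.7): print("peg tip~",ray(c,(u,136.3),.24).round(3))
print("rail mid edge: front",ray(c,(315,133.2),.211).round(3), "ends",ray(c,[(254.8,128.5),(375.3,132)],.211).round(3))
print("tin top",ray(c,(320.3,119),.116).round(3))
# scene: rail points & tin
for p in [(240,222),(290,238),(345,256),(277,266)]: print(p,Ws[p[1],p[0]].round(3))
E
```

```text
peg tip~ [[0.673 0.147 0.24 ]]
peg tip~ [[0.676 0.012 0.24 ]]
peg tip~ [[ 0.679 -0.113  0.24 ]]
rail mid edge: front [[0.694 0.013 0.211]] ends [[ 0.705  0.208  0.211]
 [ 0.702 -0.182  0.211]]
tin top [[ 0.77  -0.002  0.116]]
(240, 222) [ 0.717 -0.143  0.193]
(290, 238) [0.718 0.027 0.205]
(345, 256) [0.716 0.194 0.209]
(277, 266) [0.764 0.003 0.114]
```

```bash
python3 - <<'E'
from h import *
o=bot.get_obs()
RA=R.from_matrix(np.array([[-.866,0,-.5],[0,1,0],[.5,0,-.866]]).T)
p=o["eef_pos"]
plan(p,o["tool_rot"],[((p[0],p[1],.20),None,4),((0.579,.143,.257),RA,8)])
E
```

```text
-- [0.439  0.0619 0.2   ]
1 / 4 [-0.0001, 0.0, -0.1365] [0.0, 0.0, 0.0]
4 / 4 [-0.0001, 0.0, -0.1365] [0.0, 0.0, 0.0]
-- [0.579 0.143 0.257]
1 / 8 [-0.0933, 0.0391, -0.0356] [0.0013, -0.0208, 0.005]
8 / 8 [-0.095, 0.0492, 0.007] [0.0013, -0.0208, 0.005]
```

Emit:
{"fn": "apply_moves", "kwargs": {"steps": [[[0,0,-0.136],[0,0,0],0],[[0,0,-0.136],[0,0,0],0],[[0,0,-0.136],[0,0,0],0],[[0,0,-0.136],[0,0,0],0],[[0,0,0],[0,0,0],0],[[-0.093,0.039,-0.036],[0.001,-0.021,0.005],0],[[-0.095,0.041,-0.03],[0.001,-0.021,0.005],0],[[-0.095,0.042,-0.023],[0.001,-0.021,0.005],0]]}}

```text
clock: 7.53
eef_pos: [0.4921, 0.0926, 0.2206]
tool_rot: [-0.04, 0.994, 0.002, 0.101]
ft_force: [-0.2, 0.8, -1.9]
grip_width: 0.0159
grasp_force: 59.2
```

Emit:
{"fn": "apply_moves", "kwargs": {"steps": [[[-0.096,0.044,-0.017],[0.001,-0.021,0.005],0],[[-0.096,0.045,-0.011],[0.001,-0.021,0.005],0],[[-0.096,0.047,-0.005],[0.001,-0.021,0.005],0],[[-0.096,0.048,0.001],[0.001,-0.021,0.005],0],[[-0.095,0.049,0.007],[0.001,-0.021,0.005],0],[[0,0,0],[0,0,0],0],[[0,0,0],[0,0,0],0],[[0,0,0],[0,0,0],0]]}}

```text
clock: 8.2
eef_pos: [0.5772, 0.1429, 0.2547]
tool_rot: [-0.0, 0.966, 0.004, 0.26]
ft_force: [-0.0, -0.2, -0.9]
grip_width: 0.0161
grasp_force: 59.2
```

```bash
python3 - <<'E'
from h import *
o=bot.get_obs(); c,im,d=snap("wrist","w3.png"); np.savez("w3.npz",im=im,d=d,W=world(c,d))
print(o["eef_pos"],R.from_quat(o["tool_rot"]).as_matrix().round(3).tolist(),o["joint_pos"].round(3))
E
```

```text
[0.57716381 0.14294788 0.25467339] [[-0.865, -0.002, 0.501], [0.002, 1.0, 0.008], [-0.501, 0.008, -0.865]] [ 0.314  0.084 -0.305  0.676 -0.148  0.275]
```

View pics/w3.png

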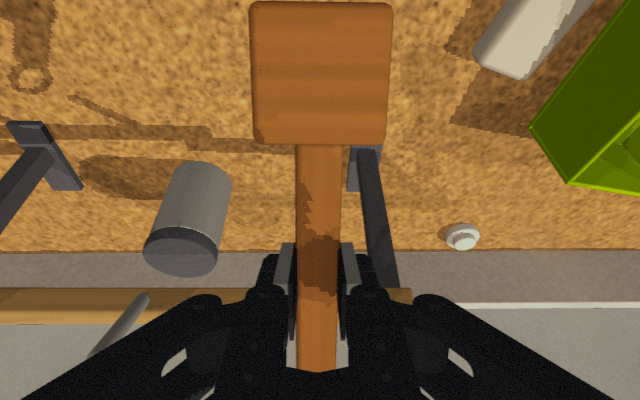

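The wrist view shows the brush held straight. The middle peg runs from its tip at about (148,295) down to about (95,360), the rail's left end is at (412,297), and peg 1 (leftmost) is hidden behind the gripper. I compute the rail geometry and check the loop and peg in the scene view.

```bash
python3 - <<'E'
from h import *
c=get_calibration("wrist"); z=np.load("w3.npz"); W=z["W"]
print("peg1 tip",ray(c,(146,296),.252).round(4), "depth",W[300,140].round(4),W[310,130].round(4),W[330,115].round(4))
for p in [(40,293),(40,305),(40,318),(220,296),(405,296)]: print(p,W[p[1],p[0]].round(4))
cs,im,d=snap("scene"); ct,it,dt=snap("top")
a=cv2.resize(im[170:310,220:400],(720,560),interpolation=cv2.INTER_CUBIC)
b=cv2.resize(it[100:180,240:400],(720,360),interpolation=cv2.INTER_CUBIC)
cv2.imwrite("pics/s3.png",a[:,:,::-1]); np.savez("st3.npz",s=im,t=it,sd=d,td=dt)
E
```

```text
peg1 tip [[0.5912 0.0704 0.252 ]] depth [0.6867 0.0186 0.2046] [0.6794 0.0181 0.2156] [0.6697 0.0186 0.2333]
(40, 293) [ 0.6944 -0.0612  0.1946]
(40, 305) [ 0.6939 -0.0559  0.2043]
(40, 318) [ 0.7021 -0.0573  0.2104]
(220, 296) [0.6951 0.0722 0.1974]
(405, 296) [0.6977 0.2098 0.1969]
```

View pics/s3.png

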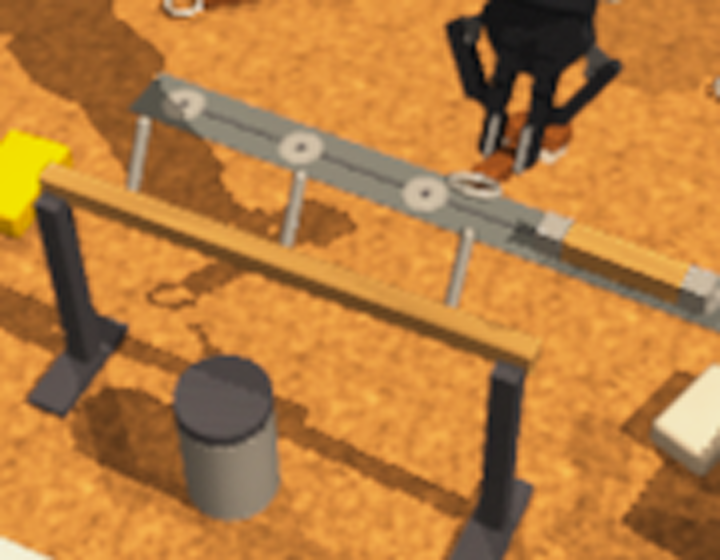

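The scene crop shows the held loop at crop (474,186), just above and in front of the left peg, whose tip is at (468,232). The other peg tips are at (300,174) and (143,120).

```bash
python3 - <<'E'
from h import *
o=bot.get_obs(); r=R.from_quat(o["tool_rot"]); lp=o["eef_pos"]+r.apply([-.072,0,.013]); print("loop pred",lp.round(4))
cs=get_calibration("scene")
f=lambda x,y:(220+(x+.5)/4-.5,170+(y+.5)/4-.5)
print("loop",ray(cs,f(474,186),lp[2]).round(4))
for t in [(468,232),(300,174),(143,120)]: print("tip",ray(cs,f(*t),.2515).round(4))
for t in [(454,303),(288,244),(135,190)]: print("base hidden line",ray(cs,f(*t),.209).round(4))
st=np.load("st3.npz"); W=world(cs,st["sd"]); 
for t in [(468,240),(466,250),(463,262),(474,176),(474,196)]:
    u,v=f(*t); print(t,W[round(v),round(u)].round(4))
# wrist peg1 mask
z=np.load("w3.npz"); Ww=z["W"]; m=(Ww[...,2]>.203)&(Ww[...,2]<.26)&(Ww[...,0]>.65)&(Ww[...,0]<.69)&(abs(Ww[...,1]-.016)<.02)
q=Ww[m]; print(len(q),np.median(q[:,1]),q[:,1].min(),q[:,1].max())
E
```

```text
loop pred [0.6466 0.1427 0.28  ]
loop [[0.6495 0.1438 0.28  ]]
tip [[0.6663 0.1474 0.2515]]
tip [[0.6648 0.0171 0.2515]]
tip [[ 0.6636 -0.1136  0.2515]]
base hidden line [[0.6959 0.1506 0.209 ]]
base hidden line [[0.6953 0.0208 0.209 ]]
base hidden line [[ 0.695  -0.1072  0.209 ]]
(468, 240) [0.6703 0.1503 0.2471]
(466, 250) [0.6773 0.1502 0.246 ]
(463, 262) [0.6836 0.15   0.24  ]
(474, 176) [0.6367 0.1386 0.2738]
(474, 196) [0.6646 0.1493 0.2859]
952 0.01890440743862554 0.01219019963636787 0.0225712998668372
```

The loop needs a 4.5 mm shift in y, then it goes down the peg axis.

Emit:
{"fn": "apply_moves", "kwargs": {"steps": [[[0,0.022,0],[0,0,0],0],[[0,0,0],[0,0,0],0],[[0,0,0.05],[0,0,0],0],[[0,0,0.05],[0,0,0],0],[[0,0,0.05],[0,0,0],0],[[0,0,0.05],[0,0,0],0],[[0,0,0],[0,0,0],0],[[0,0,0],[0,0,0],0]]}}

```text
clock: 9.02
eef_pos: [0.598, 0.1477, 0.2189]
tool_rot: [0.0, 0.966, 0.004, 0.259]
ft_force: [1.2, 0.1, -0.5]
grip_width: 0.0162
grasp_force: 59.2
```

```bash
python3 - <<'E'
from h import *
o=bot.get_obs(); print(o["eef_pos"],o["ft_force"])
cs,im,d=snap("scene")
a=cv2.resize(im[190:270,300:380],(640,560),interpolation=cv2.INTER_CUBIC)
cv2.imwrite("pics/s4.png",a[:,:,::-1])
E
```

```text
[0.59795965 0.14772679 0.21894195] [ 1.1539267   0.05861778 -0.47132113]
```

View pics/s4.png

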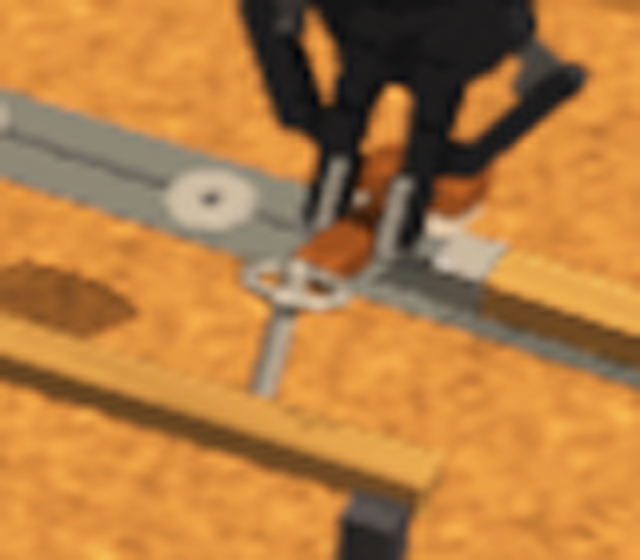

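The ring encircles the peg tip at about (290,270). I continue down, then pitch the handle 25° downward about the loop.

Emit:
{"fn": "apply_moves", "kwargs": {"steps": [[[0,0,0.043],[0,0,0],0],[[0,0,0.043],[0,0,0],0],[[0,0,0.043],[0,0,0],0],[[0.006,0,0.031],[0,-0.028,0],0],[[0.006,0,0.031],[0,-0.028,0],0],[[0.006,0,0.031],[0,-0.028,0],0],[[0.006,0,0.031],[0,-0.028,0],0],[[0.006,0,0.031],[0,-0.028,0],0]]}}

```text
clock: 9.73
eef_pos: [0.6259, 0.1485, 0.1715]
tool_rot: [0.001, 0.887, 0.004, 0.462]
ft_force: [0.1, 0.5, -2.1]
grip_width: 0.0164
grasp_force: 59.2
```

Emit:
{"fn": "apply_moves", "kwargs": {"steps": [[[0,0,0],[0,0,0],0],[[0,0,0],[0,0,0],0],[[0,0,0],[0,0,0],0.3],[[0,0,0],[0,0,0],0.5],[[0,0,0],[0,0,0],0.5],[[0,0,0],[0,0,0],0.5],[[0,0,0],[0,0,0],0.5],[[0,0,0],[0,0,0],0.5]]}}

```text
clock: 10.4
eef_pos: [0.6269, 0.1487, 0.1723]
tool_rot: [0.001, 0.888, 0.004, 0.46]
ft_force: [0.5, -0.5, -0.0]
grip_width: 0.0428
grasp_force: 0.0
```

Emit:
{"fn": "apply_moves", "kwargs": {"steps": [[[0,0,-0.05],[0,0,0],0.5],[[0,0,-0.1],[0,0,0],0.5],[[0,0,-0.1],[0,0,0],0.5],[[0,0,-0.1],[0,0,0],0.5],[[0,0,-0.1],[0,0,0],0.5],[[0,0,0],[0,0,0],0.5],[[0,0,0],[0,0,0],0.5],[[0,0,0],[0,0,0],0.5]]}}

```text
clock: 11.07
eef_pos: [0.5535, 0.1483, 0.2238]
tool_rot: [0.001, 0.888, 0.004, 0.46]
ft_force: [0.2, 0.1, -0.2]
grip_width: 0.0428
grasp_force: 0.0
```

```bash
python3 - <<'E'
from h import *
o=bot.get_obs(); print(o["eef_pos"],R.from_quat(o["tool_rot"]).as_matrix().round(3).tolist(),o["joint_pos"].round(3))
c,iw,dw=snap("wrist"); cs,im,d=snap("scene")
a=np.hstack([cv2.resize(iw,(480,300)),cv2.resize(im[180:300,260:380],(300,300),interpolation=cv2.INTER_CUBIC)])
cv2.imwrite("pics/s5.png",a[:,:,::-1])
E
```

```text
[0.55346568 0.14826275 0.22384209] [[-0.576, -0.002, 0.817], [0.006, 1.0, 0.007], [-0.817, 0.009, -0.576]] [ 0.429  0.001 -0.828 -0.171 -0.34   0.263]
```

View pics/s5.png

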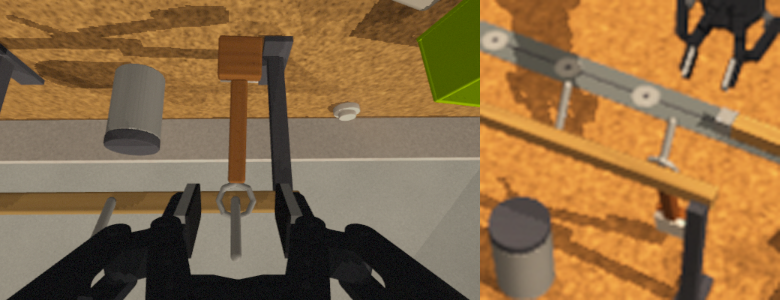

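The brush hangs: the peg passes through its ring at about (236,200) in the left panel, and the scene panel shows it under the rail. Now I take a view pose over the bar.

```bash
cat >> h.py <<'E'
def fr(s,al):
    s=np.array(s)/np.linalg.norm(s); u=np.array([0,0,1.]); al=np.radians(al)
    t=-np.cos(al)*u+np.sin(al)*s; x=np.cos(al)*s+np.sin(al)*u
    return R.from_matrix(np.c_[x,np.cross(t,x),t])
E
python3 - <<'E'
from h import *
o=bot.get_obs(); p=o["eef_pos"]
up=R.from_matrix(np.array([[-1,0,0],[0,1,0],[0,0,-1.]]).T)
plan(p,o["tool_rot"],[((.437,.15,.25),up,10),((.437,.15,.25),fr([-.047,-.9989,0],0),14)])
E
```

```text
-- [0.437 0.15  0.25 ]
1 / 10 [0.0226, 0.0012, -0.0553] [0.0003, 0.0304, -0.0001]
10 / 10 [0.0566, 0.001, -0.019] [0.0003, 0.0304, 0.0]
-- [0.437 0.15  0.25 ]
1 / 14 [0.0, 0.0, 0.0] [0.0, 0.0, -0.0346]
14 / 14 [0.0, 0.0, 0.0] [0.0, 0.0, -0.0347]
```

Emit:
{"fn": "apply_moves", "kwargs": {"steps": [[[0.023,0.001,-0.055],[0,0.03,0],0.6],[[0.028,0.001,-0.053],[0,0.03,0],0.6],[[0.033,0.001,-0.05],[0,0.03,0],0.6],[[0.038,0.001,-0.046],[0,0.03,0],0.6],[[0.042,0.001,-0.042],[0,0.03,0],0.6],[[0.046,0.001,-0.038],[0,0.03,0],0.6],[[0.049,0.001,-0.033],[0,0.031,0],0.6],[[0.052,0.001,-0.028],[0,0.031,0],0.6]]}}

```text
clock: 11.83
eef_pos: [0.4616, 0.1494, 0.2421]
tool_rot: [-0.001, 0.995, 0.004, 0.102]
ft_force: [0.7, 0.8, -0.8]
grip_width: 0.0515
grasp_force: 0.0
```

Emit:
{"fn": "apply_moves", "kwargs": {"steps": [[[0.055,0.001,-0.024],[0,0.031,0],0.6],[[0.057,0.001,-0.019],[0,0.031,0],0.6],[[0,0,0],[0,0,-0.035],0.6],[[0,0,0],[0,0,-0.035],0.6],[[0,0,0],[0,0,-0.035],0.6],[[0,0,0],[0,0,-0.035],0.6],[[0,0,0],[0,0,-0.035],0.6],[[0,0,0],[0,0,-0.035],0.6]]}}

```text
clock: 12.5
eef_pos: [0.4387, 0.1496, 0.2456]
tool_rot: [-0.327, 0.945, 0.002, 0.007]
ft_force: [-0.0, 0.4, 0.0]
grip_width: 0.0516
grasp_force: 0.0
```

Emit:
{"fn": "apply_moves", "kwargs": {"steps": [[[0,0,0],[0,0,-0.035],0.6],[[0,0,0],[0,0,-0.035],0.6],[[0,0,0],[0,0,-0.035],0.6],[[0,0,0],[0,0,-0.035],0.6],[[0,0,0],[0,0,-0.035],0.6],[[0,0,0],[0,0,-0.035],0.6],[[0,0,0],[0,0,-0.035],0.6],[[0,0,0],[0,0,-0.03],0.6]]}}

```text
clock: 13.17
eef_pos: [0.4387, 0.1496, 0.2456]
tool_rot: [-0.693, 0.721, -0.001, 0.007]
ft_force: [-0.0, 0.8, 0.0]
grip_width: 0.0516
grasp_force: 0.0
```

Emit:
{"fn": "apply_moves", "kwargs": {"steps": [[[0,0,0],[0,0,0],0.6],[[0,0,0],[0,0,0],0.6],[[0,0,0],[0,0,0],0.6],[[0,0,0],[0,0,0],0.6],[[0,0,0],[0,0,0],0.6],[[0,0,0],[0,0,0],0.6],[[0,0,0],[0,0,0],0.6],[[0,0,0],[0,0,0],0.6]]}}

```text
clock: 13.83
eef_pos: [0.438, 0.1497, 0.2469]
tool_rot: [-0.691, 0.723, -0.002, 0.008]
ft_force: [-0.7, -0.1, -0.1]
grip_width: 0.0518
grasp_force: 0.0
```

```bash
python3 - <<'E'
from h import *
o=bot.get_obs(); c,im,d=snap("wrist","w6.png"); np.savez("w6.npz",im=im,d=d,W=world(c,d))
print(o["eef_pos"],R.from_quat(o["tool_rot"]).as_matrix().round(3).tolist(),o["joint_pos"].round(3),o["ft_force"])
E
```

```text
[0.43800453 0.14973365 0.24690335] [[-0.045, -0.999, 0.013], [-0.999, 0.045, 0.008], [-0.009, -0.013, -1.0]] [ 0.327  0.156 -0.105  1.295  0.004 -1.199] [-0.69963312 -0.06268703 -0.14879469]
```

View pics/w6.png

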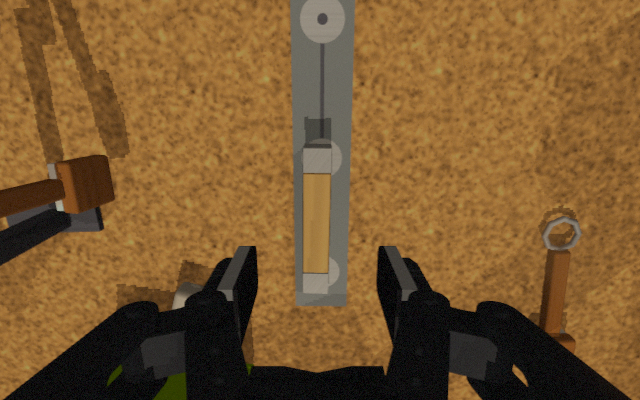

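The wrist view shows the bar vertical, from its B cap top edge at about (317,147) to its A cap at about (315,293). The dot of contact 3 is at (322,19), and the strip runs vertically around column 322. The bar lies a few millimetres to the far (+x) side, so I measure it precisely.

```bash
python3 - <<'E'
from h import *
z=np.load("w6.npz"); im=z["im"]; c=get_calibration("wrist"); W=z["W"]
g=cv2.cvtColor(im,cv2.COLOR_RGB2GRAY); hsv=cv2.cvtColor(im,cv2.COLOR_RGB2HSV)
low=(hsv[...,1]<70)
# strip edges on rows away from bar
E=[]
for v in list(range(45,115,5)):
    u=np.where(low[v,270:380])[0]+270; E.append((v,u.min()-.5,u.max()+.5))
E=np.array(E); l=ray(c,np.c_[E[:,1],E[:,0]],0); r=ray(c,np.c_[E[:,2],E[:,0]],0)
print("strip width",np.mean(np.linalg.norm(l-r,axis=1)).round(4)); m=(l+r)/2
k=np.polyfit(m[:,1],m[:,0],1); print("centre line x=%.4f*y+%.4f"%tuple(k), "at y=.149",np.polyval(k,.149))
# bar edges: wood
w=(hsv[...,1]>90)&(hsv[...,2]>150)&(hsv[...,0]>14)&(hsv[...,0]<25)
B=[]
for v in range(180,268,8):
    row=g[v,295:340].astype(int); dd=np.diff(row); B.append((v,296+np.argmax(dd[:20])-.5,296+25+np.argmin(dd[25:])-.5))
B=np.array(B); print(B.tolist())
bl=ray(c,np.c_[B[:,1],B[:,0]],.028); br=ray(c,np.c_[B[:,2],B[:,0]],.028); print("w",np.linalg.norm(bl-br,axis=1).round(4)); mb=(bl+br)/2
kb=np.polyfit(mb[:,1],mb[:,0],1); print("bar line",kb,np.polyval(kb,[.28,.149]))
print("col316 rows B",g[135:180:1,318].tolist()); print("A",g[265:300,316].tolist())
print("c3",ray(c,(322.3,18.8),0).round(4))
cv2.imwrite("pics/w6c.png",cv2.resize(im[130:310,270:370],None,fx=3.2,fy=3.2,interpolation=cv2.INTER_CUBIC)[:,:,::-1])
E
```

```text
strip width 0.0593
centre line x=0.0394*y+0.4290 at y=.149 0.4349056781673542
[[180.0, 302.5, 329.5], [188.0, 302.5, 329.5], [196.0, 302.5, 329.5], [204.0, 303.5, 329.5], [212.0, 302.5, 328.5], [220.0, 302.5, 328.5], [228.0, 303.5, 328.5], [236.0, 303.5, 328.5], [244.0, 303.5, 328.5], [252.0, 303.5, 327.5], [260.0, 302.5, 327.5]]
w [0.0266 0.0267 0.0269 0.0261 0.0263 0.0265 0.0256 0.0258 0.026  0.0251
 0.0264]
bar line [0.05373061 0.43220797] [0.44725254 0.44021383]
col316 rows B [70, 69, 70, 76, 94, 95, 96, 92, 89, 61, 63, 58, 71, 108, 135, 132, 133, 132, 135, 136, 136, 136, 136, 135, 136, 133, 136, 137, 135, 135, 136, 136, 135, 138, 138, 136, 134, 129, 87, 108, 129, 130, 130, 127, 130]
A [130, 129, 131, 131, 130, 131, 129, 122, 96, 143, 140, 139, 143, 144, 144, 144, 145, 146, 144, 147, 148, 147, 147, 147, 150, 148, 148, 145, 131, 113, 109, 109, 109, 113, 112]
c3 [[0.4291 0.0175 0.    ]]
```

View pics/w6c.png

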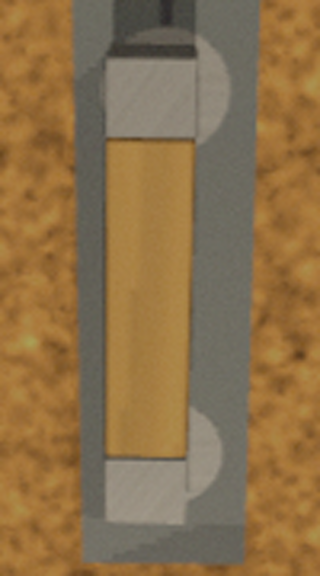

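```bash
python3 - <<'E'
from h import *
c=get_calibration("wrist")
print("c2,c1 by disc",ray(c,[(323.4,157.2),(323.4,271.6)],0).round(4).tolist())
print("bar B end, A end",ray(c,[(316.6,147.8),(315.2,293.3)],.028).round(4).tolist())
ct,it,dt=snap("top"); 
print("top: c3,c4,c5",ray(ct,[(314.3,217),(348.9,219.3),(384,221.3)],0).round(4).tolist())
E
```

```text
c2,c1 by disc [[0.4332, 0.1488, 0.0], [0.4385, 0.2823, 0.0]]
bar B end, A end [[0.4392, 0.1339, 0.028], [0.4479, 0.2928, 0.028]]
top: c3,c4,c5 [[0.4294, 0.0131, 0.0], [0.4235, -0.117, 0.0], [0.4188, -0.2491, 0.0]]
```

The bar sits about 5 mm to the +x side and 1 mm along the row. That will be corrected while tipping. Grasp plan: 40° tilt, near end A.

```bash
cat >> h.py <<'E'
def rows(p0,q0,path,dec=3,g=0,show=True):
    """path: list of (pos,Rotation); prints every row, rounded with error feedback, in calls of 8"""
    p=np.array(p0,float); r=q0 if isinstance(q0,R) else R.from_quat(q0); out=[]
    for tp,tr in path:
        s=np.round(r.inv().apply(np.array(tp)-p)/.2,dec)+0; w=np.round((r.inv()*tr).as_rotvec()/np.pi,dec)+0
        out.append([s.tolist(),w.tolist(),g]); p=p+r.apply(s*.2); r=r*R.from_rotvec(w*np.pi)
    while len(out)%8: out.append([[0,0,0],[0,0,0],g])
    for i in range(0,len(out),8): print(str(out[i:i+8]))
    return p,r
def seg(p0,r0,p1,r1,k):
    rv=(r0.inv()*r1).as_rotvec(); return [(np.array(p0)+(np.array(p1)-p0)*i/k, r0*R.from_rotvec(rv*i/k)) for i in range(1,k+1)]
E
python3 - <<'E'
from h import *
o=bot.get_obs(); p=o["eef_pos"]; r=R.from_quat(o["tool_rot"])
sb=[-.0547,-.9985,0]; G=np.array([.4463,.2637,.023]); r1=fr(sb,40); t=r1.as_matrix()[:,2]
a=seg(p,r,G-t*.14,r1,8); b=seg(a[-1][0],r1,G-t*.04,r1,4); e=seg(b[-1][0],r1,G,r1,4)
rows(p,r,a+b+e,g=0.6); print(G-t*.14)
E
```

```text
[[[-0.127, -0.002, 0.074], [-0.001, 0.028, 0.0], 0.6], [[-0.133, -0.001, 0.063], [0.0, 0.028, 0.0], 0.6], [[-0.138, -0.002, 0.05], [-0.001, 0.028, 0.001], 0.6], [[-0.142, -0.002, 0.039], [-0.001, 0.029, 0.0], 0.6], [[-0.145, -0.001, 0.025], [0.0, 0.028, 0.0], 0.6], [[-0.146, -0.002, 0.013], [-0.001, 0.028, 0.0], 0.6], [[-0.147, -0.002, -0.001], [0.0, 0.028, 0.0], 0.6], [[-0.147, -0.001, -0.013], [-0.001, 0.028, 0.001], 0.6]]
[[[0.0, 0.0, 0.125], [0.0, 0.0, 0.0], 0.6], [[0.0, 0.0, 0.125], [0.0, 0.0, 0.0], 0.6], [[0.001, 0.0, 0.125], [0.0, 0.0, 0.0], 0.6], [[0.0, 0.0, 0.125], [0.0, 0.0, 0.0], 0.6], [[0.0, 0.0, 0.05], [0.0, 0.0, 0.0], 0.6], [[0.0, 0.0, 0.05], [0.0, 0.0, 0.0], 0.6], [[0.0, 0.0, 0.05], [0.0, 0.0, 0.0], 0.6], [[0.0, 0.0, 0.05], [0.0, 0.0, 0.0], 0.6]]
[0.45122248 0.35355553 0.13024622]
```

Emit:
{"fn": "apply_moves", "kwargs": {"steps": [[[-0.127,-0.002,0.074],[-0.001,0.028,0],0.6],[[-0.133,-0.001,0.063],[0,0.028,0],0.6],[[-0.138,-0.002,0.05],[-0.001,0.028,0.001],0.6],[[-0.142,-0.002,0.039],[-0.001,0.029,0],0.6],[[-0.145,-0.001,0.025],[0,0.028,0],0.6],[[-0.146,-0.002,0.013],[-0.001,0.028,0],0.6],[[-0.147,-0.002,-0.001],[0,0.028,0],0.6],[[-0.147,-0.001,-0.013],[-0.001,0.028,0.001],0.6]]}}

```text
clock: 14.6
eef_pos: [0.4511, 0.3554, 0.1299]
tool_rot: [-0.646, 0.682, -0.237, -0.248]
ft_force: [2.5, 1.4, 0.1]
grip_width: 0.0511
grasp_force: 0.0
```

Emit:
{"fn": "apply_moves", "kwargs": {"steps": [[[0,0,0],[0,0,0],0.6],[[0,0,0],[0,0,0],0.6],[[0,0,0.07],[0,0,0],0.6],[[0,0,0.07],[0,0,0],0.6],[[0,0,0.07],[0,0,0],0.6],[[0,0,0.07],[0,0,0],0.6],[[0,0,0],[0,0,0],0.6],[[0,0,0],[0,0,0],0.6]]}}

```text
clock: 15.27
eef_pos: [0.45, 0.317, 0.0914]
tool_rot: [-0.645, 0.684, -0.235, -0.246]
ft_force: [-0.4, 0.5, 0.8]
grip_width: 0.0511
grasp_force: 0.0
```

```bash
python3 - <<'E'
from h import *
o=bot.get_obs(); p=o["eef_pos"]; r=R.from_quat(o["tool_rot"])
sb=[-.0547,-.9985,0]; G=np.array([.4463,.2637,.023]); r1=fr(sb,40)
print(p,o["joint_pos"].round(3),np.degrees((r.inv()*r1).as_rotvec()).round(2))
rows(p,r,seg(p,r,G,r1,8),g=0.6)
E
```

```text
[0.45004555 0.31704434 0.09139987] [ 0.827  0.87   0.425  1.694 -0.42  -0.56 ] [-0.11  0.27 -0.28]
[[[-0.002, 0.001, 0.054], [0.0, 0.0, 0.0], 0.6], [[-0.001, 0.0, 0.054], [0.0, 0.0, 0.0], 0.6], [[-0.002, 0.001, 0.055], [0.0, 0.001, -0.001], 0.6], [[-0.002, 0.0, 0.054], [0.0, 0.0, 0.0], 0.6], [[-0.001, 0.001, 0.054], [0.0, 0.0, 0.0], 0.6], [[-0.002, 0.001, 0.054], [0.0, 0.0, 0.0], 0.6], [[-0.002, 0.0, 0.055], [-0.001, 0.0, 0.0], 0.6], [[-0.002, 0.001, 0.054], [0.0, 0.0, -0.001], 0.6]]
```

Emit:
{"fn": "apply_moves", "kwargs": {"steps": [[[-0.002,0.001,0.054],[0,0,0],0.6],[[-0.001,0,0.054],[0,0,0],0.6],[[-0.002,0.001,0.055],[0,0.001,-0.001],0.6],[[-0.002,0,0.054],[0,0,0],0.6],[[-0.001,0.001,0.054],[0,0,0],0.6],[[-0.002,0.001,0.054],[0,0,0],0.6],[[-0.002,0,0.055],[-0.001,0,0],0.6],[[-0.002,0.001,0.054],[0,0,-0.001],0.6]]}}

```text
clock: 15.93
eef_pos: [0.4467, 0.265, 0.0218]
tool_rot: [-0.647, 0.682, -0.234, -0.248]
ft_force: [0.7, -0.9, 0.3]
grip_width: 0.0512
grasp_force: 0.0
```

Emit:
{"fn": "apply_moves", "kwargs": {"steps": [[[0,0,0],[0,0,0],0.6],[[0,0,0],[0,0,0],0.6],[[0,0,0],[0,0,0],0],[[0,0,0],[0,0,0],0],[[0,0,0],[0,0,0],0],[[0,0,0],[0,0,0],0],[[0,0,0],[0,0,0],0],[[0,0,0],[0,0,0],0]]}}

```text
clock: 16.6
eef_pos: [0.4462, 0.2653, 0.0207]
tool_rot: [-0.647, 0.681, -0.235, -0.249]
ft_force: [0.2, 2.6, 5.5]
grip_width: 0.0273
grasp_force: 59.9
```

```bash
python3 - <<'E'
from h import *
o=bot.get_obs(); p=o["eef_pos"]; r=R.from_quat(o["tool_rot"])
r1=fr([-.0547,-.9985,0],40)
print(p,o["joint_pos"].round(3),np.degrees((r.inv()*r1).as_rotvec()).round(2),o["ft_force"],o["grip_width"])
c,im,d=snap("wrist"); cv2.imwrite("pics/w7.png",im[:,:,::-1])
E
```

```text
[0.44624858 0.26534713 0.02070106] [ 0.778  0.874  0.221  1.474 -0.448 -0.613] [-0.01 -0.05  0.25] [0.21830061 2.55308477 5.47124289] 0.027299904025272305
```

```bash
cat >> h.py <<'E'
def tip(B0,B1,s,L,e,al0,ph0,ph1,n,d0=0.,d1=.0005,side=1):
    """path of TCP turning the bar about its leading end point; phi 0 lying, 90 standing, 180 laid down"""
    s=np.array(s)/np.linalg.norm(s); u=np.array([0,0,1.]); out=[]
    for i in range(1,n+1):
        k=i/n; f=np.radians(ph0+(ph1-ph0)*k)
        B=np.append(np.array(B0[:2])+(np.array(B1[:2])-np.array(B0[:2]))*k,0)
        z=.014*(abs(np.cos(f))+abs(np.sin(f)))-(d0+(d1-d0)*k)
        b=-np.cos(f)*s+np.sin(f)*u; m=np.cos(f)*u+np.sin(f)*s
        out.append((B+z*u+L*b+side*e*m, fr(s,al0-np.degrees(f)+ph0)))
    return out
E
python3 - <<'E'
from h import *
o=bot.get_obs(); p=o["eef_pos"]; r=R.from_quat(o["tool_rot"])
P=tip((.440,.1479),(.4347,.149),(-.053,-.9985,0),.1176,.0067,40,0,90,32)
rows(p,r,P)
E
```

```text
[[[0.022, 0.001, -0.023], [0.0, -0.016, 0.001], 0], [[0.023, 0.001, -0.023], [0.0, -0.016, 0.0], 0], [[0.021, 0.001, -0.023], [0.0, -0.015, 0.0], 0], [[0.022, 0.001, -0.023], [0.0, -0.016, 0.0], 0], [[0.021, 0.0, -0.023], [0.0, -0.015, 0.0], 0], [[0.022, 0.001, -0.023], [0.0, -0.016, 0.0], 0], [[0.021, 0.001, -0.022], [0.0, -0.016, 0.0], 0], [[0.02, 0.001, -0.023], [0.0, -0.015, 0.0], 0]]
[[[0.021, 0.001, -0.022], [0.0, -0.016, 0.0], 0], [[0.021, 0.001, -0.022], [0.0, -0.016, 0.0], 0], [[0.02, 0.0, -0.022], [0.0, -0.015, 0.0], 0], [[0.021, 0.001, -0.021], [0.0, -0.016, 0.0], 0], [[0.02, 0.001, -0.022], [0.0, -0.015, 0.0], 0], [[0.02, 0.001, -0.021], [0.0, -0.016, 0.0], 0], [[0.02, 0.001, -0.02], [0.0, -0.016, 0.0], 0], [[0.021, 0.001, -0.021], [0.0, -0.015, 0.0], 0]]
[[[0.02, 0.0, -0.02], [0.0, -0.016, 0.0], 0], [[0.02, 0.001, -0.02], [0.0, -0.016, 0.0], 0], [[0.02, 0.001, -0.02], [0.0, -0.015, 0.0], 0], [[0.021, 0.001, -0.02], [0.0, -0.016, 0.0], 0], [[0.02, 0.001, -0.019], [0.0, -0.015, 0.0], 0], [[0.021, 0.001, -0.02], [0.0, -0.016, 0.0], 0], [[0.021, 0.0, -0.019], [0.0, -0.016, 0.0], 0], [[0.021, 0.001, -0.018], [0.0, -0.015, 0.0], 0]]
[[[0.021, 0.001, -0.019], [0.0, -0.016, 0.0], 0], [[0.021, 0.001, -0.019], [0.0, -0.016, 0.0], 0], [[0.022, 0.001, -0.018], [0.0, -0.015, 0.0], 0], [[0.021, 0.0, -0.018], [0.0, -0.016, 0.0], 0], [[0.022, 0.001, -0.019], [0.0, -0.015, 0.0], 0], [[0.023, 0.001, -0.018], [0.0, -0.016, 0.0], 0], [[0.022, 0.001, -0.018], [0.0, -0.016, 0.0], 0], [[0.023, 0.001, -0.018], [0.0, -0.015, 0.0], 0]]
```

Emit:
{"fn": "apply_moves", "kwargs": {"steps": [[[0.022,0.001,-0.023],[0,-0.016,0.001],0],[[0.023,0.001,-0.023],[0,-0.016,0],0],[[0.021,0.001,-0.023],[0,-0.015,0],0],[[0.022,0.001,-0.023],[0,-0.016,0],0],[[0.021,0,-0.023],[0,-0.015,0],0],[[0.022,0.001,-0.023],[0,-0.016,0],0],[[0.021,0.001,-0.022],[0,-0.016,0],0],[[0.02,0.001,-0.023],[0,-0.015,0],0]]}}

```text
clock: 17.32
eef_pos: [0.4435, 0.2523, 0.0688]
tool_rot: [-0.68, 0.717, -0.104, -0.112]
ft_force: [0.2, -1.7, 0.3]
grip_width: 0.0271
grasp_force: 59.0
```

```bash
python3 - <<'E'
from h import *
o=bot.get_obs(); p=o["eef_pos"]; r=R.from_quat(o["tool_rot"])
P=tip((.440,.1479),(.4347,.149),(-.053,-.9985,0),.1176,.0067,40,0,90,32)[7]
print(p-P[0],np.degrees((r.inv()*P[1]).as_rotvec()).round(2),o["ft_force"],o["ft_torque"],o["grip_width"])
c,im,d=snap("scene"); W=world(c,d); hsv=cv2.cvtColor(im,cv2.COLOR_RGB2HSV)
cv2.imwrite("pics/s8.png",im[:,:,::-1])
E
```

```text
[-0.00080941 -0.00177365 -0.00060953] [ 0.17 -0.13 -0.03] [ 0.15088731 -1.71384721  0.33601854] [-0.38654301 -0.03439281  0.02232664] 0.027077727500964606
```

Emit:
{"fn": "apply_moves", "kwargs": {"steps": [[[0.021,0.001,-0.021],[0,-0.016,0],0],[[0.021,0.001,-0.021],[0,-0.016,0],0],[[0.02,0,-0.021],[0,-0.015,0],0],[[0.021,0.001,-0.02],[0,-0.016,0],0],[[0.02,0.001,-0.021],[0,-0.015,0],0],[[0.02,0.001,-0.021],[0,-0.016,0],0],[[0.02,0.001,-0.02],[0,-0.016,0],0],[[0.021,0.001,-0.021],[0,-0.015,0],0]]}}

```text
clock: 18.03
eef_pos: [0.4411, 0.2243, 0.1057]
tool_rot: [-0.687, 0.726, 0.029, 0.03]
ft_force: [0.1, -3.2, 2.5]
grip_width: 0.0269
grasp_force: 59.5
```

```bash
python3 - <<'E'
from h import *
o=bot.get_obs(); p=o["eef_pos"]; r=R.from_quat(o["tool_rot"])
P=tip((.440,.1479),(.4347,.149),(-.053,-.9985,0),.1176,.0067,40,0,90,32)[15]
print(p-P[0],np.degrees((r.inv()*P[1]).as_rotvec()).round(2),o["ft_force"],o["ft_torque"],o["grip_width"],o["joint_pos"].round(2))
c,im,d=snap("scene"); cv2.imwrite("pics/s9.png",cv2.resize(im[150:270,300:440],(700,600),interpolation=cv2.INTER_CUBIC)[:,:,::-1])
W=world(c,d); hsv=cv2.cvtColor(im,cv2.COLOR_RGB2HSV)
m=(W[...,0]>.41)&(W[...,0]<.47)&(W[...,1]>.10)&(W[...,1]<.18)&(W[...,2]<.06)&(W[...,2]>.006); q=W[m]; print(len(q)); 
if len(q): print(q[np.argsort(q[:,2])[:6]].round(4).tolist())
E
```

```text
[-0.00037124 -0.00241865 -0.00178364] [ 0.09 -0.22 -0.13] [ 0.12373767 -3.19189241  2.48567764] [-1.18608208 -0.03533526  0.02227893] 0.02688014311971101 [ 0.43  0.32 -0.29  0.93  0.07 -1.09]
135
[[0.4499, 0.1325, 0.006], [0.452, 0.1522, 0.0068], [0.4506, 0.1441, 0.0069], [0.4521, 0.1409, 0.0069], [0.4526, 0.137, 0.011], [0.4528, 0.1484, 0.0112]]
```

View pics/s9.png

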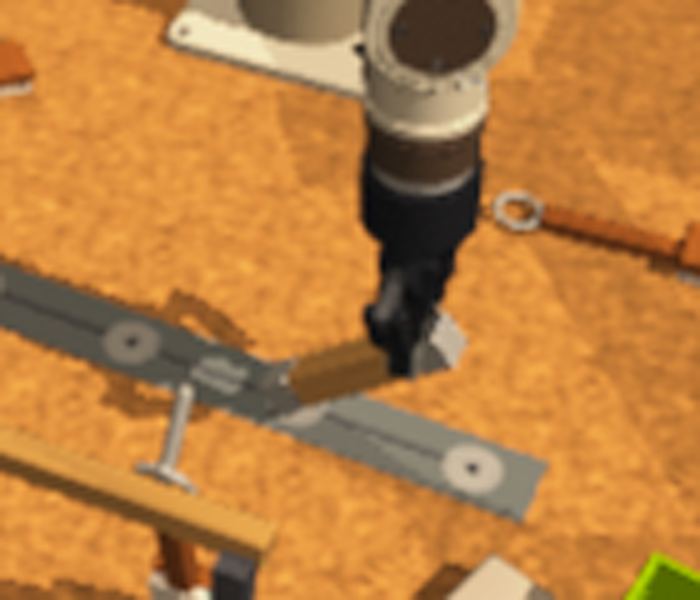

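The scene crop shows the bar tipped about 45°, with end B still on the second contact at about (280,400). It is in contact with roughly 4 N. I continue tipping.

Emit:
{"fn": "apply_moves", "kwargs": {"steps": [[[0.02,0,-0.02],[0,-0.016,0],0],[[0.02,0.001,-0.02],[0,-0.016,0],0],[[0.02,0.001,-0.02],[0,-0.015,0],0],[[0.021,0.001,-0.02],[0,-0.016,0],0],[[0.02,0.001,-0.019],[0,-0.015,0],0],[[0.021,0.001,-0.02],[0,-0.016,0],0],[[0.021,0,-0.019],[0,-0.016,0],0],[[0.021,0.001,-0.018],[0,-0.015,0],0]]}}

```text
clock: 18.75
eef_pos: [0.4388, 0.1857, 0.1277]
tool_rot: [-0.668, 0.706, 0.163, 0.172]
ft_force: [0.1, -3.1, 5.1]
grip_width: 0.0272
grasp_force: 59.4
```

```bash
python3 - <<'E'
from h import *
o=bot.get_obs(); p=o["eef_pos"]; r=R.from_quat(o["tool_rot"])
T=tip((.440,.1479),(.4347,.149),(-.053,-.9985,0),.1176,.0067,40,0,90,32); P=T[23]
print(p-P[0],np.degrees((r.inv()*P[1]).as_rotvec()).round(2),o["ft_force"],o["ft_torque"],o["grip_width"],o["joint_pos"].round(2))
rows(p,r,[(t[0]+(p-P[0])*[1,1-i/8,1],t[1]) for i,t in enumerate(T[24:],1)])
E
```

```text
[ 0.00076538 -0.0017549  -0.0014252 ] [-0.03 -0.13 -0.13] [ 0.12970437 -3.14581814  5.09038737] [-1.19713074 -0.0289908  -0.005705  ] 0.02715906204937374 [ 0.12  0.23 -0.44  0.81  0.47 -1.37]
[[[0.02, 0.001, -0.018], [0.0, -0.016, -0.001], 0], [[0.021, 0.001, -0.018], [0.0, -0.016, 0.0], 0], [[0.02, 0.001, -0.018], [0.0, -0.016, 0.0], 0], [[0.021, 0.001, -0.018], [0.0, -0.015, 0.0], 0], [[0.021, 0.0, -0.017], [0.0, -0.016, 0.0], 0], [[0.022, 0.001, -0.018], [0.0, -0.015, 0.0], 0], [[0.022, 0.001, -0.017], [0.0, -0.016, 0.0], 0], [[0.022, 0.001, -0.017], [0.0, -0.016, 0.0], 0]]
```

Contact holds at about 6 N. Last part to upright, then settle.

Emit:
{"fn": "apply_moves", "kwargs": {"steps": [[[0.02,0.001,-0.018],[0,-0.016,-0.001],0],[[0.021,0.001,-0.018],[0,-0.016,0],0],[[0.02,0.001,-0.018],[0,-0.016,0],0],[[0.021,0.001,-0.018],[0,-0.015,0],0],[[0.021,0,-0.017],[0,-0.016,0],0],[[0.022,0.001,-0.018],[0,-0.015,0],0],[[0.022,0.001,-0.017],[0,-0.016,0],0],[[0.022,0.001,-0.017],[0,-0.016,0],0]]}}

```text
clock: 19.42
eef_pos: [0.4369, 0.1435, 0.1332]
tool_rot: [-0.622, 0.656, 0.292, 0.311]
ft_force: [-3.1, -6.1, 25.7]
grip_width: 0.027
grasp_force: 60.5
```

Emit:
{"fn": "apply_moves", "kwargs": {"steps": [[[0,0,0],[0,0,0],0],[[0,0,0],[0,0,0],0],[[0,0,0],[0,0,0],0],[[0,0,0],[0,0,0],0],[[0,0,0],[0,0,0],0],[[0,0,0],[0,0,0],0],[[0,0,0],[0,0,0],0],[[0,0,0],[0,0,0],0]]}}

```text
clock: 20.08
eef_pos: [0.4368, 0.1439, 0.1332]
tool_rot: [-0.623, 0.656, 0.292, 0.31]
ft_force: [-2.5, -5.2, 23.1]
grip_width: 0.0275
grasp_force: 60.2
```

```bash
cat > st.py <<'E'
from h import *
# standing bar measured from cap colours/depth in scene and top views
def stand(c2):
    o=bot.get_obs(); r=R.from_quat(o["tool_rot"]); M=r.as_matrix()
    print("tcp",o["eef_pos"].round(4),"alpha",np.degrees(np.arctan2(-M[1,2],-M[2,2])).round(2),"F",o["ft_force"].round(1),"T",o["ft_torque"].round(2),"g",round(o["grip_width"],4),"j",o["joint_pos"].round(2),"t",round(o["clock"],2))
    for n in ("scene","top"):
        c,im,d=snap(n); W=world(c,d)
        m=(abs(W[...,0]-c2[0])<.04)&(abs(W[...,1]-c2[1])<.05)&(W[...,2]>.15)&(W[...,2]<.17); q=W[m]
        if len(q)>3: print(n,"top face",len(q),np.median(q,0).round(4),q.min(0).round(3),q.max(0).round(3))
        m=(abs(W[...,0]-c2[0])<.04)&(abs(W[...,1]-c2[1])<.05)&(W[...,2]>.008)&(W[...,2]<.1); q=W[m]
        if len(q)>3:
            hi=q[q[:,2]>.05]; lo=q[q[:,2]<.05]
            print(n,"body",len(q),[np.percentile(k,[5,50,95],axis=0).round(4).tolist() for k in (hi,lo) if len(k)>3])
E
python3 - <<'E'
from st import *
stand((.4347,.149))
E
```

```text
tcp [0.4368 0.1439 0.1332] alpha -50.39 F [-2.5 -5.2 23.1] T [1.64 0.47 0.3 ] g 0.0275 j [-0.18  0.37 -0.47  0.88  0.87 -1.77] t 20.08
scene top face 174 [0.4402 0.1301 0.1582] [0.395 0.099 0.15 ] [0.474 0.168 0.17 ]
scene body 156 [[[0.4369, 0.1304, 0.0521], [0.4525, 0.1453, 0.0752], [0.4556, 0.1576, 0.0968]], [[0.4422, 0.1249, 0.011], [0.4524, 0.1392, 0.0291], [0.4552, 0.1516, 0.048]]]
top top face 175 [0.4375 0.1312 0.16  ] [0.395 0.099 0.15 ] [0.475 0.165 0.17 ]
top body 32 [[[0.4273, 0.124, 0.057], [0.4378, 0.1264, 0.081], [0.4469, 0.1287, 0.0969]], [[0.416, 0.1201, 0.0195], [0.4371, 0.1222, 0.0382], [0.446, 0.1557, 0.0486]]]
```

The force rose to 23 N, and the depth points show the bar leaning about 7.5°: its end stuck and the bar turned in the pads. I unload it, then rotate the rest under light contact.

```bash
python3 - <<'E'
from h import *
cs=get_calibration("scene"); f=lambda x,y:(220+(x+.5)/4-.5,170+(y+.5)/4-.5)
print("scene c3,c4,c5",ray(cs,[f(425,194),f(300,148),f(187,103)],0).round(4).tolist())
o=bot.get_obs(); p=o["eef_pos"]; r=R.from_quat(o["tool_rot"]); s=(-.047,-.9989,0)
cmd=p+[0,0,-.0033]
a=seg(cmd,r,p+[0,0,-.0007],r,2); b=seg(a[-1][0],r,np.array([.4347+.0002,.1428,.1308]),fr(s,-58),8)
rows(cmd,r,a+b)
E
```

```text
scene c3,c4,c5 [[0.4318, 0.0192, 0.0], [0.4262, -0.1132, 0.0], [0.4166, -0.2421, 0.0]]
[[[-0.005, 0.0, -0.004], [0.0, 0.0, 0.0], 0], [[-0.005, 0.0, -0.004], [0.0, 0.0, 0.0], 0], [[0.001, 0.001, 0.0], [0.0, -0.005, 0.0], 0], [[0.002, 0.001, 0.0], [-0.001, -0.006, 0.0], 0], [[0.001, 0.001, 0.0], [0.0, -0.005, 0.0], 0], [[0.001, 0.002, 0.0], [0.0, -0.005, 0.0], 0], [[0.001, 0.001, 0.0], [-0.001, -0.005, 0.0], 0], [[0.002, 0.001, 0.0], [0.0, -0.006, 0.0], 0]]
[[[0.001, 0.001, 0.0], [0.0, -0.005, 0.0], 0], [[0.001, 0.001, 0.0], [0.0, -0.005, 0.0], 0], [[0, 0, 0], [0, 0, 0], 0], [[0, 0, 0], [0, 0, 0], 0], [[0, 0, 0], [0, 0, 0], 0], [[0, 0, 0], [0, 0, 0], 0], [[0, 0, 0], [0, 0, 0], 0], [[0, 0, 0], [0, 0, 0], 0]]
```

Emit:
{"fn": "apply_moves", "kwargs": {"steps": [[[-0.005,0,-0.004],[0,0,0],0],[[-0.005,0,-0.004],[0,0,0],0],[[0.001,0.001,0],[0,-0.005,0],0],[[0.002,0.001,0],[-0.001,-0.006,0],0],[[0.001,0.001,0],[0,-0.005,0],0],[[0.001,0.002,0],[0,-0.005,0],0],[[0.001,0.001,0],[-0.001,-0.005,0],0],[[0.002,0.001,0],[0,-0.006,0],0]]}}

```text
clock: 20.85
eef_pos: [0.4358, 0.1419, 0.1329]
tool_rot: [-0.609, 0.639, 0.324, 0.341]
ft_force: [1.7, -5.1, 15.2]
grip_width: 0.0271
grasp_force: 59.8
```

Emit:
{"fn": "apply_moves", "kwargs": {"steps": [[[0.001,0.001,0],[0,-0.005,0],0],[[0.001,0.001,0],[0,-0.005,0],0],[[0,0,0],[0,0,0],0],[[0,0,0],[0,0,0],0],[[0,0,0],[0,0,0],0],[[0,0,0],[0,0,0],0],[[0,0,0],[0,0,0],0],[[0,0,0],[0,0,0],0]]}}

```text
clock: 21.52
eef_pos: [0.4355, 0.1419, 0.1328]
tool_rot: [-0.604, 0.634, 0.333, 0.351]
ft_force: [0.7, -3.5, 16.1]
grip_width: 0.0266
grasp_force: 59.7
```

```bash
python3 - <<'E'
from st import *
stand((.4347,.149))
E
```

```text
tcp [0.4355 0.1419 0.1328] alpha -57.83 F [ 0.7 -3.5 16.1] T [ 0.88 -0.51 -0.37] g 0.0266 j [-0.23  0.45 -0.45  0.95  0.98 -1.91] t 21.52
scene top face 154 [0.4406 0.1251 0.1584] [0.395 0.1   0.15 ] [0.475 0.165 0.17 ]
scene body 162 [[[0.437, 0.1294, 0.0531], [0.4518, 0.1437, 0.0765], [0.4547, 0.1566, 0.0978]], [[0.4378, 0.124, 0.0099], [0.4518, 0.1399, 0.0288], [0.455, 0.1514, 0.0466]]]
top top face 173 [0.4345 0.1257 0.1602] [0.395 0.099 0.15 ] [0.473 0.161 0.17 ]
top body 41 [[[0.4244, 0.1217, 0.0521], [0.4344, 0.1247, 0.0743], [0.4459, 0.128, 0.097]], [[0.4039, 0.109, 0.009], [0.4341, 0.1202, 0.0241], [0.4457, 0.1259, 0.0474]]]
```

```bash
cat >> st.py <<'E'
def lean(c2,hw=.01,lo=.01,hi=.12):
    """-y face of the standing bar from the wrist depth: y and x mid against z; and the post of the rack as a check in scene"""
    o=bot.get_obs(); c,im,d=snap("wrist"); W=world(c,d); np.savez("wl.npz",im=im,d=d,W=W)
    m=(abs(W[...,0]-c2[0])<hw)&(abs(W[...,1]-c2[1])<.05)&(W[...,2]>lo)&(W[...,2]<hi)
    q=W[m]; print("wrist pts",len(q))
    for z in np.arange(lo,hi,.01):
        k=q[abs(q[:,2]-z)<.005]
        m2=(abs(W[...,1]-np.median(k[:,1]))<.008)&(abs(W[...,2]-z)<.005)&(abs(W[...,0]-c2[0])<.05) if len(k)>3 else None
        if len(k)>3: print(round(z,3),len(k),"y",np.median(k[:,1]).round(4),"x",np.percentile(W[m2][:,0],[2,98]).round(4))
E
python3 - <<'E'
from st import *
lean((.4347,.149))
im=np.load("wl.npz")["im"]; cv2.imwrite("pics/w10.png",im[:,:,::-1])
cs,ims,d=snap("scene"); W=world(cs,d)
for x0,y0 in ((.70,.21),(.70,-.18)):
    for z in (.06,.10,.14,.17):
        m=(abs(W[...,0]-x0)<.04)&(abs(W[...,1]-y0)<.03)&(abs(W[...,2]-z)<.008); q=W[m]
        if len(q)>3: print("post",z,len(q),np.percentile(q[:,1],[5,50,95]).round(4))
E
```

```text
wrist pts 12458
0.02 790 y 0.1215 x [0.4208 0.4473]
0.03 1064 y 0.1225 x [0.4206 0.4472]
0.04 1099 y 0.1235 x [0.4207 0.4471]
0.05 1128 y 0.1246 x [0.4206 0.4473]
0.06 1179 y 0.1257 x [0.4207 0.4473]
0.07 1215 y 0.1268 x [0.4208 0.4472]
0.08 1246 y 0.128 x [0.4206 0.4473]
0.09 1296 y 0.1291 x [0.4208 0.4473]
0.1 1340 y 0.1302 x [0.4206 0.4472]
0.11 1385 y 0.1313 x [0.4208 0.4474]
post 0.06 26 [0.1942 0.2035 0.2117]
post 0.1 31 [0.192  0.204  0.2114]
post 0.14 31 [0.1927 0.2049 0.2115]
post 0.17 32 [0.1929 0.2061 0.2117]
post 0.06 30 [-0.1744 -0.1595 -0.1573]
post 0.1 30 [-0.1765 -0.1604 -0.1575]
post 0.14 30 [-0.1763 -0.1596 -0.1573]
post 0.17 33 [-0.1763 -0.1602 -0.1571]
```

Wrist depth is precise: the bar leans 6.3° and B is at y≈0.135. Stiffness is about 6.5 N/mm. I unload by 2 mm and rotate in two parts.

```bash
python3 - <<'E'
from h import *
o=bot.get_obs(); p=o["eef_pos"]; r=R.from_quat(o["tool_rot"]); s=(-.047,-.9989,0)
a=seg(p,r,p+[0,0,.002],r,2); b=seg(a[-1][0],r,p+[0,0,.0008],fr(s,-64.2),12)
rows(p,r,a+b)
E
```

```text
[[[-0.004, 0.0, -0.003], [0.0, 0.0, 0.0], 0], [[-0.004, 0.0, -0.002], [0.0, 0.0, 0.0], 0], [[0.0, 0.0, 0.0], [0.0, -0.003, 0.0], 0], [[0.0, 0.0, 0.0], [0.0, -0.003, 0.0], 0], [[0.001, 0.0, 0.0], [0.0, -0.003, 0.0], 0], [[0.0, 0.0, 0.001], [0.0, -0.003, 0.0], 0], [[0.001, 0.0, 0.0], [0.0, -0.003, 0.0], 0], [[0.0, 0.0, 0.0], [0.0, -0.003, 0.0], 0]]
[[[0.001, 0.0, 0.0], [0.0, -0.003, 0.0], 0], [[0.0, 0.0, 0.001], [-0.001, -0.002, 0.0], 0], [[0.0, 0.0, 0.0], [0.0, -0.003, 0.0], 0], [[0.001, 0.0, 0.0], [0.0, -0.003, 0.0], 0], [[0.0, 0.0, 0.0], [0.0, -0.003, 0.0], 0], [[0.001, 0.0, 0.001], [0.0, -0.003, 0.0], 0], [[0, 0, 0], [0, 0, 0], 0], [[0, 0, 0], [0, 0, 0], 0]]
```

Emit:
{"fn": "apply_moves", "kwargs": {"steps": [[[-0.004,0,-0.003],[0,0,0],0],[[-0.004,0,-0.002],[0,0,0],0],[[0,0,0],[0,-0.003,0],0],[[0,0,0],[0,-0.003,0],0],[[0.001,0,0],[0,-0.003,0],0],[[0,0,0.001],[0,-0.003,0],0],[[0.001,0,0],[0,-0.003,0],0],[[0,0,0],[0,-0.003,0],0]]}}

```text
clock: 22.38
eef_pos: [0.4343, 0.1414, 0.1327]
tool_rot: [-0.594, 0.624, 0.35, 0.367]
ft_force: [1.5, -4.9, 11.6]
grip_width: 0.0268
grasp_force: 59.8
```

```bash
python3 - <<'E'
from st import *
stand((.4347,.149)); lean((.4347,.149),lo=.02,hi=.11)
E
```

```text
tcp [0.4343 0.1414 0.1327] alpha -60.95 F [ 1.5 -4.9 11.6] T [ 0.13 -0.46 -0.36] g 0.0268 j [-0.25  0.49 -0.44  0.99  1.03 -1.97] t 22.38
scene top face 159 [0.4401 0.1223 0.1582] [0.395 0.099 0.15 ] [0.475 0.164 0.17 ]
scene body 160 [[[0.4354, 0.1297, 0.0532], [0.4505, 0.1444, 0.0769], [0.4534, 0.1573, 0.0978]], [[0.4374, 0.1245, 0.0111], [0.4498, 0.1388, 0.0289], [0.4531, 0.1517, 0.0482]]]
top top face 162 [0.4344 0.1267 0.1594] [0.395 0.1   0.15 ] [0.472 0.161 0.169]
top body 35 [[[0.4239, 0.1219, 0.054], [0.4346, 0.1239, 0.0707], [0.4452, 0.1259, 0.0903]], [[0.4217, 0.1169, 0.009], [0.4319, 0.1201, 0.028], [0.4444, 0.1391, 0.047]]]
wrist pts 11400
0.02 472 y 0.1217 x [0.4194 0.446 ]
0.03 1178 y 0.1225 x [0.4195 0.446 ]
0.04 1206 y 0.1234 x [0.4193 0.446 ]
0.05 1224 y 0.1245 x [0.4194 0.4459]
0.06 1266 y 0.1255 x [0.4195 0.4459]
0.07 1280 y 0.1266 x [0.4193 0.4458]
0.08 1338 y 0.1276 x [0.4195 0.4461]
0.09 1341 y 0.1286 x [0.4193 0.4461]
0.1 1385 y 0.1297 x [0.4195 0.446 ]
```

```bash
python3 - <<'E'
from h import *
o=bot.get_obs(); p=o["eef_pos"]; r=R.from_quat(o["tool_rot"]); s=(-.047,-.9989,0)
a=seg(p,r,p+[0,0,.0015],r,2); b=seg(a[-1][0],r,p+[0,0,.0009],fr(s,-64),6)
rows(p,r,a+b)
E
```

```text
[[[-0.003, 0.0, -0.002], [0.0, 0.0, 0.0], 0], [[-0.004, 0.0, -0.002], [0.0, 0.0, 0.0], 0], [[0.001, 0.0, 0.001], [0.0, -0.003, 0.0], 0], [[0.0, 0.0, 0.0], [0.0, -0.003, 0.0], 0], [[0.001, 0.0, 0.0], [0.0, -0.002, 0.0], 0], [[0.0, 0.0, 0.0], [0.0, -0.003, 0.0], 0], [[0.001, 0.0, 0.001], [0.0, -0.003, -0.001], 0], [[0.0, 0.0, 0.0], [0.0, -0.003, 0.0], 0]]
```

Emit:
{"fn": "apply_moves", "kwargs": {"steps": [[[-0.003,0,-0.002],[0,0,0],0],[[-0.004,0,-0.002],[0,0,0],0],[[0.001,0,0.001],[0,-0.003,0],0],[[0,0,0],[0,-0.003,0],0],[[0.001,0,0],[0,-0.002,0],0],[[0,0,0],[0,-0.003,0],0],[[0.001,0,0.001],[0,-0.003,-0.001],0],[[0,0,0],[0,-0.003,0],0]]}}

```text
clock: 23.2
eef_pos: [0.4329, 0.1416, 0.1327]
tool_rot: [-0.585, 0.614, 0.366, 0.383]
ft_force: [0.8, -5.1, 10.6]
grip_width: 0.0271
grasp_force: 59.8
```

```bash
python3 - <<'E'
from st import *
stand((.4347,.149)); lean((.4347,.149),lo=.03,hi=.11)
E
```

```text
tcp [0.4329 0.1416 0.1327] alpha -64.0 F [ 0.8 -5.1 10.6] T [-0.03 -0.28 -0.23] g 0.0271 j [-0.27  0.53 -0.44  1.03  1.07 -2.04] t 23.2
scene top face 162 [0.4398 0.1193 0.1582] [0.395 0.099 0.15 ] [0.474 0.164 0.17 ]
scene body 157 [[[0.4372, 0.1296, 0.0536], [0.4489, 0.1433, 0.0753], [0.4519, 0.1564, 0.0964]], [[0.4282, 0.1262, 0.0125], [0.4486, 0.1411, 0.0302], [0.4523, 0.1523, 0.0481]]]
top top face 168 [0.4344 0.1233 0.1597] [0.395 0.101 0.15 ] [0.472 0.161 0.17 ]
top body 43 [[[0.4208, 0.1235, 0.0606], [0.4331, 0.1258, 0.0807], [0.4436, 0.1278, 0.098]], [[0.422, 0.1183, 0.0084], [0.4341, 0.1207, 0.0276], [0.4473, 0.193, 0.0471]]]
wrist pts 10864
0.03 625 y 0.1233 x [0.4177 0.4444]
0.04 1322 y 0.1241 x [0.4178 0.4445]
0.05 1321 y 0.125 x [0.4179 0.4445]
0.06 1335 y 0.126 x [0.4177 0.4444]
0.07 1345 y 0.127 x [0.4178 0.4444]
0.08 1379 y 0.128 x [0.4179 0.4444]
0.09 1402 y 0.1289 x [0.418  0.4444]
0.1 1411 y 0.1299 x [0.4178 0.4444]
```

The contact friction at a long lever turns the bar inside the pads. New scheme: let the bar come upright by moving its top over, release it, then grip low near the pivot end, where the friction torque is small, and slide it back on centre.

Emit:
{"fn": "apply_moves", "kwargs": {"steps": [[[0.003,0,-0.007],[0,0,0],0],[[0.004,0,-0.007],[0,0,0],0],[[0.003,0,-0.007],[0,0,0],0],[[0.004,0,-0.007],[0,0,0],0],[[0.003,0,-0.007],[0,0,0],0],[[0.004,0,-0.007],[0,0,0],0],[[0.003,0,-0.007],[0,0,0],0],[[0.003,0,-0.007],[0,0,0],0]]}}

```text
clock: 24.02
eef_pos: [0.4306, 0.1305, 0.1324]
tool_rot: [-0.584, 0.614, 0.368, 0.382]
ft_force: [0.9, 3.9, 5.1]
grip_width: 0.0269
grasp_force: 59.1
```

```bash
python3 - <<'E'
from st import *
stand((.4347,.149)); lean((.4347,.149),lo=.03,hi=.11)
E
```

```text
tcp [0.4306 0.1305 0.1324] alpha -64.11 F [0.9 3.9 5.1] T [ 1.13 -0.23 -0.11] g 0.0269 j [-0.29  0.54 -0.42  1.08  1.06 -2.1 ] t 24.02
scene top face 114 [0.4374 0.1285 0.1566] [0.396 0.1   0.15 ] [0.472 0.152 0.163]
scene body 162 [[[0.4303, 0.1209, 0.0536], [0.4465, 0.1359, 0.0755], [0.4489, 0.1474, 0.0968]], [[0.4284, 0.1172, 0.0122], [0.4459, 0.1322, 0.0297], [0.4484, 0.1445, 0.048]]]
top top face 122 [0.4311 0.1241 0.16  ] [0.396 0.1   0.15 ] [0.472 0.148 0.167]
top body 35 [[[0.4202, 0.1142, 0.0541], [0.4308, 0.1159, 0.0776], [0.4414, 0.1174, 0.0993]], [[0.4164, 0.1107, 0.0082], [0.4284, 0.113, 0.0256], [0.4489, 0.1704, 0.0459]]]
wrist pts 9335
0.03 535 y 0.1156 x [0.4153 0.4415]
0.04 1086 y 0.116 x [0.4151 0.4419]
0.05 1096 y 0.1167 x [0.4152 0.4419]
0.06 1142 y 0.1173 x [0.4154 0.4419]
0.07 1166 y 0.1179 x [0.4154 0.4419]
0.08 1173 y 0.1186 x [0.4154 0.4419]
0.09 1230 y 0.1193 x [0.4156 0.4422]
0.1 1250 y 0.1199 x [0.4157 0.4422]
```

```bash
python3 - <<'E'
from h import *
o=bot.get_obs(); p=o["eef_pos"]; r=R.from_quat(o["tool_rot"]); s=(-.047,-.9989,0)
t=r.as_matrix()[:,2]
p1=p-t*.11; 
pts=[(p1,r,5),(np.array([.433,.05,.27]),fr(s,-25),7),(np.array([.435,.16,.31]),fr(s,10),6),(np.array([.438,.28,.23]),fr(s,50),8),(np.array([.438,.30,.15]),fr(s,60),6)]
P=[];q,rr=p,r
for a,b,k in pts: P+=seg(q,rr,a,b,k); q,rr=a,b
rows(p,r,P,g=0.7)
E
```

```text
[[[0.0, 0.0, -0.11], [0.0, 0.0, 0.0], 0.7], [[0.0, 0.0, -0.11], [0.0, 0.0, 0.0], 0.7], [[0.0, 0.0, -0.11], [0.0, 0.0, 0.0], 0.7], [[0.0, 0.0, -0.11], [0.0, 0.0, 0.0], 0.7], [[0.0, 0.0, -0.11], [0.0, 0.0, 0.0], 0.7], [[-0.063, -0.004, -0.016], [0.0, 0.031, 0.0], 0.7], [[-0.062, -0.003, -0.022], [0.0, 0.031, 0.0], 0.7], [[-0.059, -0.004, -0.028], [0.001, 0.031, 0.0], 0.7]]
[[[-0.056, -0.004, -0.033], [0.0, 0.031, -0.001], 0.7], [[-0.053, -0.004, -0.039], [0.0, 0.031, 0.0], 0.7], [[-0.048, -0.004, -0.044], [0.0, 0.031, 0.0], 0.7], [[-0.045, -0.004, -0.048], [0.001, 0.031, 0.0], 0.7], [[-0.097, 0.003, 0.008], [0.0, 0.033, 0.0], 0.7], [[-0.097, 0.002, -0.001], [0.0, 0.032, 0.0], 0.7], [[-0.097, 0.003, -0.011], [0.0, 0.033, 0.0], 0.7], [[-0.095, 0.003, -0.021], [0.0, 0.032, 0.0], 0.7]]
[[[-0.093, 0.003, -0.031], [0.0, 0.032, 0.0], 0.7], [[-0.089, 0.002, -0.04], [0.0, 0.033, 0.0], 0.7], [[-0.082, 0.002, 0.036], [0.0, 0.028, 0.0], 0.7], [[-0.086, 0.002, 0.029], [0.0, 0.027, 0.0], 0.7], [[-0.087, 0.002, 0.021], [0.0, 0.028, 0.0], 0.7], [[-0.09, 0.001, 0.014], [0.0, 0.028, 0.0], 0.7], [[-0.09, 0.002, 0.006], [0.0, 0.028, 0.0], 0.7], [[-0.09, 0.002, -0.002], [0.0, 0.027, 0.0], 0.7]]
[[[-0.089, 0.002, -0.01], [0.0, 0.028, 0.0], 0.7], [[-0.089, 0.001, -0.018], [0.0, 0.028, 0.0], 0.7], [[-0.061, 0.001, 0.031], [0.0, 0.009, 0.0], 0.7], [[-0.063, 0.001, 0.028], [0.0, 0.01, 0.0], 0.7], [[-0.063, 0.001, 0.026], [0.0, 0.009, 0.0], 0.7], [[-0.065, 0.001, 0.025], [0.0, 0.009, 0.0], 0.7], [[-0.064, 0.001, 0.023], [0.0, 0.009, 0.0], 0.7], [[-0.066, 0.0, 0.02], [0.0, 0.01, 0.0], 0.7]]
```

Emit:
{"fn": "apply_moves", "kwargs": {"steps": [[[-0.002,0,-0.001],[0,0,0],0],[[0,0,0],[0,0,0],0],[[0,0,0],[0,0,0],0.4],[[0,0,0],[0,0,0],0.5],[[0,0,0],[0,0,0],0.7],[[0,0,0],[0,0,0],0.7],[[0,0,0],[0,0,0],0.7],[[0,0,0],[0,0,0],0.7]]}}

```text
clock: 24.83
eef_pos: [0.4311, 0.1291, 0.132]
tool_rot: [-0.586, 0.614, 0.366, 0.381]
ft_force: [0.1, -0.2, -0.9]
grip_width: 0.06
grasp_force: 0.0
```

```bash
python3 - <<'E'
from st import *
stand((.4347,.149)); lean((.432,.14),lo=.03,hi=.11)
E
```

```text
tcp [0.4311 0.1291 0.132 ] alpha -63.83 F [ 0.1 -0.2 -0.9] T [-0.82  0.04  0.02] g 0.06 j [-0.3   0.54 -0.42  1.08  1.05 -2.09] t 24.83
scene top face 84 [0.4353 0.1306 0.1575] [0.396 0.1   0.15 ] [0.474 0.148 0.161]
scene body 159 [[[0.4297, 0.1187, 0.0523], [0.4459, 0.1353, 0.0737], [0.449, 0.1446, 0.0954]], [[0.4269, 0.1152, 0.0105], [0.4459, 0.1315, 0.0275], [0.4489, 0.1431, 0.0467]]]
top top face 98 [0.4284 0.1187 0.1596] [0.395 0.1   0.15 ] [0.472 0.138 0.168]
top body 28 [[[0.416, 0.1095, 0.0544], [0.4254, 0.1103, 0.0663], [0.4375, 0.1123, 0.096]], [[0.4147, 0.1093, 0.0085], [0.4233, 0.111, 0.0166], [0.4457, 0.1854, 0.043]]]
wrist pts 10956
0.03 581 y 0.1112 x [0.4147 0.4412]
0.04 1180 y 0.1108 x [0.4146 0.4413]
0.05 1232 y 0.1104 x [0.4148 0.4412]
0.06 1304 y 0.1099 x [0.4146 0.4411]
0.07 1366 y 0.1095 x [0.4146 0.4412]
0.08 1420 y 0.1091 x [0.4146 0.441 ]
0.09 1498 y 0.1086 x [0.4146 0.4412]
0.1 1569 y 0.1081 x [0.4145 0.441 ]
```

Emit:
{"fn": "apply_moves", "kwargs": {"steps": [[[0,0,0],[0,0,0],0.7],[[0,0,0],[0,0,0],0.7],[[0,0,0],[0,0,0],0.7],[[0,0,0],[0,0,0],0.7],[[0,0,0],[0,0,0],0.7],[[0,0,0],[0,0,0],0.7],[[0,0,0],[0,0,0],0.7],[[0,0,0],[0,0,0],0.7]]}}

```text
clock: 25.65
eef_pos: [0.4312, 0.1293, 0.1322]
tool_rot: [-0.586, 0.614, 0.366, 0.382]
ft_force: [0.3, -0.3, 0.6]
grip_width: 0.0599
grasp_force: 0.0
```

```bash
python3 - <<'E'
from st import *
stand((.4347,.149)); lean((.432,.14),lo=.03,hi=.11)
E
```

```text
tcp [0.4312 0.1293 0.1322] alpha -63.85 F [ 0.3 -0.3  0.6] T [-0.88  0.01  0.01] g 0.0599 j [-0.3   0.54 -0.42  1.08  1.05 -2.09] t 25.65
scene top face 86 [0.4362 0.1258 0.157 ] [0.396 0.099 0.15 ] [0.474 0.143 0.162]
scene body 161 [[[0.4254, 0.116, 0.0535], [0.4458, 0.1333, 0.0739], [0.4484, 0.1421, 0.0938]], [[0.4266, 0.115, 0.0107], [0.4458, 0.1309, 0.0302], [0.4491, 0.142, 0.0478]]]
top top face 94 [0.4285 0.1146 0.1602] [0.395 0.1   0.15 ] [0.472 0.134 0.167]
top body 25 [[[0.4159, 0.1069, 0.059], [0.4279, 0.1074, 0.0888], [0.4402, 0.112, 0.098]], [[0.4149, 0.1065, 0.0081], [0.4282, 0.1104, 0.0217], [0.4563, 0.1623, 0.0419]]]
wrist pts 10983
0.03 592 y 0.1111 x [0.4148 0.4412]
0.04 1156 y 0.1108 x [0.4146 0.4411]
0.05 1248 y 0.1103 x [0.4147 0.4413]
0.06 1309 y 0.1099 x [0.4147 0.441 ]
0.07 1376 y 0.1094 x [0.4145 0.4412]
0.08 1406 y 0.1089 x [0.4146 0.441 ]
0.09 1512 y 0.1085 x [0.4146 0.4412]
0.1 1575 y 0.108 x [0.4145 0.441 ]
```

The bar stands by itself at about (0.428, 0.126). The wrist depth has a bias of about 2.5°, while the scene view shows it vertical. I go round to the +y side.

Emit:
{"fn": "apply_moves", "kwargs": {"steps": [[[0,0,-0.11],[0,0,0],0.7],[[0,0,-0.11],[0,0,0],0.7],[[0,0,-0.11],[0,0,0],0.7],[[0,0,-0.11],[0,0,0],0.7],[[0,0,-0.11],[0,0,0],0.7],[[-0.063,-0.004,-0.016],[0,0.031,0],0.7],[[-0.062,-0.003,-0.022],[0,0.031,0],0.7],[[-0.059,-0.004,-0.028],[0.001,0.031,0],0.7]]}}

```text
clock: 26.47
eef_pos: [0.4302, 0.0374, 0.2183]
tool_rot: [-0.631, 0.666, 0.275, 0.288]
ft_force: [1.6, 0.8, 0.0]
grip_width: 0.0598
grasp_force: 0.0
```

Emit:
{"fn": "apply_moves", "kwargs": {"steps": [[[-0.056,-0.004,-0.033],[0,0.031,-0.001],0.7],[[-0.053,-0.004,-0.039],[0,0.031,0],0.7],[[-0.048,-0.004,-0.044],[0,0.031,0],0.7],[[-0.045,-0.004,-0.048],[0.001,0.031,0],0.7],[[-0.097,0.003,0.008],[0,0.033,0],0.7],[[-0.097,0.002,-0.001],[0,0.032,0],0.7],[[-0.097,0.003,-0.011],[0,0.033,0],0.7],[[-0.095,0.003,-0.021],[0,0.032,0],0.7]]}}

```text
clock: 27.13
eef_pos: [0.4343, 0.1235, 0.2981]
tool_rot: [-0.69, 0.724, 0.004, 0.01]
ft_force: [0.8, -0.8, 0.1]
grip_width: 0.0599
grasp_force: 0.0
```

Emit:
{"fn": "apply_moves", "kwargs": {"steps": [[[-0.093,0.003,-0.031],[0,0.032,0],0.7],[[-0.089,0.002,-0.04],[0,0.033,0],0.7],[[-0.082,0.002,0.036],[0,0.028,0],0.7],[[-0.086,0.002,0.029],[0,0.027,0],0.7],[[-0.087,0.002,0.021],[0,0.028,0],0.7],[[-0.09,0.001,0.014],[0,0.028,0],0.7],[[-0.09,0.002,0.006],[0,0.028,0],0.7],[[-0.09,0.002,-0.002],[0,0.027,0],0.7]]}}

```text
clock: 27.8
eef_pos: [0.4372, 0.2506, 0.2489]
tool_rot: [-0.648, 0.68, -0.24, -0.248]
ft_force: [0.1, -0.7, 0.4]
grip_width: 0.0598
grasp_force: 0.0
```

Emit:
{"fn": "apply_moves", "kwargs": {"steps": [[[-0.089,0.002,-0.01],[0,0.028,0],0.7],[[-0.089,0.001,-0.018],[0,0.028,0],0.7],[[-0.061,0.001,0.031],[0,0.009,0],0.7],[[-0.063,0.001,0.028],[0,0.01,0],0.7],[[-0.063,0.001,0.026],[0,0.009,0],0.7],[[-0.065,0.001,0.025],[0,0.009,0],0.7],[[-0.064,0.001,0.023],[0,0.009,0],0.7],[[-0.066,0,0.02],[0,0.01,0],0.7]]}}

```text
clock: 28.47
eef_pos: [0.4383, 0.2991, 0.1481]
tool_rot: [-0.596, 0.626, -0.348, -0.363]
ft_force: [-0.3, -0.1, 0.1]
grip_width: 0.0599
grasp_force: 0.0
```

Emit:
{"fn": "apply_moves", "kwargs": {"steps": [[[0,0,0],[0,0,0],0.7],[[0,0,0],[0,0,0],0.7],[[0,0,0],[0,0,0],0.7],[[0,0,0],[0,0,0],0.7],[[0,0,0],[0,0,0],0.7],[[0,0,0],[0,0,0],0.7],[[0,0,0],[0,0,0],0.7],[[0,0,0],[0,0,0],0.7]]}}

```text
clock: 29.13
eef_pos: [0.4387, 0.2989, 0.1498]
tool_rot: [-0.596, 0.627, -0.348, -0.362]
ft_force: [0.1, -0.0, -0.1]
grip_width: 0.0598
grasp_force: 0.0
```

```bash
cat >> st.py <<'E'
def see(xy):
    """bar footprint now, from scene and top depth (scene reads about +2.5,+3 mm)"""
    o=bot.get_obs(); M=R.from_quat(o["tool_rot"]).as_matrix()
    print("tcp",o["eef_pos"].round(4),"alpha",np.degrees(np.arctan2(-M[1,2],-M[2,2])).round(2),"F",o["ft_force"].round(1),"j",o["joint_pos"].round(2),"t",round(o["clock"],2))
    for n in ("scene","top"):
        c,im,d=snap(n); W=world(c,d); f=(abs(W[...,0]-xy[0])<.05)&(abs(W[...,1]-xy[1])<.05)
        for a,b in ((.012,.05),(.05,.1),(.1,.15),(.152,.168)):
            q=W[f&(W[...,2]>a)&(W[...,2]<b)]
            if len(q)>5: l,h=np.percentile(q,[3,97],axis=0); print(n,a,len(q),"x",l[0].round(4),h[0].round(4),"y",l[1].round(4),h[1].round(4),"mid",((l+h)/2)[:2].round(4))
E
python3 - <<'E'
from st import *
see((.43,.126))
E
```

```text
tcp [0.4387 0.2989 0.1498] alpha 60.24 F [ 0.1 -0.  -0.1] j [ 0.88  1.04  0.66  2.14 -0.55 -0.35] t 29.13
scene 0.012 73 x 0.4254 0.4495 y 0.1136 0.1413 mid [0.4374 0.1275]
scene 0.05 97 x 0.4244 0.45 y 0.1144 0.1409 mid [0.4372 0.1277]
scene 0.1 103 x 0.4223 0.4484 y 0.1127 0.1407 mid [0.4354 0.1267]
scene 0.152 61 x 0.4201 0.4486 y 0.1132 0.1399 mid [0.4344 0.1266]
top 0.012 13 x 0.4148 0.4399 y 0.11 0.1225 mid [0.4274 0.1163]
top 0.05 12 x 0.4188 0.4412 y 0.1105 0.1122 mid [0.43   0.1113]
top 0.1 19 x 0.4156 0.4413 y 0.1116 0.1361 mid [0.4285 0.1238]
top 0.152 71 x 0.4152 0.4416 y 0.1138 0.1395 mid [0.4284 0.1267]
```

```bash
python3 - <<'E'
from h import *
o=bot.get_obs(); p=o["eef_pos"]; r=R.from_quat(o["tool_rot"]); s=(-.047,-.9989,0)
G=np.array([.4292,.1332,.054]); r1=fr(s,60); t=r1.as_matrix()[:,2]
a=seg(p,r,G-t*.09,r1,5); b=seg(a[-1][0],r1,G-t*.03,r1,4); e=seg(b[-1][0],r1,G,r1,4)
rows(p,r,a+b+e,g=0.7)
E
```

```text
[[[0.0, 0.002, 0.101], [0.0, 0.0, 0.0], 0.7], [[0.0, 0.001, 0.102], [0.0, -0.001, 0.0], 0.7], [[0.0, 0.002, 0.101], [0.0, 0.0, -0.001], 0.7], [[0.0, 0.002, 0.102], [0.0, 0.0, 0.0], 0.7], [[0.0, 0.002, 0.101], [-0.001, -0.001, 0.0], 0.7], [[0.0, 0.0, 0.075], [0.0, 0.0, 0.0], 0.7], [[0.0, -0.001, 0.075], [0.0, 0.0, 0.0], 0.7], [[0.0, 0.0, 0.075], [0.0, 0.0, 0.0], 0.7]]
[[[0.001, 0.0, 0.075], [0.0, 0.0, 0.0], 0.7], [[0.0, 0.0, 0.038], [0.0, 0.0, 0.0], 0.7], [[0.0, 0.0, 0.037], [0.0, 0.0, 0.0], 0.7], [[0.0, 0.0, 0.038], [0.0, 0.0, 0.0], 0.7], [[0.0, 0.0, 0.037], [0.0, 0.0, 0.0], 0.7], [[0, 0, 0], [0, 0, 0], 0.7], [[0, 0, 0], [0, 0, 0], 0.7], [[0, 0, 0], [0, 0, 0], 0.7]]
```

Emit:
{"fn": "apply_moves", "kwargs": {"steps": [[[0,0.002,0.101],[0,0,0],0.7],[[0,0.001,0.102],[0,-0.001,0],0.7],[[0,0.002,0.101],[0,0,-0.001],0.7],[[0,0.002,0.102],[0,0,0],0.7],[[0,0.002,0.101],[-0.001,-0.001,0],0.7],[[0,0,0.075],[0,0,0],0.7],[[0,-0.001,0.075],[0,0,0],0.7],[[0,0,0],[0,0,0],0.7]]}}

```text
clock: 29.9
eef_pos: [0.4308, 0.1827, 0.083]
tool_rot: [-0.597, 0.627, -0.344, -0.364]
ft_force: [-0.1, -0.3, -0.4]
grip_width: 0.0601
grasp_force: 0.0
```

Emit:
{"fn": "apply_moves", "kwargs": {"steps": [[[0,0,0.075],[0,0,0],0.7],[[0.001,0,0.075],[0,0,0],0.7],[[0,0,0.038],[0,0,0],0.7],[[0,0,0.037],[0,0,0],0.7],[[0,0,0.038],[0,0,0],0.7],[[0,0,0.037],[0,0,0],0.7],[[0,0,0],[0,0,0],0.7],[[0,0,0],[0,0,0],0.7]]}}

```text
clock: 30.57
eef_pos: [0.4291, 0.1331, 0.0539]
tool_rot: [-0.597, 0.627, -0.344, -0.362]
ft_force: [0.4, 0.1, -0.1]
grip_width: 0.0597
grasp_force: 0.0
```

```bash
python3 - <<'E'
from st import *
see((.43,.126)); lean((.432,.14),lo=.02,hi=.16)
E
```

```text
tcp [0.4291 0.1331 0.0539] alpha 59.95 F [ 0.4  0.1 -0.1] j [ 0.71  0.91  0.08  1.62 -0.68 -0.48] t 30.57
scene 0.012 24 x 0.4012 0.4694 y 0.116 0.147 mid [0.4353 0.1315]
scene 0.05 251 x 0.3837 0.4758 y 0.1161 0.1736 mid [0.4298 0.1449]
scene 0.1 101 x 0.4244 0.4493 y 0.1147 0.1421 mid [0.4369 0.1284]
scene 0.152 60 x 0.4206 0.4482 y 0.1146 0.141 mid [0.4344 0.1278]
top 0.012 11 x 0.4149 0.4533 y 0.11 0.1265 mid [0.4341 0.1183]
top 0.05 175 x 0.3846 0.4739 y 0.11 0.1751 mid [0.4292 0.1425]
top 0.1 18 x 0.4104 0.4591 y 0.1089 0.1742 mid [0.4347 0.1416]
top 0.152 73 x 0.4153 0.4417 y 0.1104 0.1371 mid [0.4285 0.1237]
wrist pts 30597
0.02 270 y 0.1407 x [0.4161 0.4427]
0.03 395 y 0.1408 x [0.4162 0.4425]
0.04 548 y 0.1409 x [0.3985 0.4581]
0.05 621 y 0.141 x [0.3984 0.4588]
0.06 741 y 0.141 x [0.386  0.4702]
0.07 867 y 0.1411 x [0.3869 0.4705]
0.08 1044 y 0.1412 x [0.4162 0.463 ]
0.09 3340 y 0.1787 x [0.4013 0.4818]
0.1 2333 y 0.1416 x [0.4161 0.4424]
0.11 1946 y 0.1413 x [0.4162 0.4424]
0.12 2503 y 0.1414 x [0.4161 0.4423]
0.13 3279 y 0.1413 x [0.4161 0.4423]
0.14 4290 y 0.1415 x [0.416  0.4425]
0.15 5967 y 0.1416 x [0.416  0.4425]
0.16 2453 y 0.1416 x [0.416  0.4424]
```

The bar is vertical, with centre at (0.4293, 0.127). I grip it low and slide it upright onto contact 2.

```bash
python3 - <<'E'
from h import *
o=bot.get_obs(); p=o["eef_pos"]; r=R.from_quat(o["tool_rot"])
rows(p,r,seg(p,r,p+[.0055,.022,-.0003],fr((-.047,-.9989,0),60),6))
E
```

```text
[[[-0.01, -0.004, -0.016], [0.0, 0.0, 0.0], 0], [[-0.009, -0.003, -0.016], [0.0, 0.0, 0.0], 0], [[-0.01, -0.004, -0.016], [0.0, 0.0, 0.0], 0], [[-0.009, -0.004, -0.016], [0.0, 0.0, 0.0], 0], [[-0.01, -0.003, -0.016], [0.0, 0.0, 0.0], 0], [[-0.009, -0.004, -0.015], [0.0, 0.0, 0.0], 0], [[0, 0, 0], [0, 0, 0], 0], [[0, 0, 0], [0, 0, 0], 0]]
```

Emit:
{"fn": "apply_moves", "kwargs": {"steps": [[[0,0,0],[0,0,0],0],[[0,0,0],[0,0,0],0],[[0,0,0],[0,0,0],0],[[0,0,0],[0,0,0],0],[[0,0,0],[0,0,0],0],[[0,0,0],[0,0,0],0],[[0,0,0],[0,0,0],0],[[0,0,0],[0,0,0],0]]}}

```text
clock: 31.38
eef_pos: [0.4294, 0.1334, 0.054]
tool_rot: [-0.598, 0.627, -0.345, -0.362]
ft_force: [0.8, 2.0, 2.3]
grip_width: 0.0267
grasp_force: 60.0
```

Emit:
{"fn": "apply_moves", "kwargs": {"steps": [[[-0.01,-0.004,-0.016],[0,0,0],0],[[-0.009,-0.003,-0.016],[0,0,0],0],[[-0.01,-0.004,-0.016],[0,0,0],0],[[-0.009,-0.004,-0.016],[0,0,0],0],[[-0.01,-0.003,-0.016],[0,0,0],0],[[-0.009,-0.004,-0.015],[0,0,0],0],[[0,0,0],[0,0,0],0],[[0,0,0],[0,0,0],0]]}}

```text
clock: 32.05
eef_pos: [0.4346, 0.1553, 0.054]
tool_rot: [-0.598, 0.627, -0.345, -0.362]
ft_force: [-1.4, -1.6, 6.1]
grip_width: 0.0271
grasp_force: 59.9
```

```bash
python3 - <<'E'
from st import *
see((.435,.149)); lean((.4347,.163),lo=.02,hi=.16)
z=np.load("wl.npz"); W=z["W"]; im=z["im"]; cv2.imwrite("pics/w11.png",im[:,:,::-1])
E
```

```text
tcp [0.4346 0.1553 0.054 ] alpha 59.99 F [-1.4 -1.6  6.1] j [ 0.73  0.94  0.15  1.67 -0.66 -0.47] t 32.05
scene 0.012 38 x 0.4265 0.4623 y 0.1347 0.1652 mid [0.4444 0.15  ]
scene 0.05 270 x 0.3982 0.4826 y 0.1375 0.1975 mid [0.4404 0.1675]
scene 0.1 105 x 0.4283 0.4551 y 0.1356 0.163 mid [0.4417 0.1493]
scene 0.152 62 x 0.4248 0.4524 y 0.1357 0.1628 mid [0.4386 0.1492]
top 0.012 7 x 0.4231 0.4433 y 0.131 0.1321 mid [0.4332 0.1315]
top 0.05 222 x 0.3911 0.4799 y 0.1317 0.1977 mid [0.4355 0.1647]
top 0.1 22 x 0.4192 0.4568 y 0.131 0.1977 mid [0.438  0.1643]
top 0.152 72 x 0.4211 0.4471 y 0.1317 0.1577 mid [0.4341 0.1447]
wrist pts 30364
0.02 269 y 0.162 x [0.4205 0.4472]
0.03 409 y 0.1621 x [0.4206 0.447 ]
0.04 546 y 0.1622 x [0.4208 0.4469]
0.05 647 y 0.1622 x [0.4204 0.4475]
0.06 737 y 0.1622 x [0.4074 0.4597]
0.07 879 y 0.1622 x [0.4112 0.4568]
0.08 1066 y 0.1622 x [0.4206 0.4539]
0.09 3358 y 0.2006 x [0.3856 0.4836]
0.1 2560 y 0.1627 x [0.4205 0.4468]
0.11 1963 y 0.1623 x [0.4206 0.4468]
0.12 2477 y 0.1623 x [0.4205 0.4467]
0.13 3273 y 0.1622 x [0.4205 0.4467]
0.14 4261 y 0.1623 x [0.4203 0.4469]
0.15 5876 y 0.1623 x [0.4203 0.4468]
0.16 2043 y 0.1624 x [0.4203 0.4467]
```

The bar stands upright on contact 2, within about 1 mm. Now I lay it down towards contact 3.

```bash
python3 - <<'E'
from h import *
o=bot.get_obs(); p=o["eef_pos"]; r=R.from_quat(o["tool_rot"])
P=tip((.4343,.1482),(.4348,.149),(-.0455,-.999,0),p[2]-.014,.0071,60,90,180,24,0,0,side=-1)
print(p-tip((.4343,.1482),(.4348,.149),(-.0455,-.999,0),p[2]-.014,.0071,60,90,90.01,1,0,0,side=-1)[0][0])
rows(p,r,P)
E
```

```text
[-5.43819810e-04 -7.56180486e-04 -3.68182272e-06]
[[[0.012, 0.0, 0.008], [0.001, -0.021, 0.0], 0], [[0.012, 0.0, 0.008], [0.0, -0.021, 0.0], 0], [[0.011, -0.001, 0.008], [0.0, -0.021, 0.0], 0], [[0.01, 0.0, 0.008], [0.0, -0.02, 0.0], 0], [[0.011, 0.0, 0.008], [0.0, -0.021, 0.0], 0], [[0.01, 0.0, 0.009], [0.0, -0.021, 0.0], 0], [[0.009, 0.0, 0.008], [0.0, -0.021, 0.0], 0], [[0.009, 0.0, 0.009], [0.0, -0.021, 0.0], 0]]
[[[0.009, 0.0, 0.009], [0.0, -0.021, 0.0], 0], [[0.009, 0.0, 0.01], [0.0, -0.02, 0.0], 0], [[0.008, 0.0, 0.009], [0.0, -0.021, 0.0], 0], [[0.008, 0.0, 0.011], [0.0, -0.021, 0.0], 0], [[0.008, 0.0, 0.01], [0.0, -0.021, 0.0], 0], [[0.008, -0.001, 0.011], [0.0, -0.021, 0.0], 0], [[0.008, 0.0, 0.012], [0.0, -0.021, 0.0], 0], [[0.008, 0.0, 0.012], [0.0, -0.02, 0.0], 0]]
[[[0.008, 0.0, 0.012], [0.0, -0.021, 0.0], 0], [[0.008, 0.0, 0.013], [0.0, -0.021, 0.0], 0], [[0.008, 0.0, 0.013], [0.0, -0.021, 0.0], 0], [[0.009, 0.0, 0.013], [0.0, -0.021, 0.0], 0], [[0.009, 0.0, 0.014], [0.0, -0.021, 0.0], 0], [[0.009, 0.0, 0.014], [0.0, -0.02, 0.0], 0], [[0.01, 0.0, 0.014], [0.0, -0.021, 0.0], 0], [[0.01, 0.0, 0.015], [0.0, -0.021, 0.0], 0]]
```

Emit:
{"fn": "apply_moves", "kwargs": {"steps": [[[0.012,0,0.008],[0.001,-0.021,0],0],[[0.012,0,0.008],[0,-0.021,0],0],[[0.011,-0.001,0.008],[0,-0.021,0],0],[[0.01,0,0.008],[0,-0.02,0],0],[[0.011,0,0.008],[0,-0.021,0],0],[[0.01,0,0.009],[0,-0.021,0],0],[[0.009,0,0.008],[0,-0.021,0],0],[[0.009,0,0.009],[0,-0.021,0],0]]}}

```text
clock: 32.87
eef_pos: [0.4347, 0.1352, 0.0571]
tool_rot: [-0.668, 0.699, -0.178, -0.184]
ft_force: [-1.0, -1.6, -0.1]
grip_width: 0.0272
grasp_force: 59.8
```

```bash
cat >> st.py <<'E'
def bf(L,e,side):
    """B point implied by the TCP pose if the bar did not slip; bar angle phi from wood pixels in the scene depth"""
    o=bot.get_obs(); p=o["eef_pos"]; M=R.from_quat(o["tool_rot"]).as_matrix()
    print("F",o["ft_force"].round(1),"T",o["ft_torque"].round(2),"tcp",p.round(4),"al",np.degrees(np.arctan2(-M[1,2],-M[2,2])).round(2))
def woodaxis(xy,n="scene",rad=.17):
    c,im,d=snap(n); W=world(c,d); h=cv2.cvtColor(im,cv2.COLOR_RGB2HSV)
    m=(np.hypot(W[...,0]-xy[0],W[...,1]-xy[1])<rad)&(abs(W[...,0]-.431)<.035)&(W[...,2]>.012)&(W[...,2]<.2)&(h[...,1]>90)
    q=W[m]; q=q[np.isfinite(q).all(1)]; mu=q.mean(0); v=np.linalg.svd(q-mu)[2][0]; v=v*np.sign(-v[1] if abs(v[1])>.3 else v[2])
    print(n,"wood",len(q),"mid",mu.round(4),"dir",v.round(3),"elev",np.degrees(np.arctan2(v[2],-v[1])).round(1))
E
python3 - <<'E'
from st import *
bf(0,0,0); woodaxis((.432,.12)); woodaxis((.432,.12),"top")
E
```

```text
F [-1.  -1.6 -0.1] T [ 0.18  0.04 -0.03] tcp [0.4347 0.1352 0.0571] al 29.63
scene wood 300 mid [0.4451 0.1253 0.1035] dir [-0.076 -0.787 -0.612] elev -37.9
top wood 250 mid [0.4315 0.148  0.1213] dir [ 0.078 -0.379 -0.922] elev -67.7
```

Emit:
{"fn": "apply_moves", "kwargs": {"steps": [[[0.009,0,0.011],[0,-0.021,0],0],[[0.009,0,0.011],[0,-0.02,0],0],[[0.008,0,0.01],[0,-0.021,0],0],[[0.008,0,0.011],[0,-0.021,0],0],[[0.008,0,0.01],[0,-0.021,0],0],[[0.008,-0.001,0.011],[0,-0.021,0],0],[[0.008,0,0.012],[0,-0.021,0],0],[[0.008,0,0.012],[0,-0.02,0],0]]}}

```text
clock: 33.63
eef_pos: [0.4345, 0.1162, 0.0448]
tool_rot: [-0.691, 0.723, -0.002, 0.001]
ft_force: [-0.8, -4.7, 7.8]
grip_width: 0.0274
grasp_force: 60.9
```

Emit:
{"fn": "apply_moves", "kwargs": {"steps": [[[0.008,0,0.012],[0,-0.021,0],0],[[0.008,0,0.013],[0,-0.021,0],0],[[0.008,0,0.013],[0,-0.021,0],0],[[0.009,0,0.013],[0,-0.021,0],0],[[0.009,0,0.014],[0,-0.021,0],0],[[0.009,0,0.014],[0,-0.02,0],0],[[0.01,0,0.014],[0,-0.021,0],0],[[0,0,0],[0,0,0],0]]}}

```text
clock: 34.3
eef_pos: [0.4349, 0.1084, 0.0233]
tool_rot: [-0.671, 0.705, 0.157, 0.166]
ft_force: [-1.2, -2.8, 7.5]
grip_width: 0.0268
grasp_force: 60.9
```

```bash
cat >> st.py <<'E'
def near(xy,lo=.008,hi=.2):
    """wrist depth: heights along the bar's top, in slices of y near x"""
    c,im,d=snap("wrist"); W=world(c,d); np.savez("wn.npz",im=im,d=d,W=W)
    for y in np.arange(xy[1]-.16,xy[1]+.16,.015):
        m=(abs(W[...,1]-y)<.004)&(abs(W[...,0]-(xy[0]+.0455*(y-xy[1])))<.008)&(W[...,2]<hi); 
        if m.sum()>8: print("y",y.round(3),m.sum(),"z",np.percentile(W[m][:,2],[10,50,90]).round(4))
E
python3 - <<'E'
from st import *
bf(0,0,0); near((.4348,.149))
E
```

```text
F [-1.2 -2.8  7.5] T [0.08 0.22 0.12] tcp [0.4349 0.1084 0.0233] al -26.45
y 0.004 1422 z [0.0329 0.0338 0.0346]
y 0.019 2987 z [0.0325 0.0332 0.034 ]
y 0.034 1983 z [0.032  0.0326 0.0333]
y 0.049 1379 z [0.0314 0.032  0.0326]
y 0.064 1012 z [0.0308 0.0313 0.0318]
y 0.079 786 z [0.0302 0.0308 0.0313]
y 0.094 562 z [0.0297 0.0301 0.0305]
y 0.109 443 z [0.029  0.0294 0.0299]
y 0.124 351 z [0.0284 0.0289 0.0292]
y 0.139 292 z [0.0274 0.028  0.0285]
y 0.154 234 z [0.0272 0.0276 0.028 ]
y 0.229 116 z [0.0002 0.0006 0.0011]
y 0.244 111 z [0.0003 0.0006 0.0011]
```

Emit:
{"fn": "apply_moves", "kwargs": {"steps": [[[0.005,0,0.006],[0,-0.01,0],0],[[0.005,0,0.006],[0,-0.009,0],0],[[0,0,0],[0,0,0],0],[[0,0,0],[0,0,0],0],[[0,0,0],[0,0,0],0],[[0,0,0],[0,0,0],0],[[0,0,0],[0,0,0],0],[[0,0,0],[0,0,0],0]]}}

```text
clock: 35.02
eef_pos: [0.4348, 0.1089, 0.0213]
tool_rot: [-0.668, 0.699, 0.176, 0.186]
ft_force: [-1.3, -3.5, 9.5]
grip_width: 0.0269
grasp_force: 61.3
```

```bash
cat >> st.py <<'E'
def lying(x0,y0,x1,y1):
    """ends of the lying bar (top face points z .02-.036) from wrist depth, between rough end points"""
    c,im,d=snap("wrist"); W=world(c,d); np.savez("wn.npz",im=im,d=d,W=W)
    a=np.array([x0,y0]); v=np.array([x1-x0,y1-y0]); L=np.linalg.norm(v); v/=L; nn=np.array([-v[1],v[0]])
    D=W[...,:2]-a; al=D@v; ac=D@nn; m=(al>-.06)&(al<L+.06)&(abs(ac)<.03)&(W[...,2]>.02)&(W[...,2]<.036)
    q=W[m]; t=al[m]; w=ac[m]
    print("along %.4f %.4f"%(np.percentile(t,.3),np.percentile(t,99.7)))
    for k in (.01,.03,.12,.15):
        s=w[abs(t-k)<.006]
        if len(s)>8: print("at",k,len(s),"across",np.percentile(s,[1,99]).round(4),"mid",(np.percentile(s,1)+np.percentile(s,99)).round(4)/2,"z",np.median(q[abs(t-k)<.006][:,2]).round(4))
E
python3 - <<'E'
from st import *
bf(0,0,0); near((.4348,.149)); lying(.4348+.0006,.149+.014,.4292-.0006,.0175-.014)
E
```

```text
F [-1.3 -3.5  9.5] T [-0.37  0.43  0.23] tcp [0.4348 0.1089 0.0213] al -29.68
y 0.004 1737 z [0.0266 0.0275 0.0283]
y 0.019 3053 z [0.0267 0.0274 0.0281]
y 0.034 2004 z [0.0268 0.0274 0.028 ]
y 0.049 1356 z [0.0268 0.0274 0.0279]
y 0.064 1689 z [0.0271 0.0278 0.0722]
y 0.079 732 z [0.027  0.0274 0.0279]
y 0.094 557 z [0.0271 0.0274 0.0278]
y 0.109 441 z [0.027  0.0274 0.0278]
y 0.124 345 z [0.027  0.0274 0.0278]
y 0.139 282 z [0.0268 0.0273 0.0277]
y 0.154 234 z [0.0271 0.0274 0.0278]
y 0.244 97 z [0.0003 0.0006 0.0011]
y 0.259 102 z [0.0003 0.0007 0.0012]
y 0.274 36 z [0.0009 0.0011 0.0014]
along 0.0040 0.1582
at 0.01 598 across [-0.0128  0.0142] mid 0.0007 z 0.0274
at 0.03 764 across [-0.0128  0.0142] mid 0.0007 z 0.0273
at 0.12 4010 across [-0.0133  0.0137] mid 0.00015 z 0.0274
at 0.15 9501 across [-0.0136  0.0136] mid -0.0 z 0.0274
```

```bash
cat >> st.py <<'E'
def ends(x0,y0,x1,y1):
    W=np.load("wn.npz")["W"]; a=np.array([x0,y0]); v=np.array([x1-x0,y1-y0]); L=np.linalg.norm(v); v/=L; nn=np.array([-v[1],v[0]])
    D=W[...,:2]-a; al=D@v; ac=D@nn; m=(abs(ac)<.01)&(W[...,2]>.022)&(W[...,2]<.034)&(al>-.04)&(al<L+.04)
    t=np.sort(al[m]); b=t[0:40]; print("first",t[[0,10,30,60]].round(4),"last",t[[-1,-10,-100,-400]].round(4))
    m=(abs(ac)<.01)&(W[...,2]<.006)&(al>-.1)&(al<L+.1); t=al[m]
    lo=t[t<L/2]; hi=t[t>L/2]; print("floor before",np.sort(lo)[-5:].round(4),"floor after",np.sort(hi)[:5].round(4))
E
python3 - <<'E'
from st import *
ends(.4348+.0006,.149+.014,.4292-.0006,.0175-.014)
z=np.load("wn.npz"); W=z["W"]; print("view y range at the strip: ",np.nanmin(W[...,1][abs(W[...,0]-.43)<.01]))
see((.432,.09))
E
```

```text
first [0.0011 0.0014 0.0023 0.0033] last [0.1587 0.1585 0.1582 0.1577]
floor before [-0.0703 -0.0701 -0.0699 -0.0697 -0.0697] floor after []
view y range at the strip:  0.004024694672782271
tcp [0.4348 0.1089 0.0213] alpha -29.68 F [-1.  -4.  10.8] j [-0.08  0.42 -0.55  0.61  0.52 -1.61] t 35.12
scene 0.012 169 x 0.4144 0.4663 y 0.0822 0.1369 mid [0.4403 0.1096]
scene 0.05 234 x 0.3858 0.4792 y 0.0628 0.1047 mid [0.4325 0.0837]
scene 0.1 196 x 0.4215 0.4757 y 0.0418 0.0839 mid [0.4486 0.0629]
scene 0.152 79 x 0.4185 0.471 y 0.041 0.0756 mid [0.4448 0.0583]
top 0.012 125 x 0.4116 0.457 y 0.0936 0.1388 mid [0.4343 0.1162]
top 0.05 146 x 0.3831 0.4814 y 0.0636 0.1027 mid [0.4322 0.0832]
top 0.1 76 x 0.3911 0.4763 y 0.0489 0.0826 mid [0.4337 0.0658]
top 0.152 56 x 0.3989 0.463 y 0.0428 0.0749 mid [0.4309 0.0588]
```

The bar lies flat on contacts 2 and 3, within about 1 mm. I release and regrip near the new leading end at contact 3 with a +30° tilt.

```bash
cat >> st.py <<'E'
S=np.array([-.0455,-.999,0]); S/=np.linalg.norm(S)
C=[np.array([.4348,.149,0]),np.array([.4291,.0175,0]),np.array([.4231,-.1155,0]),np.array([.4171,-.2472,0])]
def regrip_lead(c,al=30,L=.04,e=.007,n1=3,n2=12,n3=4):
    o=bot.get_obs(); p=o["eef_pos"]; r=R.from_quat(o["tool_rot"]); t=r.as_matrix()[:,2]
    G=c-S*L+[0,0,.014+e]; r1=fr(S,al); t1=r1.as_matrix()[:,2]
    a=seg(p,r,p-t*.065,r,n1); b=seg(a[-1][0],r,G-t1*.06,r1,n2); print("G",G)
    rows(p,r,a+b,g=.7)
E
python3 - <<'E'
from st import *
regrip_lead(C[1])
E
```

```text
G [0.43091994 0.05745858 0.021     ]
[[[0.0, 0.0, -0.108], [0.0, 0.0, 0.0], 0.7], [[0.0, 0.0, -0.109], [0.0, 0.0, 0.0], 0.7], [[0.0, 0.0, -0.108], [0.0, 0.0, 0.0], 0.7], [[-0.003, 0.001, 0.004], [0.0, 0.028, 0.0], 0.7], [[-0.003, 0.0, 0.004], [0.0, 0.027, 0.0], 0.7], [[-0.004, 0.001, 0.003], [0.0, 0.028, 0.0], 0.7], [[-0.003, 0.0, 0.003], [0.0, 0.028, 0.0], 0.7], [[-0.004, 0.001, 0.003], [0.0, 0.027, 0.0], 0.7]]
[[[-0.005, 0.0, 0.002], [0.0, 0.028, 0.0], 0.7], [[-0.004, 0.001, 0.002], [0.0, 0.028, 0.0], 0.7], [[-0.005, 0.001, 0.002], [-0.001, 0.027, 0.0], 0.7], [[-0.004, 0.0, 0.001], [0.0, 0.028, 0.0], 0.7], [[-0.005, 0.001, 0.0], [0.0, 0.027, 0.0], 0.7], [[-0.005, 0.0, 0.001], [0.0, 0.028, 0.0], 0.7], [[-0.005, 0.001, 0.0], [0.0, 0.028, 0.0], 0.7], [[0, 0, 0], [0, 0, 0], 0.7]]
```

Emit:
{"fn": "apply_moves", "kwargs": {"steps": [[[0,0,0],[0,0,0],0.4],[[0,0,0],[0,0,0],0.5],[[0,0,0],[0,0,0],0.7],[[0,0,0],[0,0,0],0.7],[[0,0,0],[0,0,0],0.7],[[0,0,0],[0,0,0],0.7],[[0,0,0],[0,0,0],0.7],[[0,0,0],[0,0,0],0.7]]}}

```text
clock: 35.88
eef_pos: [0.4328, 0.1082, 0.0203]
tool_rot: [-0.668, 0.699, 0.176, 0.186]
ft_force: [-0.3, 0.2, 1.1]
grip_width: 0.0599
grasp_force: 0.0
```

Emit:
{"fn": "apply_moves", "kwargs": {"steps": [[[0,0,-0.108],[0,0,0],0.7],[[0,0,-0.109],[0,0,0],0.7],[[0,0,-0.108],[0,0,0],0.7],[[-0.003,0.001,0.004],[0,0.028,0],0.7],[[-0.003,0,0.004],[0,0.027,0],0.7],[[-0.004,0.001,0.003],[0,0.028,0],0.7],[[-0.003,0,0.003],[0,0.028,0],0.7],[[-0.004,0.001,0.003],[0,0.027,0],0.7]]}}

```text
clock: 36.55
eef_pos: [0.4314, 0.0803, 0.0756]
tool_rot: [-0.69, 0.723, 0.027, 0.03]
ft_force: [-0.2, 0.6, -0.5]
grip_width: 0.0596
grasp_force: 0.0
```

Emit:
{"fn": "apply_moves", "kwargs": {"steps": [[[-0.005,0,0.002],[0,0.028,0],0.7],[[-0.004,0.001,0.002],[0,0.028,0],0.7],[[-0.005,0.001,0.002],[-0.001,0.027,0],0.7],[[-0.004,0,0.001],[0,0.028,0],0.7],[[-0.005,0.001,0],[0,0.027,0],0.7],[[-0.005,0,0.001],[0,0.028,0],0.7],[[-0.005,0.001,0],[0,0.028,0],0.7],[[0,0,0],[0,0,0],0.7]]}}

```text
clock: 37.22
eef_pos: [0.4302, 0.0889, 0.0704]
tool_rot: [-0.668, 0.697, -0.179, -0.19]
ft_force: [0.4, 1.1, -0.5]
grip_width: 0.0598
grasp_force: 0.0
```

```bash
cat >> st.py <<'E'
def go(G,r1,n=8,g=.7,**k):
    o=bot.get_obs(); p=o["eef_pos"]; r=R.from_quat(o["tool_rot"]); print("tcp",p.round(4),"j",o["joint_pos"].round(2)); rows(p,r,seg(p,r,np.array(G),r1,n),g=g,**k)
E
python3 - <<'E'
from st import *
lying(.4354,.163,.4285,.0035); ends(.4354,.163,.4285,.0035)
go([.43092,.05746,.0212],fr(S,30),6)
W=np.load("wn.npz")["W"]; im=np.load("wn.npz")["im"]
cv2.imwrite("pics/w12.png",im[:,:,::-1])
g=cv2.cvtColor(im,cv2.COLOR_RGB2GRAY); hsv=cv2.cvtColor(im,cv2.COLOR_RGB2HSV)
# dark dots of contacts 4 and 5 : dark, low saturation blobs on the strip
f=(abs(W[...,2])<.006)&(abs(W[...,0]-.42)<.03)&(hsv[...,1]<80)
print("floor y range",np.nanmin(W[...,1][f]) if f.any() else None)
E
```

```text
along 0.0333 0.1592
at 0.03 327 across [-0.0127  0.0137] mid 0.0005 z 0.0273
at 0.12 1117 across [-0.0132  0.0142] mid 0.0005 z 0.0273
at 0.15 1016 across [-0.0135  0.0142] mid 0.00035 z 0.0273
first [0.0322 0.0328 0.0332 0.0337] last [0.16   0.1595 0.158  0.153 ]
floor before [] floor after [0.1717 0.1717 0.1718 0.1718 0.1718]
tcp [0.4301 0.0882 0.0708] j [ 0.49  0.49 -0.26  1.11 -0.45 -0.98]
[[[0.001, -0.002, 0.049], [0.0, 0.0, 0.0], 0.7], [[0.002, -0.002, 0.048], [0.0, 0.0, 0.0], 0.7], [[0.001, -0.002, 0.049], [0.0, 0.0, 0.001], 0.7], [[0.002, -0.002, 0.048], [0.001, 0.0, 0.0], 0.7], [[0.001, -0.002, 0.049], [0.0, 0.0, 0.0], 0.7], [[0.002, -0.001, 0.048], [0.0, 0.0, 0.0], 0.7], [[0, 0, 0], [0, 0, 0], 0.7], [[0, 0, 0], [0, 0, 0], 0.7]]
floor y range -0.10574826415949565
```

Emit:
{"fn": "apply_moves", "kwargs": {"steps": [[[0.001,-0.002,0.049],[0,0,0],0.7],[[0.002,-0.002,0.048],[0,0,0],0.7],[[0.001,-0.002,0.049],[0,0,0.001],0.7],[[0.002,-0.002,0.048],[0.001,0,0],0.7],[[0.001,-0.002,0.049],[0,0,0],0.7],[[0.002,-0.001,0.048],[0,0,0],0.7],[[0,0,0],[0,0,0],0.7],[[0,0,0],[0,0,0],0.7]]}}

```text
clock: 37.93
eef_pos: [0.4308, 0.0551, 0.0229]
tool_rot: [-0.666, 0.7, -0.179, -0.187]
ft_force: [-0.1, -0.6, 0.1]
grip_width: 0.0601
grasp_force: 0.0
```

Emit:
{"fn": "apply_moves", "kwargs": {"steps": [[[0,0,0],[0,0,0],0],[[0,0,0],[0,0,0],0],[[0,0,0],[0,0,0],0],[[0,0,0],[0,0,0],0],[[0,0,0],[0,0,0],0],[[0,0,0],[0,0,0],0],[[0,0,0],[0,0,0],0],[[0,0,0],[0,0,0],0]]}}

```text
clock: 38.6
eef_pos: [0.432, 0.0565, 0.0234]
tool_rot: [-0.666, 0.699, -0.181, -0.186]
ft_force: [-1.5, 0.8, 6.1]
grip_width: 0.0267
grasp_force: 59.9
```

```bash
cat >> st.py <<'E'
def tipup(c,al=30,n=24,d0=0,d1=.0004):
    o=bot.get_obs(); p=o["eef_pos"]; r=R.from_quat(o["tool_rot"]); M=r.as_matrix(); a=np.degrees(np.arctan2(-M[1,2],-M[2,2]))
    e=p[2]-.014; L=(c-p)[:2]@S[:2]; print("tcp",p.round(4),"e",e.round(4),"L",L.round(4),"al",a.round(2),"F",o["ft_force"].round(1))
    b0=p+S*L; P=tip(b0[:2],c[:2],S,L,e,a,0,90,n,d0,d1); rows(p,r,P); print("end tcp",P[-1][0].round(4),"mid",P[n//2-1][0].round(4))
E
python3 - <<'E'
from st import *
tipup(C[1])
E
```

```text
tcp [0.432  0.0565 0.0234] e 0.0094 L 0.0391 al 30.05 F [-1.5  0.8  6.1]
[[[0.012, 0.0, -0.013], [-0.001, -0.021, -0.001], 0], [[0.011, 0.0, -0.013], [0.0, -0.021, 0.0], 0], [[0.011, 0.001, -0.012], [0.0, -0.021, 0.0], 0], [[0.01, 0.0, -0.013], [0.0, -0.02, 0.0], 0], [[0.01, 0.0, -0.012], [0.0, -0.021, 0.0], 0], [[0.01, 0.0, -0.012], [0.0, -0.021, 0.0], 0], [[0.01, 0.001, -0.011], [0.0, -0.021, 0.0], 0], [[0.009, 0.0, -0.011], [0.0, -0.021, 0.0], 0]]
[[[0.01, 0.0, -0.011], [0.0, -0.021, 0.0], 0], [[0.009, 0.0, -0.01], [0.0, -0.02, 0.0], 0], [[0.009, 0.0, -0.01], [0.0, -0.021, 0.0], 0], [[0.01, 0.001, -0.009], [0.0, -0.021, 0.0], 0], [[0.009, 0.0, -0.009], [0.0, -0.021, 0.0], 0], [[0.01, 0.0, -0.008], [0.0, -0.021, 0.0], 0], [[0.009, 0.0, -0.009], [0.0, -0.021, 0.0], 0], [[0.011, 0.001, -0.007], [0.0, -0.02, 0.0], 0]]
[[[0.01, 0.0, -0.008], [0.0, -0.021, 0.0], 0], [[0.011, 0.0, -0.007], [0.0, -0.021, 0.0], 0], [[0.011, 0.0, -0.007], [0.0, -0.021, 0.0], 0], [[0.011, 0.0, -0.007], [0.0, -0.021, 0.0], 0], [[0.012, 0.001, -0.007], [0.0, -0.021, 0.0], 0], [[0.012, 0.0, -0.006], [0.0, -0.02, 0.0], 0], [[0.013, 0.0, -0.007], [0.0, -0.021, 0.0], 0], [[0.013, 0.0, -0.007], [0.0, -0.021, 0.0], 0]]
end tcp [0.4287 0.0081 0.0527] mid [0.4306 0.0384 0.0539]
```

Emit:
{"fn": "apply_moves", "kwargs": {"steps": [[[0.012,0,-0.013],[-0.001,-0.021,-0.001],0],[[0.011,0,-0.013],[0,-0.021,0],0],[[0.011,0.001,-0.012],[0,-0.021,0],0],[[0.01,0,-0.013],[0,-0.02,0],0],[[0.01,0,-0.012],[0,-0.021,0],0],[[0.01,0,-0.012],[0,-0.021,0],0],[[0.01,0.001,-0.011],[0,-0.021,0],0],[[0.009,0,-0.011],[0,-0.021,0],0]]}}

```text
clock: 39.27
eef_pos: [0.4307, 0.0453, 0.0466]
tool_rot: [-0.691, 0.723, -0.0, 0.0]
ft_force: [-0.4, -3.0, 1.9]
grip_width: 0.0269
grasp_force: 59.4
```

Emit:
{"fn": "apply_moves", "kwargs": {"steps": [[[0.01,0,-0.011],[0,-0.021,0],0],[[0.009,0,-0.01],[0,-0.02,0],0],[[0.009,0,-0.01],[0,-0.021,0],0],[[0.01,0.001,-0.009],[0,-0.021,0],0],[[0.009,0,-0.009],[0,-0.021,0],0],[[0.01,0,-0.008],[0,-0.021,0],0],[[0.009,0,-0.009],[0,-0.021,0],0],[[0.011,0.001,-0.007],[0,-0.02,0],0]]}}

```text
clock: 39.93
eef_pos: [0.4307, 0.0268, 0.0576]
tool_rot: [-0.667, 0.699, 0.177, 0.187]
ft_force: [-2.8, -6.2, 8.5]
grip_width: 0.0274
grasp_force: 60.5
```

Emit:
{"fn": "apply_moves", "kwargs": {"steps": [[[0.01,0,-0.008],[0,-0.021,0],0],[[0.011,0,-0.007],[0,-0.021,0],0],[[0.011,0,-0.007],[0,-0.021,0],0],[[0.011,0,-0.007],[0,-0.021,0],0],[[0.012,0.001,-0.007],[0,-0.021,0],0],[[0.012,0,-0.006],[0,-0.02,0],0],[[0.013,0,-0.007],[0,-0.021,0],0],[[0.013,0,-0.007],[0,-0.021,0],0]]}}

```text
clock: 40.6
eef_pos: [0.4303, 0.0059, 0.0536]
tool_rot: [-0.597, 0.627, 0.344, 0.364]
ft_force: [-0.2, -9.0, 9.5]
grip_width: 0.0268
grasp_force: 60.7
```

```bash
python3 - <<'E'
from st import *
see(C[1][:2]); lean((.4287,.005),lo=.01,hi=.16)
E
```

```text
tcp [0.4303 0.0059 0.0536] alpha -60.03 F [-0.2 -9.   9.5] j [-0.53  0.74 -0.28  1.22  0.88 -2.37] t 40.6
scene 0.012 64 x 0.4273 0.4585 y 0.0013 0.0305 mid [0.4429 0.0159]
scene 0.05 254 x 0.394 0.4756 y -0.0315 0.0302 mid [ 0.4348 -0.0006]
scene 0.1 107 x 0.4249 0.4503 y 0.0043 0.0311 mid [0.4376 0.0177]
scene 0.152 52 x 0.4222 0.4473 y 0.004 0.0295 mid [0.4347 0.0167]
top 0.05 161 x 0.385 0.4707 y -0.0306 0.0163 mid [ 0.4279 -0.0071]
top 0.152 70 x 0.4173 0.4437 y 0.001 0.0247 mid [0.4305 0.0129]
wrist pts 10264
0.01 592 y 0.0019 x [0.4156 0.4421]
0.02 1227 y 0.0019 x [0.4155 0.4422]
0.03 1261 y 0.0019 x [0.4157 0.4422]
0.04 1327 y 0.0018 x [0.4086 0.4526]
0.05 1421 y 0.0018 x [0.4027 0.4545]
0.06 1472 y 0.0018 x [0.4153 0.4421]
0.07 1555 y 0.0018 x [0.4151 0.4422]
0.08 1409 y 0.0018 x [0.4157 0.4421]
```

The bar is perfectly vertical on contact 3, with its centre within 1.6 mm. I release and go round to the +y side.

```bash
cat >> st.py <<'E'
def around(c,h=.054,e=.007):
    o=bot.get_obs(); p=o["eef_pos"]; r=R.from_quat(o["tool_rot"]); t=r.as_matrix()[:,2]
    G=c-S*e+[0,0,h]; r1=fr(S,60); t1=r1.as_matrix()[:,2]
    pts=[(p-t*.10,r,4),(np.array([c[0],c[1]-.09,.25]),fr(S,-30),6),(np.array([c[0],c[1]+.02,.30]),fr(S,8),6),(np.array([c[0]+.006,c[1]+.13,.20]),fr(S,50),8),(G-t1*.08,r1,6)]
    P=[];q,rr=p,r
    for a,b,k in pts: P+=seg(q,rr,a,b,k); q,rr=a,b
    rows(p,r,P,g=.7); print("G",G.round(4))
E
python3 - <<'E'
from st import *
around(np.array([.429,.0159,0]))
E
```

```text
[[[0.0, 0.0, -0.125], [0.0, 0.0, 0.0], 0.7], [[0.0, 0.0, -0.125], [0.0, 0.0, 0.0], 0.7], [[0.0, 0.0, -0.125], [0.0, 0.0, 0.0], 0.7], [[0.0, 0.0, -0.125], [0.0, 0.0, 0.0], 0.7], [[-0.109, -0.002, -0.056], [0.0, 0.028, 0.0], 0.7], [[-0.103, -0.003, -0.066], [-0.001, 0.028, -0.001], 0.7], [[-0.097, -0.002, -0.074], [0.0, 0.028, 0.0], 0.7], [[-0.091, -0.003, -0.083], [0.0, 0.028, 0.0], 0.7]]
[[[-0.082, -0.002, -0.09], [0.0, 0.028, 0.0], 0.7], [[-0.075, -0.003, -0.097], [-0.001, 0.028, -0.001], 0.7], [[-0.1, 0.004, 0.01], [0.0, 0.035, 0.0], 0.7], [[-0.101, 0.004, -0.002], [0.0, 0.035, 0.0], 0.7], [[-0.099, 0.004, -0.012], [0.0, 0.035, 0.0], 0.7], [[-0.098, 0.004, -0.023], [0.0, 0.035, 0.0], 0.7], [[-0.095, 0.004, -0.034], [0.0, 0.036, 0.0], 0.7], [[-0.09, 0.004, -0.045], [0.0, 0.035, 0.0], 0.7]]
[[[-0.077, 0.0, 0.053], [0.0, 0.029, 0.0], 0.7], [[-0.081, -0.001, 0.045], [0.0, 0.029, 0.0], 0.7], [[-0.086, -0.001, 0.037], [0.0, 0.029, 0.0], 0.7], [[-0.088, -0.001, 0.03], [0.0, 0.03, 0.0], 0.7], [[-0.09, 0.0, 0.021], [0.0, 0.029, 0.0], 0.7], [[-0.092, -0.001, 0.013], [0.0, 0.029, 0.0], 0.7], [[-0.093, -0.001, 0.004], [0.0, 0.029, 0.0], 0.7], [[-0.093, -0.001, -0.004], [0.0, 0.029, 0.0], 0.7]]
[[[-0.039, 0.001, 0.091], [0.0, 0.009, 0.0], 0.7], [[-0.041, 0.0, 0.09], [0.0, 0.01, 0.0], 0.7], [[-0.044, 0.0, 0.089], [0.0, 0.009, 0.0], 0.7], [[-0.047, 0.0, 0.087], [0.0, 0.009, 0.0], 0.7], [[-0.049, 0.0, 0.086], [0.0, 0.009, 0.0], 0.7], [[-0.051, 0.0, 0.085], [0.0, 0.01, 0.0], 0.7], [[0, 0, 0], [0, 0, 0], 0.7], [[0, 0, 0], [0, 0, 0], 0.7]]
G [0.4293 0.0229 0.054 ]
```

Emit:
{"fn": "apply_moves", "kwargs": {"steps": [[[0,0,0],[0,0,0],0.4],[[0,0,0],[0,0,0],0.5],[[0,0,0],[0,0,0],0.7],[[0,0,0],[0,0,0],0.7],[[0,0,0],[0,0,0],0.7],[[0,0,0],[0,0,0],0.7],[[0,0,0],[0,0,0],0.7],[[0,0,0],[0,0,0],0.7]]}}

```text
clock: 41.42
eef_pos: [0.4279, 0.0077, 0.0519]
tool_rot: [-0.598, 0.627, 0.345, 0.361]
ft_force: [-0.0, -0.4, -0.2]
grip_width: 0.0595
grasp_force: 0.0
```

Emit:
{"fn": "apply_moves", "kwargs": {"steps": [[[0,0,-0.125],[0,0,0],0.7],[[0,0,-0.125],[0,0,0],0.7],[[0,0,-0.125],[0,0,0],0.7],[[0,0,-0.125],[0,0,0],0.7],[[-0.109,-0.002,-0.056],[0,0.028,0],0.7],[[-0.103,-0.003,-0.066],[-0.001,0.028,-0.001],0.7],[[-0.097,-0.002,-0.074],[0,0.028,0],0.7],[[-0.091,-0.003,-0.083],[0,0.028,0],0.7]]}}

```text
clock: 42.08
eef_pos: [0.4264, -0.0747, 0.2004]
tool_rot: [-0.65, 0.68, 0.235, 0.244]
ft_force: [1.4, -0.8, 0.5]
grip_width: 0.06
grasp_force: 0.0
```

Emit:
{"fn": "apply_moves", "kwargs": {"steps": [[[-0.082,-0.002,-0.09],[0,0.028,0],0.7],[[-0.075,-0.003,-0.097],[-0.001,0.028,-0.001],0.7],[[-0.1,0.004,0.01],[0,0.035,0],0.7],[[-0.101,0.004,-0.002],[0,0.035,0],0.7],[[-0.099,0.004,-0.012],[0,0.035,0],0.7],[[-0.098,0.004,-0.023],[0,0.035,0],0.7],[[-0.095,0.004,-0.034],[0,0.036,0],0.7],[[-0.09,0.004,-0.045],[0,0.035,0],0.7]]}}

```text
clock: 42.75
eef_pos: [0.4268, 0.0391, 0.3001]
tool_rot: [-0.692, 0.718, -0.053, -0.053]
ft_force: [-0.2, 0.8, 0.4]
grip_width: 0.0594
grasp_force: 0.0
```

Emit:
{"fn": "apply_moves", "kwargs": {"steps": [[[-0.077,0,0.053],[0,0.029,0],0.7],[[-0.081,-0.001,0.045],[0,0.029,0],0.7],[[-0.086,-0.001,0.037],[0,0.029,0],0.7],[[-0.088,-0.001,0.03],[0,0.03,0],0.7],[[-0.09,0,0.021],[0,0.029,0],0.7],[[-0.092,-0.001,0.013],[0,0.029,0],0.7],[[-0.093,-0.001,0.004],[0,0.029,0],0.7],[[-0.093,-0.001,-0.004],[0,0.029,0],0.7]]}}

```text
clock: 43.42
eef_pos: [0.4321, 0.1491, 0.1974]
tool_rot: [-0.628, 0.651, -0.295, -0.307]
ft_force: [0.8, 0.4, 0.1]
grip_width: 0.0599
grasp_force: 0.0
```

Emit:
{"fn": "apply_moves", "kwargs": {"steps": [[[-0.039,0.001,0.091],[0,0.009,0],0.7],[[-0.041,0,0.09],[0,0.01,0],0.7],[[-0.044,0,0.089],[0,0.009,0],0.7],[[-0.047,0,0.087],[0,0.009,0],0.7],[[-0.049,0,0.086],[0,0.009,0],0.7],[[-0.051,0,0.085],[0,0.01,0],0.7],[[0,0,0],[0,0,0],0.7],[[0,0,0],[0,0,0],0.7]]}}

```text
clock: 44.08
eef_pos: [0.4289, 0.0931, 0.0913]
tool_rot: [-0.6, 0.622, -0.347, -0.364]
ft_force: [-0.6, -0.4, 0.6]
grip_width: 0.0599
grasp_force: 0.0
```

```bash
python3 - <<'E'
from st import *
see(C[1][:2]); lean((.4287,.03),lo=.02,hi=.16); go([.4293,.0231,.0538],fr(S,60),6)
E
```

```text
tcp [0.4289 0.0931 0.0913] alpha 60.41 F [-0.6 -0.4  0.6] j [ 0.66  0.81 -0.    1.61 -0.73 -0.53] t 44.08
scene 0.012 70 x 0.422 0.45 y 0.0058 0.0308 mid [0.436  0.0183]
scene 0.05 95 x 0.4243 0.4499 y 0.005 0.0311 mid [0.4371 0.018 ]
scene 0.1 102 x 0.4263 0.4492 y 0.0037 0.0309 mid [0.4378 0.0173]
scene 0.152 58 x 0.4205 0.4486 y 0.0039 0.0306 mid [0.4345 0.0172]
top 0.05 6 x 0.4159 0.4404 y -0.0012 0.0231 mid [0.4282 0.011 ]
top 0.152 71 x 0.4172 0.4437 y 0.0011 0.0272 mid [0.4305 0.0142]
wrist pts 10036
0.02 150 y 0.0297 x [0.4171 0.444 ]
0.03 276 y 0.0299 x [0.4173 0.4435]
0.04 320 y 0.0298 x [0.4171 0.4436]
0.05 342 y 0.0299 x [0.4173 0.4436]
0.06 391 y 0.0299 x [0.417  0.4435]
0.07 434 y 0.0299 x [0.417  0.4436]
0.08 485 y 0.0299 x [0.4171 0.4436]
0.09 539 y 0.03 x [0.417  0.4435]
0.1 612 y 0.0299 x [0.4169 0.4436]
0.11 694 y 0.0299 x [0.4169 0.4435]
0.12 783 y 0.0299 x [0.4169 0.4435]
0.13 909 y 0.0298 x [0.417  0.4434]
0.14 1025 y 0.03 x [0.4169 0.4435]
0.15 1208 y 0.0299 x [0.4169 0.4435]
0.16 1868 y 0.0234 x [0.4168 0.4433]
tcp [0.4303 0.0943 0.0931] j [ 0.66  0.81  0.    1.61 -0.73 -0.53]
[[[0.001, -0.001, 0.068], [0.0, 0.0, 0.0], 0.7], [[0.001, -0.002, 0.067], [-0.001, 0.0, 0.0], 0.7], [[0.001, -0.001, 0.068], [0.0, -0.001, 0.001], 0.7], [[0.001, -0.002, 0.068], [-0.001, 0.0, 0.0], 0.7], [[0.002, -0.002, 0.068], [0.0, 0.0, 0.0], 0.7], [[0.001, -0.001, 0.067], [0.0, 0.0, 0.0], 0.7], [[0, 0, 0], [0, 0, 0], 0.7], [[0, 0, 0], [0, 0, 0], 0.7]]
```

Emit:
{"fn": "apply_moves", "kwargs": {"steps": [[[0.001,-0.001,0.068],[0,0,0],0.7],[[0.001,-0.002,0.067],[-0.001,0,0],0.7],[[0.001,-0.001,0.068],[0,-0.001,0.001],0.7],[[0.001,-0.002,0.068],[-0.001,0,0],0.7],[[0.002,-0.002,0.068],[0,0,0],0.7],[[0.001,-0.001,0.067],[0,0,0],0.7],[[0,0,0],[0,0,0],0.7],[[0,0,0],[0,0,0],0.7]]}}

```text
clock: 44.9
eef_pos: [0.4289, 0.0226, 0.054]
tool_rot: [-0.598, 0.626, -0.346, -0.362]
ft_force: [-0.2, -0.5, -0.5]
grip_width: 0.0598
grasp_force: 0.0
```

Emit:
{"fn": "apply_moves", "kwargs": {"steps": [[[0,0,0],[0,0,0],0],[[0,0,0],[0,0,0],0],[[0,0,0],[0,0,0],0],[[0,0,0],[0,0,0],0],[[0,0,0],[0,0,0],0],[[0,0,0],[0,0,0],0],[[0,0,0],[0,0,0],0],[[0,0,0],[0,0,0],0]]}}

```text
clock: 45.57
eef_pos: [0.4293, 0.0232, 0.0535]
tool_rot: [-0.599, 0.625, -0.346, -0.362]
ft_force: [0.4, 5.0, 6.5]
grip_width: 0.0268
grasp_force: 60.8
```

```bash
cat >> st.py <<'E'
def lay(b0,c,n=24,d0=.0003,d1=.0006):
    """b0: standing centre (x,y); c: contact of the pivot end"""
    o=bot.get_obs(); p=o["eef_pos"]; r=R.from_quat(o["tool_rot"]); M=r.as_matrix(); a=np.degrees(np.arctan2(-M[1,2],-M[2,2]))
    e=p[1]-b0[1]; b=(p+S*e)[:2]; print("tcp",p.round(4),"e",e,"al",a.round(2),"F",o["ft_force"].round(1))
    P=tip(b,c[:2],S,p[2]-.014,e,a,90,180,n,d0,d1,side=-1); rows(p,r,P); print("end tcp",P[-1][0].round(4))
E
python3 - <<'E'
from st import *
lean((.4287,.03),lo=.02,hi=.16); lay((.4300,.0160),C[1])
E
```

```text
wrist pts 29664
0.02 261 y 0.029 x [0.4155 0.442 ]
0.03 441 y 0.0291 x [0.4156 0.4418]
0.04 554 y 0.0291 x [0.4153 0.4416]
0.05 654 y 0.029 x [0.4151 0.4421]
0.06 761 y 0.029 x [0.4021 0.4545]
0.07 891 y 0.0289 x [0.4084 0.4513]
0.08 1076 y 0.0288 x [0.415  0.4414]
0.09 3683 y 0.069 x [0.3795 0.4777]
0.1 2358 y 0.0291 x [0.4149 0.4411]
0.11 2001 y 0.0287 x [0.4148 0.4411]
0.12 2495 y 0.0286 x [0.4147 0.4409]
0.13 3303 y 0.0285 x [0.4147 0.4409]
0.14 4208 y 0.0285 x [0.4144 0.4409]
0.15 5805 y 0.0285 x [0.4143 0.4408]
0.16 1173 y 0.0286 x [0.4144 0.4407]
tcp [0.4293 0.0232 0.0535] e 0.007207473389464609 al 60.09 F [1.1 4.4 6.3]
[[[0.01, 0.0, 0.009], [-0.001, -0.021, 0.001], 0], [[0.012, 0.0, 0.007], [0.0, -0.021, 0.0], 0], [[0.011, 0.0, 0.008], [0.0, -0.021, 0.0], 0], [[0.01, 0.0, 0.008], [0.0, -0.02, 0.0], 0], [[0.01, 0.0, 0.008], [0.0, -0.021, 0.0], 0], [[0.01, 0.0, 0.008], [0.0, -0.021, 0.0], 0], [[0.009, 0.0, 0.008], [0.0, -0.021, 0.0], 0], [[0.009, 0.0, 0.009], [0.0, -0.021, 0.0], 0]]
[[[0.009, 0.0, 0.009], [0.0, -0.021, 0.0], 0], [[0.008, 0.0, 0.009], [0.0, -0.02, 0.0], 0], [[0.008, 0.0, 0.01], [0.0, -0.021, -0.001], 0], [[0.008, 0.0, 0.01], [0.0, -0.021, 0.0], 0], [[0.008, 0.0, 0.01], [0.0, -0.021, 0.0], 0], [[0.008, 0.0, 0.011], [0.0, -0.021, 0.0], 0], [[0.007, 0.0, 0.012], [0.0, -0.021, 0.0], 0], [[0.008, 0.0, 0.012], [0.0, -0.02, 0.0], 0]]
[[[0.008, 0.0, 0.012], [0.0, -0.021, 0.0], 0], [[0.008, 0.0, 0.012], [0.0, -0.021, 0.0], 0], [[0.008, 0.0, 0.013], [0.0, -0.021, 0.0], 0], [[0.008, 0.0, 0.014], [0.0, -0.021, 0.0], 0], [[0.009, 0.0, 0.014], [0.0, -0.021, 0.0], 0], [[0.009, 0.0, 0.014], [0.0, -0.02, 0.0], 0], [[0.01, 0.0, 0.014], [0.0, -0.021, 0.0], 0], [[0.01, 0.0, 0.014], [0.0, -0.021, 0.0], 0]]
end tcp [ 0.4273 -0.0219  0.0206]
```

Emit:
{"fn": "apply_moves", "kwargs": {"steps": [[[0.01,0,0.009],[-0.001,-0.021,0.001],0],[[0.012,0,0.007],[0,-0.021,0],0],[[0.011,0,0.008],[0,-0.021,0],0],[[0.01,0,0.008],[0,-0.02,0],0],[[0.01,0,0.008],[0,-0.021,0],0],[[0.01,0,0.008],[0,-0.021,0],0],[[0.009,0,0.008],[0,-0.021,0],0],[[0.009,0,0.009],[0,-0.021,0],0]]}}

```text
clock: 46.28
eef_pos: [0.4273, 0.0009, 0.0569]
tool_rot: [-0.666, 0.699, -0.179, -0.188]
ft_force: [-0.7, -3.0, 4.4]
grip_width: 0.0272
grasp_force: 60.3
```

Emit:
{"fn": "apply_moves", "kwargs": {"steps": [[[0.008,0,0.01],[0,-0.021,0],0],[[0.007,0,0.01],[0,-0.02,0],0],[[0.007,0,0.01],[0,-0.021,-0.001],0],[[0.007,0,0.01],[0,-0.021,0],0],[[0.007,0,0.01],[0,-0.021,0],0],[[0.007,0,0.011],[0,-0.021,0],0],[[0.007,0,0.012],[0,-0.021,0],0],[[0.008,0,0.012],[0,-0.02,0],0]]}}

```text
clock: 46.95
eef_pos: [0.428, -0.0174, 0.0454]
tool_rot: [-0.69, 0.724, -0.004, -0.003]
ft_force: [-4.1, -13.8, 19.0]
grip_width: 0.0265
grasp_force: 62.5
```

Emit:
{"fn": "apply_moves", "kwargs": {"steps": [[[0.008,0,0.012],[0,-0.021,0],0],[[0.008,0,0.012],[0,-0.021,0],0],[[0.008,0,0.013],[0,-0.021,0],0],[[0.008,0,0.014],[0,-0.021,0],0],[[0.009,0,0.014],[0,-0.021,0],0],[[0.009,0,0.014],[0,-0.02,0],0],[[0.009,0,0.012],[0,-0.019,0],0],[[0.009,0,0.012],[0,-0.018,0],0]]}}

```text
clock: 47.62
eef_pos: [0.4297, -0.0246, 0.0224]
tool_rot: [-0.668, 0.701, 0.171, 0.183]
ft_force: [-0.9, -14.6, 22.6]
grip_width: 0.0267
grasp_force: 63.8
```

```bash
python3 - <<'E'
from st import *
a=C[1]-S*.014; b=C[2]+S*.014
bf(0,0,0); lying(*a[:2],*b[:2]); ends(*a[:2],*b[:2])
E
```

```text
F [ -0.9 -14.6  22.6] T [-0.23  0.38  0.16] tcp [ 0.4297 -0.0246  0.0224] al -28.94
along 0.0067 0.1593
at 0.01 579 across [-0.0122  0.015 ] mid 0.0014 z 0.0273
at 0.03 780 across [-0.0124  0.0148] mid 0.0012 z 0.0273
at 0.12 3826 across [-0.0125  0.0146] mid 0.00105 z 0.0274
at 0.15 8689 across [-0.0126  0.0146] mid 0.001 z 0.0275
first [0.0032 0.0044 0.0054 0.006 ] last [0.1598 0.1595 0.1592 0.1587]
floor before [-0.0638 -0.0638 -0.0636 -0.0634 -0.0629] floor after []
```

The bar is down, but 3.5 mm too far along and pressed with 22 N. I unload it and slide it back while gripped.

```bash
python3 - <<'E'
from st import *
o=bot.get_obs(); p=o["eef_pos"]; r=R.from_quat(o["tool_rot"])
a=seg(p,r,p+[0,0,.0024],r,3); rows(p,r,a+seg(a[-1][0],r,a[-1][0]+[-.001,.0025,0],r,3))
E
```

```text
[[[-0.002, 0.0, -0.003], [0.0, 0.0, 0.0], 0], [[-0.002, 0.0, -0.004], [0.0, 0.0, 0.0], 0], [[-0.002, 0.0, -0.003], [0.0, 0.0, 0.0], 0], [[-0.003, 0.002, 0.002], [0.0, 0.0, 0.0], 0], [[-0.004, 0.002, 0.002], [0.0, 0.0, 0.0], 0], [[-0.004, 0.002, 0.001], [0.0, 0.0, 0.0], 0], [[0, 0, 0], [0, 0, 0], 0], [[0, 0, 0], [0, 0, 0], 0]]
```

Emit:
{"fn": "apply_moves", "kwargs": {"steps": [[[-0.002,0,-0.003],[0,0,0],0],[[-0.002,0,-0.004],[0,0,0],0],[[-0.002,0,-0.003],[0,0,0],0],[[-0.003,0.002,0.002],[0,0,0],0],[[-0.004,0.002,0.002],[0,0,0],0],[[-0.004,0.002,0.001],[0,0,0],0],[[0,0,0],[0,0,0],0],[[0,0,0],[0,0,0],0]]}}

```text
clock: 48.33
eef_pos: [0.4252, -0.0191, 0.0227]
tool_rot: [-0.669, 0.7, 0.174, 0.18]
ft_force: [1.3, -2.7, 4.7]
grip_width: 0.0271
grasp_force: 60.6
```

```bash
python3 - <<'E'
from st import *
a=C[1]-S*.014; b=C[2]+S*.014
bf(0,0,0); lying(*a[:2],*b[:2]); ends(*a[:2],*b[:2])
E
```

```text
F [ 1.3 -2.7  4.7] T [-0.23 -0.21 -0.19] tcp [ 0.4252 -0.0191  0.0227] al -28.95
along 0.0007 0.1542
at 0.01 631 across [-0.017   0.0101] mid -0.00345 z 0.0274
at 0.03 764 across [-0.0169  0.0099] mid -0.0035 z 0.0275
at 0.12 4336 across [-0.017  0.01 ] mid -0.0035 z 0.0282
at 0.15 8559 across [-0.017   0.0101] mid -0.0035 z 0.0285
first [-0.0025 -0.0017 -0.0009 -0.0001] last [0.1547 0.1545 0.1542 0.1537]
floor before [-0.0702 -0.0702 -0.0702 -0.0697 -0.0694] floor after []
```

```bash
python3 - <<'E'
from st import *
o=bot.get_obs(); p=o["eef_pos"]; r=R.from_quat(o["tool_rot"])
rows(p,r,seg(p,r,p+[.0035,-.0022,-.0002],r*R.from_rotvec([0,-.012,0]),4))
E
```

```text
[[[0.002, -0.004, -0.001], [0.0, -0.001, 0.0], 0], [[0.003, -0.005, -0.001], [0.0, -0.001, 0.0], 0], [[0.002, -0.004, -0.001], [0.0, -0.001, 0.0], 0], [[0.002, -0.005, -0.001], [0.0, -0.001, 0.0], 0], [[0, 0, 0], [0, 0, 0], 0], [[0, 0, 0], [0, 0, 0], 0], [[0, 0, 0], [0, 0, 0], 0], [[0, 0, 0], [0, 0, 0], 0]]
```

Emit:
{"fn": "apply_moves", "kwargs": {"steps": [[[0.002,-0.004,-0.001],[0,-0.001,0],0],[[0.003,-0.005,-0.001],[0,-0.001,0],0],[[0.002,-0.004,-0.001],[0,-0.001,0],0],[[0.002,-0.005,-0.001],[0,-0.001,0],0],[[0,0,0],[0,0,0],0],[[0,0,0],[0,0,0],0],[[0,0,0],[0,0,0],0],[[0,0,0],[0,0,0],0]]}}

```text
clock: 49.05
eef_pos: [0.4255, -0.0194, 0.0224]
tool_rot: [-0.667, 0.699, 0.182, 0.183]
ft_force: [-5.0, 2.3, 8.9]
grip_width: 0.0265
grasp_force: 61.1
```

```bash
python3 - <<'E'
from st import *
a=C[1]-S*.014; b=C[2]+S*.014
bf(0,0,0); lying(*a[:2],*b[:2]); ends(*a[:2],*b[:2])
E
```

```text
F [-5.   2.3  8.9] T [0.64 0.87 0.39] tcp [ 0.4255 -0.0194  0.0224] al -29.92
along 0.0012 0.1549
at 0.01 622 across [-0.0166  0.0104] mid -0.00315 z 0.0274
at 0.03 749 across [-0.0166  0.0103] mid -0.00315 z 0.0274
at 0.12 4280 across [-0.0166  0.0104] mid -0.0031 z 0.0274
at 0.15 9246 across [-0.0166  0.0105] mid -0.00305 z 0.0275
first [-0.0018 -0.001  -0.0005  0.0004] last [0.1554 0.1552 0.1549 0.1544]
floor before [-0.0729 -0.0727 -0.0725 -0.0724 -0.0722] floor after []
```

Emit:
{"fn": "apply_moves", "kwargs": {"steps": [[[-0.001,0,-0.002],[0,0,0],0],[[-0.001,0,-0.002],[0,0,0],0],[[0,0,-0.001],[0,0,0],0],[[0,0,0],[0,0,0],0],[[0,0,0],[0,0,0],0],[[0,0,0],[0,0,0],0],[[0,0,0],[0,0,0],0],[[0,0,0],[0,0,0],0]]}}

```text
clock: 49.77
eef_pos: [0.4287, -0.0218, 0.0234]
tool_rot: [-0.667, 0.699, 0.178, 0.184]
ft_force: [0.2, -0.1, -2.1]
grip_width: 0.027
grasp_force: 59.9
```

```bash
python3 - <<'E'
from st import *
a=C[1]-S*.014; b=C[2]+S*.014
bf(0,0,0); lying(*a[:2],*b[:2]); ends(*a[:2],*b[:2])
E
```

```text
F [ 0.2 -0.1 -2.1] T [-0.62  0.   -0.03] tcp [ 0.4287 -0.0218  0.0234] al -29.64
along 0.0039 0.1569
at 0.01 599 across [-0.0134  0.0137] mid 0.0002 z 0.0285
at 0.03 774 across [-0.0134  0.0136] mid 0.00015 z 0.0283
at 0.12 4056 across [-0.0133  0.0136] mid 0.00015 z 0.0283
at 0.15 9558 across [-0.0134  0.0137] mid 0.00015 z 0.0284
first [0.0001 0.0016 0.0023 0.003 ] last [0.1574 0.1573 0.1569 0.1564]
floor before [-0.072  -0.0718 -0.0716 -0.0714 -0.0712] floor after []
```

The position is now centred, but the bar floats about 0.9 mm. I lower it at once and release.

Emit:
{"fn": "apply_moves", "kwargs": {"steps": [[[0.003,0,0.005],[0,0,0],0],[[0,0,0],[0,0,0],0],[[0,0,0],[0,0,0],0],[[0,0,0],[0,0,0],0.4],[[0,0,0],[0,0,0],0.5],[[0,0,0],[0,0,0],0.7],[[0,0,0],[0,0,0],0.7],[[0,0,0],[0,0,0],0.7]]}}

```text
clock: 50.48
eef_pos: [0.4287, -0.0217, 0.0224]
tool_rot: [-0.667, 0.699, 0.178, 0.184]
ft_force: [-0.4, -0.3, -0.2]
grip_width: 0.06
grasp_force: 0.0
```

```bash
python3 - <<'E'
from st import *
regrip_lead(C[2])
a=C[1]-S*.014; b=C[2]+S*.014
bf(0,0,0); lying(*a[:2],*b[:2]); ends(*a[:2],*b[:2])
E
```

```text
G [ 0.42491994 -0.07554142  0.021     ]
[[[0.0, 0.0, -0.108], [0.0, 0.0, 0.0], 0.7], [[0.0, 0.0, -0.109], [0.0, 0.0, 0.0], 0.7], [[0.0, 0.0, -0.108], [0.0, 0.0, 0.0], 0.7], [[-0.002, 0.001, 0.004], [0.0, 0.028, 0.0], 0.7], [[-0.002, 0.0, 0.004], [0.0, 0.027, 0.0], 0.7], [[-0.002, 0.001, 0.003], [0.0, 0.028, 0.0], 0.7], [[-0.003, 0.0, 0.003], [0.0, 0.028, 0.0], 0.7], [[-0.003, 0.001, 0.003], [0.0, 0.027, 0.0], 0.7]]
[[[-0.003, 0.001, 0.003], [0.0, 0.028, 0.0], 0.7], [[-0.004, 0.0, 0.003], [0.001, 0.027, 0.0], 0.7], [[-0.003, 0.001, 0.002], [0.0, 0.028, 0.0], 0.7], [[-0.004, 0.0, 0.002], [0.0, 0.028, 0.0], 0.7], [[-0.004, 0.001, 0.001], [0.0, 0.027, 0.0], 0.7], [[-0.004, 0.001, 0.001], [0.0, 0.028, 0.0], 0.7], [[-0.004, 0.0, 0.001], [0.0, 0.028, 0.0], 0.7], [[0, 0, 0], [0, 0, 0], 0.7]]
F [-0.4 -0.3 -0.2] T [-0.48  0.04  0.01] tcp [ 0.4287 -0.0217  0.0224] al -29.65
along 0.0035 0.1569
at 0.01 614 across [-0.0133  0.0138] mid 0.0003 z 0.0274
at 0.03 759 across [-0.0133  0.0138] mid 0.00025 z 0.0273
at 0.12 4081 across [-0.0132  0.0137] mid 0.00025 z 0.0273
at 0.15 9567 across [-0.0134  0.0138] mid 0.0002 z 0.0274
first [0.0007 0.0013 0.0021 0.0028] last [0.1573 0.1572 0.1568 0.1564]
floor before [-0.0693 -0.0692 -0.0688 -0.0687 -0.0686] floor after []
```

Centred on contacts 3 and 4. Last step: regrip near contact 4.

Emit:
{"fn": "apply_moves", "kwargs": {"steps": [[[0,0,-0.108],[0,0,0],0.7],[[0,0,-0.109],[0,0,0],0.7],[[0,0,-0.108],[0,0,0],0.7],[[-0.002,0.001,0.004],[0,0.028,0],0.7],[[-0.002,0,0.004],[0,0.027,0],0.7],[[-0.002,0.001,0.003],[0,0.028,0],0.7],[[-0.003,0,0.003],[0,0.028,0],0.7],[[-0.003,0.001,0.003],[0,0.027,0],0.7]]}}

```text
clock: 51.2
eef_pos: [0.4273, -0.0507, 0.0771]
tool_rot: [-0.69, 0.723, 0.028, 0.029]
ft_force: [-0.3, 0.9, 0.2]
grip_width: 0.0599
grasp_force: 0.0
```

Emit:
{"fn": "apply_moves", "kwargs": {"steps": [[[-0.003,0.001,0.003],[0,0.028,0],0.7],[[-0.004,0,0.003],[0.001,0.027,0],0.7],[[-0.003,0.001,0.002],[0,0.028,0],0.7],[[-0.004,0,0.002],[0,0.028,0],0.7],[[-0.004,0.001,0.001],[0,0.027,0],0.7],[[-0.004,0.001,0.001],[0,0.028,0],0.7],[[-0.004,0,0.001],[0,0.028,0],0.7],[[0,0,0],[0,0,0],0.7]]}}

```text
clock: 51.87
eef_pos: [0.426, -0.0436, 0.0716]
tool_rot: [-0.669, 0.696, -0.179, -0.189]
ft_force: [0.3, 1.0, -0.2]
grip_width: 0.0599
grasp_force: 0.0
```

```bash
python3 - <<'E'
from st import *
a=C[1]-S*.014; b=C[2]+S*.014
lying(*a[:2],*b[:2]); ends(*a[:2],*b[:2])
go([.4249,-.0755,.0212],fr(S,30),6)
# contact 4/5 dots seen in the wrist picture: dark spots on the floor plane on the strip
z=np.load("wn.npz"); im=z["im"]; c=get_calibration("wrist"); g=cv2.cvtColor(im,cv2.COLOR_RGB2GRAY)
v,u=np.mgrid[0:400,0:640]; P=ray(c,np.c_[u.ravel(),v.ravel()],0).reshape(400,640,3)
f=(np.hypot(P[...,0]-.4171,P[...,1]+.2472)<.012)&(np.isfinite(P[...,0])); print("c5 px",f.sum())
if f.sum()>30:
    t=g[f].min()+25; k=f&(g<t); print("c5 dot",P[k].mean(0).round(4),k.sum())
E
```

```text
along 0.0340 0.1594
at 0.03 260 across [-0.013   0.0133] mid 0.00015 z 0.0272
at 0.12 1111 across [-0.013   0.0141] mid 0.00055 z 0.0273
at 0.15 1010 across [-0.0132  0.0142] mid 0.0005 z 0.0274
first [0.0326 0.0333 0.0338 0.0342] last [0.1601 0.1599 0.1581 0.1531]
floor before [] floor after [0.1717 0.1718 0.1719 0.1719 0.1719]
tcp [ 0.426  -0.0442  0.0719] j [ 0.23  0.38 -0.43  0.91 -0.5  -1.26]
[[[0.001, 0.0, 0.05], [0.0, 0.0, 0.0], 0.7], [[0.002, -0.001, 0.049], [0.0, 0.0, 0.0], 0.7], [[0.001, 0.0, 0.05], [0.0, 0.0, 0.001], 0.7], [[0.002, 0.0, 0.05], [0.0, 0.0, 0.0], 0.7], [[0.001, 0.0, 0.049], [0.0, 0.0, 0.0], 0.7], [[0.002, -0.001, 0.05], [0.0, 0.0, 0.0], 0.7], [[0, 0, 0], [0, 0, 0], 0.7], [[0, 0, 0], [0, 0, 0], 0.7]]
c5 px 68
c5 dot [ 0.4175 -0.2372  0.    ] 68
```

Emit:
{"fn": "apply_moves", "kwargs": {"steps": [[[0.001,0,0.05],[0,0,0],0.7],[[0.002,-0.001,0.049],[0,0,0],0.7],[[0.001,0,0.05],[0,0,0.001],0.7],[[0.002,0,0.05],[0,0,0],0.7],[[0.001,0,0.049],[0,0,0],0.7],[[0.002,-0.001,0.05],[0,0,0],0.7],[[0,0,0],[0,0,0],0.7],[[0,0,0],[0,0,0],0.7]]}}

```text
clock: 52.58
eef_pos: [0.4248, -0.0779, 0.0224]
tool_rot: [-0.665, 0.7, -0.179, -0.187]
ft_force: [0.6, 1.0, 0.1]
grip_width: 0.0596
grasp_force: 0.0
```

Emit:
{"fn": "apply_moves", "kwargs": {"steps": [[[0,0,0],[0,0,0],0],[[0,0,0],[0,0,0],0],[[0,0,0],[0,0,0],0],[[0,0,0],[0,0,0],0],[[0,0,0],[0,0,0],0],[[0,0,0],[0,0,0],0],[[0,0,0],[0,0,0],0],[[0,0,0],[0,0,0],0]]}}

```text
clock: 53.25
eef_pos: [0.426, -0.0768, 0.023]
tool_rot: [-0.666, 0.699, -0.18, -0.187]
ft_force: [-0.2, 1.8, 6.6]
grip_width: 0.027
grasp_force: 59.9
```

```bash
python3 - <<'E'
from st import *
tipup(C[2])
E
```

```text
tcp [ 0.426  -0.0768  0.023 ] e 0.009 L 0.0388 al 30.08 F [-0.2  1.8  6.6]
[[[0.011, 0.0, -0.013], [-0.001, -0.021, -0.001], 0], [[0.011, 0.0, -0.013], [0.0, -0.021, 0.0], 0], [[0.011, 0.001, -0.012], [0.0, -0.021, 0.0], 0], [[0.01, 0.0, -0.013], [0.0, -0.02, 0.0], 0], [[0.01, 0.0, -0.012], [0.0, -0.021, 0.0], 0], [[0.01, 0.0, -0.012], [0.0, -0.021, 0.0], 0], [[0.01, 0.001, -0.011], [0.0, -0.021, 0.0], 0], [[0.009, 0.0, -0.011], [0.0, -0.021, 0.0], 0]]
[[[0.009, 0.0, -0.011], [0.0, -0.021, 0.0], 0], [[0.009, 0.0, -0.01], [0.0, -0.02, 0.0], 0], [[0.01, 0.001, -0.01], [0.0, -0.021, 0.0], 0], [[0.009, 0.0, -0.009], [0.0, -0.021, 0.0], 0], [[0.009, 0.0, -0.009], [0.0, -0.021, 0.0], 0], [[0.01, 0.0, -0.008], [0.0, -0.021, 0.0], 0], [[0.009, 0.001, -0.008], [0.0, -0.021, 0.0], 0], [[0.01, 0.0, -0.008], [0.0, -0.02, 0.0], 0]]
[[[0.01, 0.0, -0.008], [0.0, -0.021, 0.0], 0], [[0.011, 0.0, -0.007], [0.0, -0.021, 0.0], 0], [[0.011, 0.001, -0.007], [0.0, -0.021, 0.0], 0], [[0.011, 0.0, -0.007], [0.0, -0.021, 0.0], 0], [[0.012, 0.0, -0.007], [0.0, -0.021, 0.0], 0], [[0.012, 0.0, -0.006], [0.0, -0.02, 0.0], 0], [[0.012, 0.0, -0.007], [0.0, -0.021, 0.0], 0], [[0.013, 0.001, -0.007], [0.0, -0.021, 0.0], 0]]
end tcp [ 0.4227 -0.1245  0.0524] mid [ 0.4246 -0.0945  0.0534]
```

Emit:
{"fn": "apply_moves", "kwargs": {"steps": [[[0.011,0,-0.013],[-0.001,-0.021,-0.001],0],[[0.011,0,-0.013],[0,-0.021,0],0],[[0.011,0.001,-0.012],[0,-0.021,0],0],[[0.01,0,-0.013],[0,-0.02,0],0],[[0.01,0,-0.012],[0,-0.021,0],0],[[0.01,0,-0.012],[0,-0.021,0],0],[[0.01,0.001,-0.011],[0,-0.021,0],0],[[0.009,0,-0.011],[0,-0.021,0],0]]}}

```text
clock: 53.92
eef_pos: [0.4245, -0.0869, 0.0459]
tool_rot: [-0.69, 0.723, 0.001, 0.0]
ft_force: [-0.0, -0.4, -1.2]
grip_width: 0.027
grasp_force: 59.1
```

Emit:
{"fn": "apply_moves", "kwargs": {"steps": [[[0.009,0,-0.011],[0,-0.021,0],0],[[0.009,0,-0.01],[0,-0.02,0],0],[[0.01,0.001,-0.01],[0,-0.021,0],0],[[0.009,0,-0.009],[0,-0.021,0],0],[[0.009,0,-0.009],[0,-0.021,0],0],[[0.01,0,-0.008],[0,-0.021,0],0],[[0.009,0.001,-0.008],[0,-0.021,0],0],[[0.01,0,-0.008],[0,-0.02,0],0]]}}

```text
clock: 54.58
eef_pos: [0.4237, -0.105, 0.0564]
tool_rot: [-0.667, 0.699, 0.179, 0.187]
ft_force: [0.9, -1.1, -1.0]
grip_width: 0.0273
grasp_force: 59.3
```

Emit:
{"fn": "apply_moves", "kwargs": {"steps": [[[0.01,0,-0.008],[0,-0.021,0],0],[[0.011,0,-0.007],[0,-0.021,0],0],[[0.011,0.001,-0.007],[0,-0.021,0],0],[[0.011,0,-0.007],[0,-0.021,0],0],[[0.012,0,-0.007],[0,-0.021,0],0],[[0.012,0,-0.006],[0,-0.02,0],0],[[0.012,0,-0.007],[0,-0.021,0],0],[[0.013,0.001,-0.007],[0,-0.021,0],0]]}}

```text
clock: 55.25
eef_pos: [0.4228, -0.1259, 0.0521]
tool_rot: [-0.598, 0.627, 0.345, 0.362]
ft_force: [-0.5, -4.5, 4.8]
grip_width: 0.0269
grasp_force: 60.0
```

```bash
python3 - <<'E'
from st import *
see(C[2][:2]); lean((.4227,-.128),lo=.01,hi=.09)
E
```

```text
tcp [ 0.4228 -0.1259  0.0521] alpha -59.97 F [-0.5 -4.5  4.8] j [-0.74  0.87 -0.02  1.52  0.73 -2.6 ] t 55.25
scene 0.012 63 x 0.4167 0.4515 y -0.1314 -0.1008 mid [ 0.4341 -0.1161]
scene 0.05 250 x 0.4028 0.4693 y -0.1651 -0.1016 mid [ 0.436  -0.1333]
scene 0.1 104 x 0.4176 0.4429 y -0.1285 -0.1013 mid [ 0.4302 -0.1149]
scene 0.152 54 x 0.4121 0.4399 y -0.1302 -0.1013 mid [ 0.426  -0.1158]
top 0.012 7 x 0.4087 0.4233 y -0.1097 -0.1045 mid [ 0.416  -0.1071]
top 0.05 173 x 0.3773 0.4625 y -0.1633 -0.1057 mid [ 0.4199 -0.1345]
top 0.1 11 x 0.4079 0.4331 y -0.1285 -0.1049 mid [ 0.4205 -0.1167]
top 0.152 71 x 0.4102 0.4361 y -0.1317 -0.1052 mid [ 0.4232 -0.1185]
wrist pts 10174
0.01 593 y -0.1306 x [0.4079 0.4344]
0.02 1239 y -0.1304 x [0.4078 0.4345]
0.03 1272 y -0.1305 x [0.408  0.4343]
0.04 1344 y -0.1305 x [0.3982 0.446 ]
0.05 1421 y -0.1306 x [0.3951 0.4465]
0.06 1552 y -0.1306 x [0.4076 0.4345]
0.07 1607 y -0.1306 x [0.4075 0.4346]
0.08 1146 y -0.1306 x [0.4081 0.4345]
```

Vertical on contact 4, within about 1–2 mm. I release and go round with the same relative path.

Emit:
{"fn": "apply_moves", "kwargs": {"steps": [[[0,0,0],[0,0,0],0.4],[[0,0,0],[0,0,0],0.5],[[0,0,0],[0,0,0],0.7],[[0,0,0],[0,0,0],0.7],[[0,0,0],[0,0,0],0.7],[[0,0,0],[0,0,0],0.7],[[0,0,0],[0,0,0],0.7],[[0,0,0],[0,0,0],0.7]]}}

```text
clock: 56.07
eef_pos: [0.4219, -0.1247, 0.0518]
tool_rot: [-0.598, 0.627, 0.345, 0.361]
ft_force: [-0.8, 0.2, -0.5]
grip_width: 0.0599
grasp_force: 0.0
```

Emit:
{"fn": "apply_moves", "kwargs": {"steps": [[[0,0,-0.125],[0,0,0],0.7],[[0,0,-0.125],[0,0,0],0.7],[[0,0,-0.125],[0,0,0],0.7],[[0,0,-0.125],[0,0,0],0.7],[[-0.109,-0.002,-0.056],[0,0.028,0],0.7],[[-0.103,-0.003,-0.066],[-0.001,0.028,-0.001],0.7],[[-0.097,-0.002,-0.074],[0,0.028,0],0.7],[[-0.091,-0.003,-0.083],[0,0.028,0],0.7]]}}

```text
clock: 56.73
eef_pos: [0.4202, -0.2072, 0.1999]
tool_rot: [-0.65, 0.68, 0.235, 0.244]
ft_force: [0.4, 0.3, 0.4]
grip_width: 0.0596
grasp_force: 0.0
```

Emit:
{"fn": "apply_moves", "kwargs": {"steps": [[[-0.082,-0.002,-0.09],[0,0.028,0],0.7],[[-0.075,-0.003,-0.097],[-0.001,0.028,-0.001],0.7],[[-0.1,0.004,0.01],[0,0.035,0],0.7],[[-0.101,0.004,-0.002],[0,0.035,0],0.7],[[-0.099,0.004,-0.012],[0,0.035,0],0.7],[[-0.098,0.004,-0.023],[0,0.035,0],0.7],[[-0.095,0.004,-0.034],[0,0.036,0],0.7],[[-0.09,0.004,-0.045],[0,0.035,0],0.7]]}}

```text
clock: 57.4
eef_pos: [0.4208, -0.0935, 0.2998]
tool_rot: [-0.691, 0.719, -0.053, -0.053]
ft_force: [-0.1, 0.3, -0.3]
grip_width: 0.0597
grasp_force: 0.0
```

Emit:
{"fn": "apply_moves", "kwargs": {"steps": [[[-0.077,0,0.053],[0,0.029,0],0.7],[[-0.081,-0.001,0.045],[0,0.029,0],0.7],[[-0.086,-0.001,0.037],[0,0.029,0],0.7],[[-0.088,-0.001,0.03],[0,0.03,0],0.7],[[-0.09,0,0.021],[0,0.029,0],0.7],[[-0.092,-0.001,0.013],[0,0.029,0],0.7],[[-0.093,-0.001,0.004],[0,0.029,0],0.7],[[-0.093,-0.001,-0.004],[0,0.029,0],0.7]]}}

```text
clock: 58.07
eef_pos: [0.4263, 0.0166, 0.1975]
tool_rot: [-0.628, 0.651, -0.296, -0.307]
ft_force: [0.6, -0.2, -0.5]
grip_width: 0.06
grasp_force: 0.0
```

```bash
python3 - <<'E'
from st import *
see(C[2][:2])
r1=fr(S,60); t1=r1.as_matrix()[:,2]; G=np.array([.4215,-.1095,.0538]); go(G-t1*.08,r1,7)
E
```

```text
tcp [0.4263 0.0166 0.1975] alpha 50.4 F [ 0.6 -0.2 -0.5] j [ 0.5   0.47 -0.14  1.52 -0.72 -0.82] t 58.07
scene 0.012 72 x 0.4157 0.4438 y -0.1296 -0.1003 mid [ 0.4297 -0.115 ]
scene 0.05 95 x 0.4141 0.4422 y -0.1277 -0.1013 mid [ 0.4281 -0.1145]
scene 0.1 104 x 0.4185 0.4423 y -0.1282 -0.1008 mid [ 0.4304 -0.1145]
scene 0.152 51 x 0.4134 0.4413 y -0.1281 -0.1028 mid [ 0.4273 -0.1155]
top 0.05 12 x 0.4081 0.4324 y -0.1197 -0.1043 mid [ 0.4202 -0.112 ]
top 0.1 12 x 0.4076 0.4343 y -0.1297 -0.1044 mid [ 0.4209 -0.1171]
top 0.152 71 x 0.4101 0.4337 y -0.1319 -0.1051 mid [ 0.4219 -0.1185]
tcp [0.4246 0.0177 0.1909] j [ 0.5   0.48 -0.14  1.52 -0.72 -0.82]
[[[-0.027, -0.003, 0.076], [0.0, 0.007, 0.001], 0.7], [[-0.029, -0.002, 0.075], [0.0, 0.008, 0.001], 0.7], [[-0.031, -0.003, 0.075], [0.0, 0.007, 0.001], 0.7], [[-0.033, -0.002, 0.074], [0.0, 0.008, 0.001], 0.7], [[-0.034, -0.002, 0.073], [0.0, 0.007, 0.001], 0.7], [[-0.036, -0.002, 0.072], [0.0, 0.007, 0.001], 0.7], [[-0.038, -0.002, 0.071], [0.0, 0.008, 0.001], 0.7], [[0, 0, 0], [0, 0, 0], 0.7]]
```

Emit:
{"fn": "apply_moves", "kwargs": {"steps": [[[-0.027,-0.003,0.076],[0,0.007,0.001],0.7],[[-0.029,-0.002,0.075],[0,0.008,0.001],0.7],[[-0.031,-0.003,0.075],[0,0.007,0.001],0.7],[[-0.033,-0.002,0.074],[0,0.008,0.001],0.7],[[-0.034,-0.002,0.073],[0,0.007,0.001],0.7],[[-0.036,-0.002,0.072],[0,0.007,0.001],0.7],[[-0.038,-0.002,0.071],[0,0.008,0.001],0.7],[[0,0,0],[0,0,0],0.7]]}}

```text
clock: 58.83
eef_pos: [0.4259, -0.0434, 0.0988]
tool_rot: [-0.595, 0.632, -0.346, -0.357]
ft_force: [-0.0, 0.1, -0.1]
grip_width: 0.0598
grasp_force: 0.0
```

Emit:
{"fn": "apply_moves", "kwargs": {"steps": [[[0,0,0],[0,0,0],0.7],[[0,0,0],[0,0,0],0.7],[[0,0,0],[0,0,0],0.7],[[0,0,0],[0,0,0],0.7],[[0,0,0],[0,0,0],0.7],[[0,0,0],[0,0,0],0.7],[[0,0,0],[0,0,0],0.7],[[0,0,0],[0,0,0],0.7]]}}

```text
clock: 59.5
eef_pos: [0.4274, -0.0417, 0.1001]
tool_rot: [-0.595, 0.632, -0.347, -0.356]
ft_force: [-0.2, 0.5, 0.7]
grip_width: 0.0599
grasp_force: 0.0
```

```bash
python3 - <<'E'
from st import *
lean((.4215,-.103),lo=.02,hi=.16); go([.4215,-.1095,.0538],fr(S,60),7)
E
```

```text
wrist pts 9521
0.02 144 y -0.1025 x [0.4089 0.4361]
0.03 255 y -0.1025 x [0.4098 0.4358]
0.04 296 y -0.1025 x [0.4094 0.4359]
0.05 322 y -0.1025 x [0.4093 0.4358]
0.06 370 y -0.1025 x [0.4094 0.4357]
0.07 403 y -0.1025 x [0.4093 0.4358]
0.08 453 y -0.1025 x [0.4094 0.4358]
0.09 499 y -0.1025 x [0.4094 0.4358]
0.1 560 y -0.1025 x [0.4093 0.4357]
0.11 644 y -0.1024 x [0.4091 0.4358]
0.12 735 y -0.1024 x [0.4092 0.4357]
0.13 847 y -0.1026 x [0.4092 0.4357]
0.14 936 y -0.1025 x [0.4092 0.4357]
0.15 1097 y -0.1025 x [0.409  0.4357]
0.16 1960 y -0.1098 x [0.409  0.4355]
tcp [ 0.4274 -0.0417  0.1001] j [ 0.44  0.66 -0.26  1.32 -0.87 -0.75]
[[[-0.004, 0.002, 0.059], [0.0, 0.0, -0.001], 0.7], [[-0.004, 0.002, 0.058], [0.0, 0.001, 0.0], 0.7], [[-0.004, 0.003, 0.059], [0.0, 0.0, -0.001], 0.7], [[-0.004, 0.002, 0.058], [-0.001, 0.0, -0.001], 0.7], [[-0.004, 0.002, 0.059], [0.0, 0.001, -0.001], 0.7], [[-0.004, 0.002, 0.059], [0.0, 0.0, 0.0], 0.7], [[-0.005, 0.002, 0.058], [0.0, 0.0, -0.001], 0.7], [[0, 0, 0], [0, 0, 0], 0.7]]
```

Emit:
{"fn": "apply_moves", "kwargs": {"steps": [[[-0.004,0.002,0.059],[0,0,-0.001],0.7],[[-0.004,0.002,0.058],[0,0.001,0],0.7],[[-0.004,0.003,0.059],[0,0,-0.001],0.7],[[-0.004,0.001,0.058],[-0.001,0,-0.001],0.7],[[-0.004,0.001,0.059],[0,0.001,-0.001],0.7],[[-0.004,0.001,0.059],[0,0,0],0.7],[[-0.005,0.001,0.058],[0,0,-0.001],0.7],[[0,0,0],[0,0,0],0.7]]}}

```text
clock: 60.22
eef_pos: [0.4209, -0.1109, 0.0529]
tool_rot: [-0.598, 0.626, -0.344, -0.363]
ft_force: [-0.5, -0.2, 1.0]
grip_width: 0.0595
grasp_force: 0.0
```

Emit:
{"fn": "apply_moves", "kwargs": {"steps": [[[0,0,0],[0,0,0],0.7],[[0,0,0],[0,0,0],0],[[0,0,0],[0,0,0],0],[[0,0,0],[0,0,0],0],[[0,0,0],[0,0,0],0],[[0,0,0],[0,0,0],0],[[0,0,0],[0,0,0],0],[[0,0,0],[0,0,0],0]]}}

```text
clock: 60.88
eef_pos: [0.4229, -0.1091, 0.0541]
tool_rot: [-0.598, 0.626, -0.346, -0.361]
ft_force: [0.4, 4.6, 5.7]
grip_width: 0.027
grasp_force: 59.9
```

```bash
python3 - <<'E'
from st import *
lean((.4215,-.103),lo=.02,hi=.08); lay((.4226,-.1168),C[2],d0=0,d1=0)
E
```

```text
wrist pts 4005
0.02 247 y -0.103 x [0.4089 0.4355]
0.03 438 y -0.1029 x [0.4091 0.4352]
0.04 542 y -0.103 x [0.409  0.4352]
0.05 646 y -0.103 x [0.4087 0.4358]
0.06 749 y -0.103 x [0.3956 0.4479]
0.07 875 y -0.1031 x [0.3992 0.446 ]
tcp [ 0.4229 -0.1092  0.0541] e 0.007620494928347626 al 59.94 F [1.1 3.6 5.1]
[[[0.012, 0.0, 0.008], [0.0, -0.021, 0.0], 0], [[0.012, 0.0, 0.008], [0.0, -0.021, 0.0], 0], [[0.011, 0.0, 0.008], [0.0, -0.021, 0.0], 0], [[0.011, 0.0, 0.008], [0.0, -0.02, 0.0], 0], [[0.01, 0.0, 0.008], [0.0, -0.021, 0.0], 0], [[0.01, -0.001, 0.008], [0.0, -0.021, 0.0], 0], [[0.009, 0.0, 0.008], [0.0, -0.021, 0.0], 0], [[0.01, 0.0, 0.009], [0.0, -0.021, 0.0], 0]]
[[[0.009, 0.0, 0.009], [0.0, -0.021, 0.0], 0], [[0.008, 0.0, 0.009], [0.0, -0.02, 0.0], 0], [[0.009, 0.0, 0.01], [0.0, -0.021, 0.0], 0], [[0.008, 0.0, 0.01], [0.0, -0.021, 0.0], 0], [[0.008, 0.0, 0.011], [0.0, -0.021, 0.0], 0], [[0.008, 0.0, 0.011], [0.0, -0.021, 0.0], 0], [[0.008, 0.0, 0.011], [0.0, -0.021, 0.0], 0], [[0.008, 0.0, 0.012], [0.0, -0.02, 0.0], 0]]
[[[0.008, -0.001, 0.012], [0.0, -0.021, 0.0], 0], [[0.008, 0.0, 0.013], [0.0, -0.021, 0.0], 0], [[0.009, 0.0, 0.013], [0.0, -0.021, 0.0], 0], [[0.008, 0.0, 0.013], [0.0, -0.021, 0.0], 0], [[0.009, 0.0, 0.014], [0.0, -0.021, 0.0], 0], [[0.01, 0.0, 0.014], [0.0, -0.02, 0.0], 0], [[0.009, 0.0, 0.014], [0.0, -0.021, 0.0], 0], [[0.011, 0.0, 0.015], [0.0, -0.021, 0.0], 0]]
end tcp [ 0.4213 -0.1555  0.0216]
```

Emit:
{"fn": "apply_moves", "kwargs": {"steps": [[[0.012,0,0.008],[0,-0.021,0],0],[[0.012,0,0.008],[0,-0.021,0],0],[[0.011,0,0.008],[0,-0.021,0],0],[[0.011,0,0.008],[0,-0.02,0],0],[[0.01,0,0.008],[0,-0.021,0],0],[[0.01,-0.001,0.008],[0,-0.021,0],0],[[0.009,0,0.008],[0,-0.021,0],0],[[0.01,0,0.009],[0,-0.021,0],0]]}}

```text
clock: 61.6
eef_pos: [0.4211, -0.131, 0.0577]
tool_rot: [-0.667, 0.699, -0.178, -0.186]
ft_force: [-0.8, -2.9, 0.4]
grip_width: 0.0268
grasp_force: 59.4
```

Emit:
{"fn": "apply_moves", "kwargs": {"steps": [[[0.009,0,0.009],[0,-0.021,0],0],[[0.008,0,0.009],[0,-0.02,0],0],[[0.009,0,0.01],[0,-0.021,0],0],[[0.008,0,0.01],[0,-0.021,0],0],[[0.008,0,0.011],[0,-0.021,0],0],[[0.008,0,0.011],[0,-0.021,0],0],[[0.008,0,0.011],[0,-0.021,0],0],[[0.008,0,0.012],[0,-0.02,0],0]]}}

```text
clock: 62.27
eef_pos: [0.4207, -0.1485, 0.0458]
tool_rot: [-0.69, 0.724, -0.0, 0.001]
ft_force: [-1.0, -3.3, 2.9]
grip_width: 0.0271
grasp_force: 59.8
```

Contact forces are light and positive. I finish laying down.

Emit:
{"fn": "apply_moves", "kwargs": {"steps": [[[0.008,-0.001,0.012],[0,-0.021,0],0],[[0.008,0,0.013],[0,-0.021,0],0],[[0.009,0,0.013],[0,-0.021,0],0],[[0.008,0,0.013],[0,-0.021,0],0],[[0.009,0,0.014],[0,-0.021,0],0],[[0.01,0,0.014],[0,-0.02,0],0],[[0.009,0,0.014],[0,-0.021,0],0],[[0.01,0,0.013],[0,-0.019,0],0]]}}

```text
clock: 62.93
eef_pos: [0.4212, -0.1575, 0.0221]
tool_rot: [-0.667, 0.699, 0.176, 0.187]
ft_force: [-0.7, -14.9, 22.0]
grip_width: 0.0271
grasp_force: 63.4
```

```bash
python3 - <<'E'
from st import *
a=C[2]-S*.014; b=C[3]+S*.014
bf(0,0,0); lying(*a[:2],*b[:2]); ends(*a[:2],*b[:2])
E
```

```text
F [ -0.7 -14.9  22. ] T [0.27 0.38 0.2 ] tcp [ 0.4212 -0.1575  0.0221] al -29.74
along 0.0058 0.1599
at 0.01 581 across [-0.0147  0.0124] mid -0.00115 z 0.0274
at 0.03 753 across [-0.0147  0.0123] mid -0.0012 z 0.0273
at 0.12 3796 across [-0.015  0.012] mid -0.0015 z 0.0273
at 0.15 8804 across [-0.0151  0.012 ] mid -0.00155 z 0.0274
first [0.0022 0.0034 0.0042 0.0051] last [0.1604 0.1602 0.1598 0.1594]
floor before [-0.0679 -0.0674 -0.0673 -0.0672 -0.067 ] floor after []
```

Emit:
{"fn": "apply_moves", "kwargs": {"steps": [[[-0.002,0,-0.003],[0,0,0],0],[[-0.002,0,-0.003],[0,0,0],0],[[-0.001,0,-0.003],[0,0,0],0],[[0,0,0],[0,0,0],0],[[0,0,0],[0,0,0],0],[[0,0,0],[0,0,0],0],[[0,0,0],[0,0,0],0],[[0,0,0],[0,0,0],0]]}}

```text
clock: 63.65
eef_pos: [0.4205, -0.1557, 0.0236]
tool_rot: [-0.668, 0.699, 0.177, 0.185]
ft_force: [0.1, 0.1, -2.9]
grip_width: 0.0274
grasp_force: 59.3
```

```bash
python3 - <<'E'
from st import *
a=C[2]-S*.014; b=C[3]+S*.014
bf(0,0,0); lying(*a[:2],*b[:2]); ends(*a[:2],*b[:2])
E
```

```text
F [ 0.1  0.1 -2.9] T [-0.59 -0.01  0.01] tcp [ 0.4205 -0.1557  0.0236] al -29.65
along 0.0035 0.1582
at 0.01 598 across [-0.0156  0.0116] mid -0.002 z 0.0286
at 0.03 741 across [-0.0155  0.0115] mid -0.002 z 0.0286
at 0.12 3985 across [-0.0155  0.0114] mid -0.00205 z 0.0291
at 0.15 9368 across [-0.0157  0.0115] mid -0.0021 z 0.0293
first [-0.0003  0.0011  0.0017  0.0027] last [0.1588 0.1585 0.1582 0.1577]
floor before [-0.0728 -0.0726 -0.0726 -0.0723 -0.072 ] floor after []
```

Emit:
{"fn": "apply_moves", "kwargs": {"steps": [[[0.003,-0.009,0.006],[0,-0.001,0],0],[[0.001,0,0.001],[0,0,0],0],[[0,0,0],[0,0,0],0],[[0,0,0],[0,0,0],0],[[0,0,0],[0,0,0],0.4],[[0,0,0],[0,0,0],0.6],[[0,0,0],[0,0,0],0.7],[[0,0,0],[0,0,0],0.7]]}}

```text
clock: 64.37
eef_pos: [0.4224, -0.1562, 0.0221]
tool_rot: [-0.667, 0.699, 0.178, 0.186]
ft_force: [0.2, 0.4, -0.4]
grip_width: 0.0597
grasp_force: 0.0
```

Emit:
{"fn": "apply_moves", "kwargs": {"steps": [[[0,0,0],[0,0,0],0.7],[[0,0,-0.1],[0,0,0],0.7],[[0,0,-0.15],[0,0,0],0.7],[[0,0,-0.15],[0,0,0],0.7],[[0,0,-0.15],[0,0,0],0.7],[[0,0,-0.15],[0,0,0],0.7],[[0,0,0],[0,0,0],0.7],[[0,0,0],[0,0,0],0.7]]}}

```text
clock: 65.03
eef_pos: [0.42, -0.2272, 0.1446]
tool_rot: [-0.667, 0.699, 0.176, 0.187]
ft_force: [-0.3, 0.3, -0.4]
grip_width: 0.0593
grasp_force: 0.0
```

```bash
python3 - <<'E'
from st import *
a=C[2]-S*.014; b=C[3]+S*.014
bf(0,0,0); lying(*a[:2],*b[:2]); ends(*a[:2],*b[:2])
iw=np.load("wn.npz")["im"]; c,im,d=snap("scene"); ct,it,dt=snap("top")
A=np.vstack([np.hstack([cv2.resize(im,(480,300)),cv2.resize(iw,(320,200)).repeat(1,0) if 0 else cv2.copyMakeBorder(cv2.resize(iw,(320,200)),0,100,0,0,cv2.BORDER_CONSTANT)]),
 np.hstack([cv2.resize(im[150:290,225:365],(300,300),interpolation=cv2.INTER_CUBIC),cv2.resize(it[105:265,195:462],(500,300),interpolation=cv2.INTER_CUBIC)])])
cv2.imwrite("pics/fin.png",A[:,:,::-1])
E
```

```text
F [-0.3  0.3 -0.4] T [-0.47 -0.    0.03] tcp [ 0.42   -0.2272  0.1446] al -29.67
along 0.0020 0.1610
at 0.01 288 across [-0.0132  0.0139] mid 0.00035 z 0.0274
at 0.03 335 across [-0.0134  0.0141] mid 0.00035 z 0.0272
at 0.12 707 across [-0.0134  0.0138] mid 0.00015 z 0.0274
at 0.15 963 across [-0.0135  0.0138] mid 0.00015 z 0.0273
first [0.001  0.0018 0.0028 0.0051] last [0.1614 0.161  0.1605 0.1569]
floor before [-0.0346 -0.0345 -0.0342 -0.0339 -0.0339] floor after [0.1596 0.1596 0.1598 0.16   0.16  ]
```

View pics/fin.png

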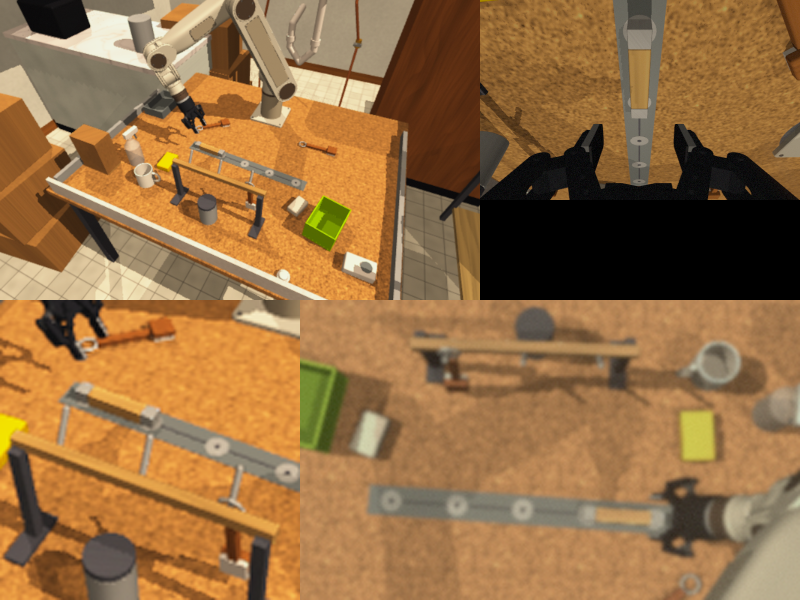

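The final picture shows the bar on the last two contacts (scene crop, (85,395) to (150,415)), with ends within about 1 mm across and 1–2 mm along. The brush hangs on the left peg, the other things are where they were, and the gripper is clear. I hand in.

```bash
python3 -c "
from workcell import bot
print(bot.job_done())"
```

```text
the job is handed in; nothing more can be done
None
```

I handed the job in at about 65 s: the scrub brush hangs on the left peg and the bar rests within about 2 mm of centre on contacts 4 and 5. Two slips on the way: on contact 2 the bar first stood about 24 mm off centre and was slid upright onto it, and it floated about 1 mm while I adjusted it after the second and third steps.

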